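Pack the microscope camera and latch its case

TASK

Lift the cream microscope camera out of the sloping partitioned carton and stand it upright, lens mount up, in the empty cell of the grey instrument case, setting it down gently. Shut the case's lid, hook the brass loop of the draw latch over the keeper on the lid and let go of it, then press the latch lever down until it lies flat past centre and holds the lid. Do not topple the camera, and leave everything else where it is.

Things in the scene. Friction and masses are not known exactly. Their poses are not given: they have to be found in the camera images.
- scope_camera: boxy cream microscope camera with a green band, 58 (its x) x 42 (its y) x 80 mm (its z), about 0.26 kg, with a flush round lens mount (steel ring, black hole, diameter 31) in its top. Origin: centre of its underside; z points out of the lens-mount end. At the start it stands in one of the three carton cells, z along the cell, x along the cell's long side
- carton: fixed cardboard carton on a sloping steel stand, mouth towards the robot, outside 120 x 178 (y) x 110 mm, highest edge about 170 mm above the bench. Origin on the bench under its floor centre; x to the raised back, y along the row of three cells, z up. It is turned back 0.42 rad about y: the cells' axis (out of the mouth) is (-0.407, 0, 0.913) in this frame, their long side (0.913, 0, 0.407)
- cells (a point): centre of the floor of the carton's middle cell; axes as carton. Each cell is 54 (y) x 112 mm and 106 mm deep, cell centres 58 mm apart, walls 4 mm thick, dividers 98 mm high. Fingers fit beside the camera only along the cell's long side, on its two 42 mm wide faces, 58 mm apart. The other two cells hold objective tubs. The bench between carton and case is free
- case: fixed grey instrument case, body 160 (x) x 240 (y) x 105 mm high, walls 6 mm, with a lid 33 mm high. Origin: centre of its underside; its front with the draw latch faces -x. Four cells 71 (x) x 111 mm (y) between dividers 6 mm thick and 90 mm high; three are taken. The camera fits only with its 58 mm side along the case's x if it is to be gripped, as fingers fit beside it only along y
- cell (a point): centre of the floor of the empty cell, the front one on the -y side (38.5 mm in front of and 58.5 mm to the -y side of the case's centre), 6 mm above the bench; axes as the case's. The camera stands there with its 58 mm side along the case's x, so that fingers have room on its 58 mm wide faces, 42 mm apart
- lid (a joint): lid hinge on the case's far top edge (80 mm behind the case's origin, 105 mm up), rad: 0 shut, 1.65 fully back. Slow damped hinge: above about 1.25 rad it stays where it is, below about 1.1 rad it sinks shut by itself within about 2 s. It can be pushed over from behind with under 5 N
- lid_edge (a point): middle of the lid's top front edge; with the lid open it is its upper rear edge as seen from the robot. Axes as the lid's: the outer face looks along its z and extends from here 160 mm along +x (to the hinge) and 120 mm along +y and -y
- lever_pivot (a point): pivot axis of the latch lever (along y), 18 mm in front of the case front, 70 mm above the bench; axes as the case's. The loop's pin sits on the lever 16 mm from this axis: straight below it at lever = 0.30, and turning with the lever, outward and up
- lever (a joint): lever of the draw latch, rad: 0 = flat against the case front, pointing down; grows as it swings outward and up, to 2.4. 24 mm wide, 50 mm long, with a small red out-turned tab at its end. Friction keeps it where it is left. Centre (loop pulled tightest) is at 0.30: between 0.3 and 1.1 a hooked loop resists closing (about 2 to 4 N at the lever's end), below 0.3 it pulls shut
- lever_tip (a point): end of the lever at its red tab, on its outer side, 50 mm from the pivot
- link (a joint): angle of the loop on the lever, rad: the loop's lean from vertical, outward positive, is -(lever + link). Friction keeps it where it is left
- loop: the brass loop: a U of 6 mm wire, two straight arms 46 mm apart over their outsides (along y) and a crossbar at the far end. Origin on the pin; its z runs along the arms to the crossbar, 62 mm away, its y along the crossbar. Held across the arms from above it swings between the fingers; lifting it draws the lever up after it. Sprung: pulls out up to 8 mm, 9 N per mm
- loop_bar (a point): middle of the loop's crossbar, on the centre line of the wire
- keeper_seat (a point): where the crossbar's centre line lies when seated in the keeper; axes as the lid's. Keeper: steel hook 26 mm wide on the lid's front, notch open upward, 9 mm wide; its front lip stands 9 mm above the notch floor (6 mm above this point). Lid shut: seat 18 mm in front of the lid, 120 mm above the bench, 50 mm above the lever pivot; a bar just seated leaves the lever at about 1.1 rad
- tub_a: objective tub with black cap, 40 mm diameter, 74 mm high, in the carton; leave it
- tub_b: objective tub with blue cap, 40 x 74 mm, in the carton; leave it
- tub_c: objective tub with white cap, 40 x 74 mm, in the case; leave it
- eyepiece_a: black eyepiece, 42 x 60 mm, in the case; leave it
- eyepiece_b: black eyepiece, 42 x 60 mm, in the case; leave it
- dish: low brass dish with glass, 80 x 20 mm, on the bench; leave it
- mouse: grey computer mouse, 100 x 58 x 30 mm; leave it
- drop_bottle: small white dropper bottle with red cap, 34 x 75 mm; leave it

How it is judged:
By the outcome, as a careful person would: the job done as asked, in the order asked, and still so for the second after the job is handed in, with the robot touching nothing.
It also fails if it takes over 72 s, if anything falls off the work surface, if the arm or the gripper's body presses on something with over 40 N, if the wrist force passes 120 N, or if a joint passes its speed limit or range.

ROBOT

A 6-joint arm with a two-finger parallel gripper is mounted at the origin on the work surface. World frame = base frame: x ahead of the robot, y to its left, z up, the work surface at z = 0. Lengths are in m, angles in rad, forces in N, time in s.
With the tool pointing down it reaches from about 0.3 to 0.825 m from the base axis. Payload 5.4 kg.
Tool frame: the origin (TCP) lies midway between the tips of the shut fingers; the grasp point (between the pads) lies bot.tcp_to_grasp behind it (bot.tcp_to_grasp is the distance from the TCP to the grasp point, in m); z points along the fingers, x is the direction in which the jaws open and shut, and the axes are right-handed (so a half turn about z gives the same grasp; the last joint's range is limited). The gripper opens to 92 mm and grips with 3 to 60 N. Pads are 20 mm wide; open, the fingers measure 128 mm over their backs; the gripper's body (75 mm by 189 mm) begins 69 mm behind the grasp point.
Start: joints at [-1.505, 0.158, 1.597, -0, 1.386, -0.21], TCP at [0.157, -0.553, 0.185] pointing down, gripper open.
Joint ranges: [-2.91, 2.91], [-0.94, 2.29], [0.18, 2.7], [-1.29, 4.43], [0.17, 2.64], [-3, 3]. Speed limits (rad/s): [2.57, 2.57, 3.14, 3.14, 3.14, 3.14].

INTERFACE

Orientations are given as a rotation vector (axis times angle).
In Python, from bench import bot gives the robot as it stands.
- The arm moves only by the shell command python3 -m handwheel 'ROWS'. ROWS is JSON, a list of rows, each an object of numbers: "ax", "ay", "az": the turn, a rotation vector about the tool's x, y, z in units of 0.08 rad (1.0 is 0.08 rad); "x", "y", "z": the shift along the tool's x, y, z in units of 0.04 m (1.0 is 0.04 m); "jaw": the opening, from -1 (shut) to 1 (fully open). A call has 1 to 5 rows; each row shifts and turns the commanded pose from where the row before left it, along the tool's axes as they then stand; what a row does not reach is not made up. A row lasts 1/8 s, in which the tool goes at most 62.5 mm and 10.7 degrees, less where a joint would pass 70% of its speed; a pose out of reach is approached as far as the arm can. A call with a number of a shift or a turn outside -1 to 1 is refused whole. A call with a gripper value outside its range is refused whole. The fingers move at their own pace and stop on an object; the grip force is fixed at half the most. Time passes only in rows, so rows that do not move let the fingers close. It gives the time, the measured TCP pose, the force and the opening at its end, in the units of the state.
- bot.get_state(): the state, without advancing time (a new reading comes with each control period).
- bot.capture(name): name is "side" or "top"; returns the picture (480x640x3 uint8, red, green, blue); there is no depth.
- bot.camera_params(name): a dict with "vfov" (degrees; the focal length in pixels is half the picture's height over the tangent of half this angle, whatever the lens; pixels are square), "cx", "cy" (the principal point, pixels), "distortion" ([k1, k2, p1, p2, k3] as OpenCV has them; the pictures are not rectified), "cam_to_world" (4x4, takes a point from camera to world coordinates). Camera axes: x right, y up, looking along -z (the intrinsics and any distortion apply to the point x, -y, -z); pixel columns grow to the right and rows downward; lengths in m; the calibration is good to about 2 mm. A picture is of the moment at which its call begins. camera_params takes no time and is no camera call.
- bot.sign_off(): hands the job in, once; it reports no verdict.
The state is a dict: "time": time; "qpos": joint angles; "dq": joint speeds; "effort": joint torques, N m; "position": TCP position; "eef_rot": TCP orientation; "force": force on the tool from outside, world axes, zero at the start; "ft_torque": the same for the moment, N m; "width": finger opening in m.
Only numpy, scipy, OpenCV 4.12 (cv2) and the standard library are available. Lean on these libraries where they do the work, as an engineer would, in place of code of your own. Each camera call takes 0.05 s, during which the arm holds its last target.

## Working session

There is one attempt and no reset: what is moved stays moved. The work goes in short steps, Python scripts to look and compute and a shell command to move; the robot and the scene stay as the last step left them, time stands still between calls to the robot, and variables do not carry over. Pictures are saved under pics/ and viewed, and the job is handed in when it is done.

```bash
ls; mkdir -p pics; python3 - <<'E'
from bench import bot
import cv2
print(bot.get_state(), bot.tcp_to_grasp)
for n in("side","top"):
    print(n,bot.camera_params(n))
    cv2.imwrite(f"pics/{n}0.png",bot.capture(n)[:,:,::-1])
E
```

```text
pics
{'time': 0.0, 'qpos': array([-1.50513655e+00,  1.59043198e-01,  1.59820496e+00, -1.09782527e-05,
        1.38621504e+00, -2.10120148e-01]), 'dq': array([-0.00139203,  0.00235741, -0.00103907, -0.00054876,  0.00160045,
       -0.00037217]), 'effort': array([ 1.11598973e-03, -3.85566652e+01, -3.22111309e+01,  7.02319038e-02,
        3.79007240e-02, -1.45972822e-04]), 'position': array([ 0.15649043, -0.55259219,  0.18413593]), 'eef_rot': array([-2.50457951e+00,  1.89415938e+00,  1.93424728e-03]), 'force': array([-0.40574249,  0.14068679, -0.22904357]), 'ft_torque': array([ 0.01296868,  0.04441469, -0.01359171]), 'width': 0.09222404548317797} 0.0187
side {'vfov': 55.252107390484966, 'cx': 320.07479770399954, 'cy': 237.96086184632458, 'distortion': array([-0.08077069,  0.        ,  0.        ,  0.        ,  0.        ]), 'cam_to_world': array([[-7.20690087e-02, -9.52223200e-01,  2.96777755e-01,
         8.64523362e-01],
       [ 9.97399185e-01, -6.90915039e-02,  2.05239023e-02,
         2.18249062e-02],
       [ 9.61485494e-04,  2.97485028e-01,  9.54725999e-01,
         1.02694586e+00],
       [ 0.00000000e+00,  0.00000000e+00,  0.00000000e+00,
         1.00000000e+00]])}
top {'vfov': 51.78559214122959, 'cx': 309.88258341692205, 'cy': 242.38755776459027, 'distortion': array([-0.03875037,  0.        ,  0.        ,  0.        ,  0.        ]), 'cam_to_world': array([[ 2.79926066e-03,  9.90612289e-01, -1.36672807e-01,
         4.16017933e-01],
       [-9.99749111e-01, -2.65051108e-04, -2.23974418e-02,
         1.47796302e-02],
       [-2.22234064e-02,  1.36701213e-01,  9.90363014e-01,
         1.13565049e+00],
       [ 0.00000000e+00,  0.00000000e+00,  0.00000000e+00,
         1.00000000e+00]])}
```

View pics/side0.png

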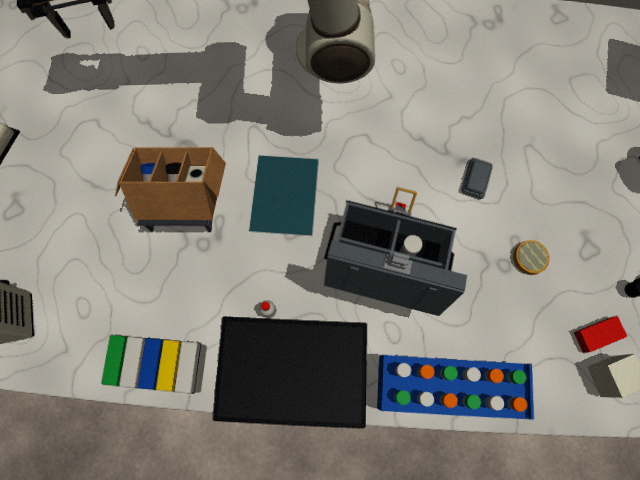

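View pics/top0.png

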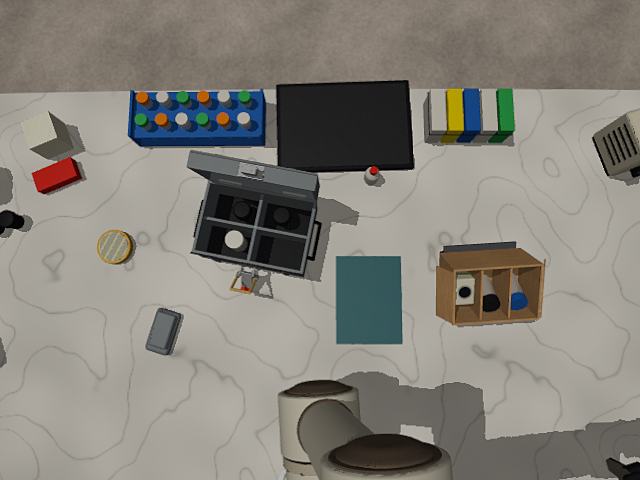

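```bash
cat > h.py <<'E'
import numpy as np, cv2
from scipy.spatial.transform import Rotation as R
from scipy.optimize import least_squares
from bench import bot
def cam(n):
    p=bot.camera_params(n); f=240/np.tan(np.radians(p['vfov'])/2)
    K=np.array([[f,0,p['cx']],[0,f,p['cy']],[0,0,1.]])
    return K,np.array(p['distortion']),np.array(p['cam_to_world'])
def proj(n,P):
    K,d,T=cam(n); P=np.atleast_2d(P)
    Rc=T[:3,:3]@np.diag([1,-1,-1]); t=T[:3,3]
    return cv2.projectPoints((P-t)@Rc,np.zeros(3),np.zeros(3),K,d)[0].reshape(-1,2)
def ray(n,u):
    K,d,T=cam(n)
    v=cv2.undistortPoints(np.array([[u]],float),K,d)[0,0]
    return T[:3,3],T[:3,:3]@np.diag([1,-1,-1])@np.array([v[0],v[1],1])
def atz(n,u,z):
    o,d=ray(n,u); return o+d*(z-o[2])/d[2]
def tri(us,ut):
    o1,d1=ray('side',us);o2,d2=ray('top',ut)
    d1/=np.linalg.norm(d1);d2/=np.linalg.norm(d2)
    A=np.stack([d1,-d2],1); s=np.linalg.lstsq(A,o2-o1,rcond=None)[0]
    p,q=o1+s[0]*d1,o2+s[1]*d2
    return (p+q)/2,np.linalg.norm(p-q)
def crop(n,name,x0,y0,x1,y1,s):
    im=bot.capture(n)[y0:y1,x0:x1,::-1]
    cv2.imwrite(f'pics/{name}.png',cv2.resize(im,None,fx=s,fy=s,interpolation=cv2.INTER_CUBIC))
E
python3 - <<'E'
import cv2
def c(f,o,x0,y0,x1,y1,s):
    im=cv2.imread(f'pics/{f}.png')[y0:y1,x0:x1]
    im=cv2.resize(im,None,fx=s,fy=s,interpolation=cv2.INTER_CUBIC)
    cv2.imwrite(f'pics/{o}.png',im)
c('top0','ct',425,230,555,335,6)
c('side0','cs',105,135,235,240,6)
c('top0','kt',180,140,330,300,5) if 0 else c('top0','kt',180,145,330,305,3.7)
c('side0','ks',280,180,480,320,4)
E
```

```text
(no output)
```

View pics/ct.png

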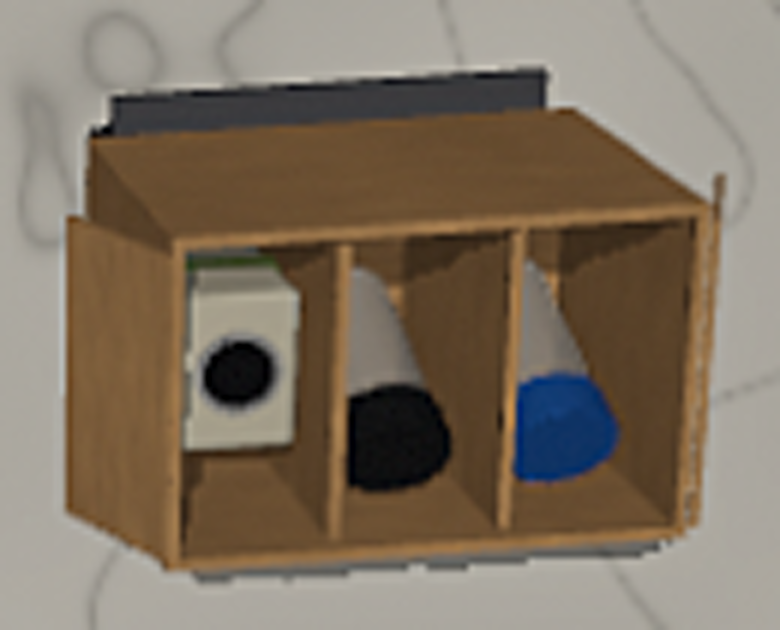

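View pics/cs.png

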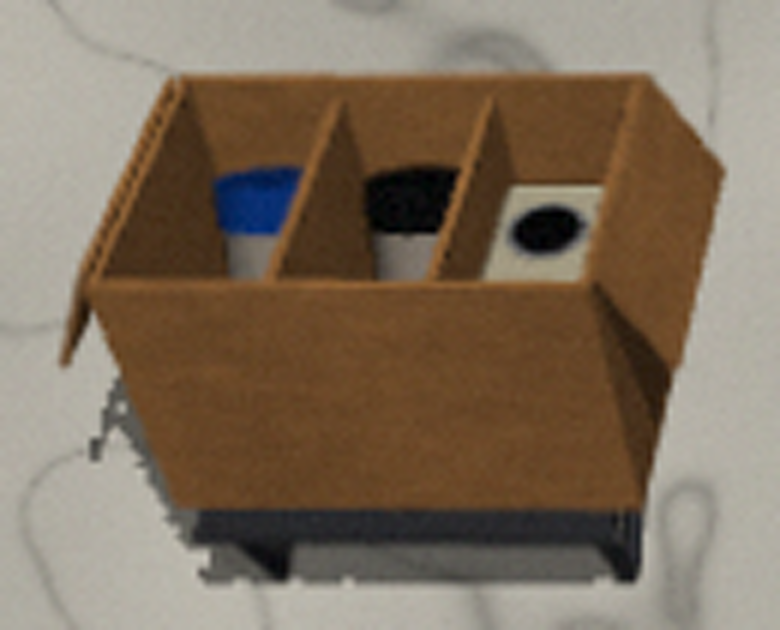

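View pics/kt.png

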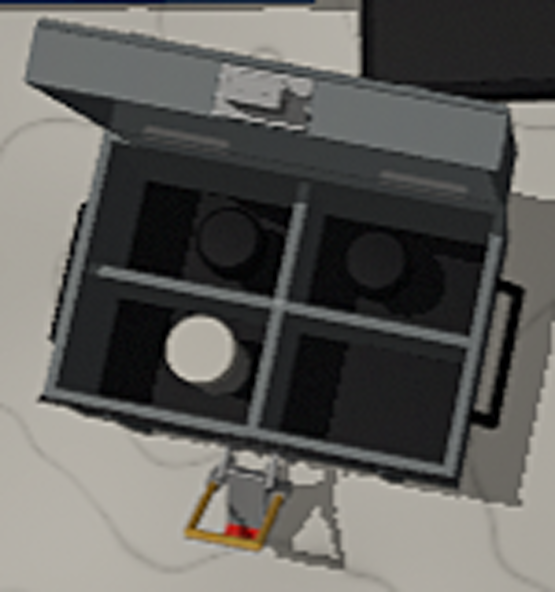

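View pics/ks.png

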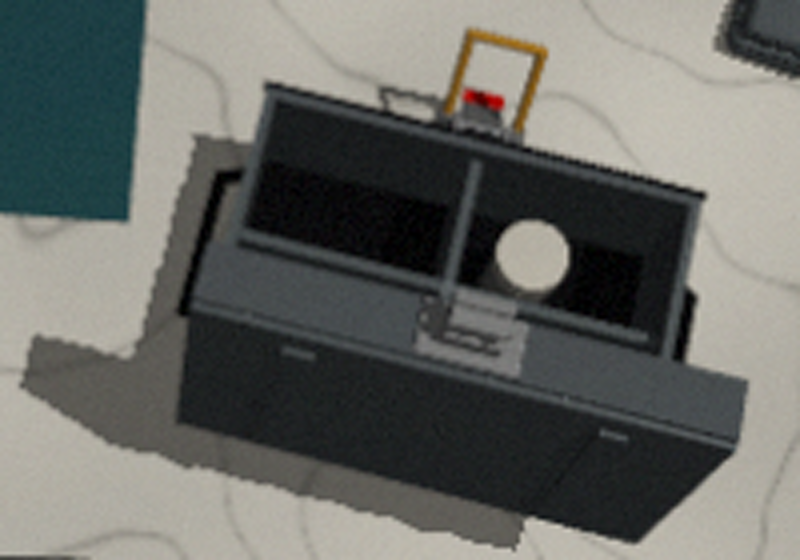

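```bash
cat > fit.py <<'E'
from h import *
def px(l,x0,y0,s): return (np.array(l,float)+.5)/s-.5+[x0,y0]
A=.42
ex=np.array([np.cos(A),0,np.sin(A)]);ez=np.array([-np.sin(A),0,np.cos(A)]);ey=np.array([0,1.,0])
def place(p,P): 
    c,s=np.cos(p[2]),np.sin(p[2]); return P@np.array([[c,s,0],[-s,c,0],[0,0,1]])+[p[0],p[1],0]
M=np.array([a*ex+b*ey+.110*ez for a,b in((.06,.089),(.06,-.089),(-.06,.089),(-.06,-.089))])
t=px([(175,238),(712,208),(168,570),(688,540)],425,230,6)
s=px([(592,288),(90,288),(645,75),(175,77)],105,135,6)
def f(p): 
    W=place(p,M)+[0,0,p[3]]; return np.r_[(proj('top',W)-t).ravel(),(proj('side',W)-s).ravel()]
r=least_squares(f,[.5,-.3,0,.045]); print('carton',r.x,np.round(r.fun,1)); carton=r.x
B=np.array([(-.08,.12,.105),(-.08,-.12,.105)])
t2=px([(48,394),(458,474)],180,145,3.7); s2=px([(706,195),(266,85)],280,180,4)
tl=px([(40,18),(512,115),(25,80),(505,172)],180,145,3.7); sl=px([(740,450),(190,305),(748,380)],280,180,4)
def lid(th,x,y,z): # relative to shut lid coordinates from hinge
    c,s=np.cos(th),np.sin(th); return np.array([.08+x*c+z*s,y,.105-x*s+z*c])
def f2(p):
    W=place(p,B)
    L=place(p,np.array([lid(p[3],-.16,.12,.033),lid(p[3],-.16,-.12,.033),lid(p[3],-.16,.12,0),lid(p[3],-.16,-.12,0)]))
    return np.r_[(proj('top',W)-t2).ravel(),(proj('side',W)-s2).ravel(),(proj('top',L)-tl).ravel(),(proj('side',L[:3])-sl).ravel()]
r=least_squares(f2,[.6,.1,-.2,1.5]); print('case',r.x,np.round(r.fun,1)); case=r.x
if __name__=='__main__':
    # camera lens centre
    print('lens',*tri(px([(547,230)],105,135,6)[0],px([(239,373)],425,230,6)[0]))
    print('loop +y',*tri(px([(545,48)],280,180,4)[0],px([(189,533)],180,145,3.7)[0]))
    print('loop -y',*tri(px([(470,33)],280,180,4)[0],px([(264,546)],180,145,3.7)[0]))
    print('pivot',place(case,np.array([[-.098,0,.07]])),'cell',place(case,np.array([[-.0385,-.0585,.006]])))
E
python3 fit.py
```

```text
carton [ 0.49184759 -0.33477831  0.06425125  0.04076976] [-0.1  0.3  0.3 -0.6  0.   0.7  0.2 -0.1 -0.2  0.4 -0.8  0.3  0.6 -0.1
  1.  -0.2]
case [ 0.59365389  0.15475968 -0.19582629  1.44004611] [-0.9  0.5 -0.6  1.2 -1.   1.3  0.2  0.8 -0.2  0.5  0.5 -1.7  0.4  1.3
 -1.1  0.8 -0.7  0.3 -0.4  0.3 -0.1  0.1]
lens [ 0.45443309 -0.27818083  0.12128647] 0.001212909966758946
loop +y [0.46036377 0.20170745 0.11253584] 0.00016416421712293628
loop -y [0.45336241 0.16051711 0.10962858] 0.001269197222493806
pivot [[0.49752694 0.17382823 0.07      ]] cell [[0.54450697 0.10486899 0.006     ]]
```

```bash
python3 - <<'E'
from fit import *
yaw=carton[2]; Rz=R.from_euler('z',yaw).as_matrix()
EX,EY,EZ=[Rz@v for v in(ex,ey,ez)]
O=np.array([carton[0],carton[1],carton[3]])
def onpl(n,u,d=.084):
    o,v=ray(n,u); k=((O-o)@EZ+d)/(v@EZ); P=o+k*v-O; return np.round([P@EX*1e3,P@EY*1e3],1)
for u in [(190,293),(298,290),(185,450),(293,445),(239,373),(205,373),(275,373)]: print('top',u,onpl('top',px([u],425,230,6)[0]))
for u in [(510,185),(603,185),(482,282),(547,230)]: print('side',u,onpl('side',px([u],105,135,6)[0]))
# overlay
im=cv2.imread('pics/top0.png')
E
```

```text
carton [ 0.49184759 -0.33477831  0.06425125  0.04076976] [-0.1  0.3  0.3 -0.6  0.   0.7  0.2 -0.1 -0.2  0.4 -0.8  0.3  0.6 -0.1
  1.  -0.2]
case [ 0.59365389  0.15475968 -0.19582629  1.44004611] [-0.9  0.5 -0.6  1.2 -1.   1.3  0.2  0.8 -0.2  0.5  0.5 -1.7  0.4  1.3
 -1.1  0.8 -0.7  0.3 -0.4  0.3 -0.1  0.1]
top (190, 293) [30.9 75.9]
top (298, 290) [29.5 39.1]
top (185, 450) [-26.5  76.5]
top (293, 445) [-27.3  39.1]
top (239, 373) [ 0.7 58.5]
top (205, 373) [ 1.5 70.1]
top (275, 373) [-0.2 46.1]
side (510, 185) [-27.4  38. ]
side (603, 185) [-27.4  73. ]
side (482, 282) [26.7 38.7]
side (547, 230) [-1.8 56.9]
```

```bash
sed -i 's/print(.carton.,r.x,np.round(r.fun,1));//; s/print(.case.,r.x,np.round(r.fun,1));//' fit.py
cat >> fit.py <<'E'
Rz=R.from_euler('z',carton[2]).as_matrix()
EX,EY,EZ=[Rz@v for v in(ex,ey,ez)]
O=np.array([carton[0],carton[1],carton[3]])
CX,CY=[R.from_euler('z',case[2]).as_matrix()@v for v in np.eye(3)[:2]]
def frame(x,z): return np.stack([x,np.cross(z,x),z],1)
def plan(P,Rt=None):
    s=bot.get_state(); R0=R.from_rotvec(s['eef_rot']).as_matrix()
    if Rt is None: Rt=R0
    w=R.from_matrix(R0.T@Rt).as_rotvec()
    d=P-s['position']
    print('t',round(s['time'],2),'pos',np.round(s['position'],4),'q',np.round(s['qpos'],2),'w',round(s['width'],4),'F',np.round(s['force'],1))
    print('rot(u)',np.round(w/.08,2),'| shift before-rot(u)',np.round(R0.T@d/.04,2),'after-rot',np.round(Rt.T@d/.04,2))
down=lambda yaw: frame(np.array([np.cos(yaw),np.sin(yaw),0]),np.array([0,0,-1.]))
E
python3 - <<'E'
from fit import *
print(EX,EY,EZ)
Rt=frame(EX,-EZ)
pre=O+.058*EY+.16*EZ
print(pre, O+.058*EY+.042*EZ)
plan(pre,down(carton[2])); plan(pre,Rt)
print(R.from_matrix(down(carton[2]).T@Rt).as_rotvec()/.08)
for n,us in(('top',[(336,256),(400,344)]),('side',[(250,235),(318,157)])):
  for u in us: print(atz(n,u,0))
E
```

```text
[0.91120487 0.05862675 0.40776045] [-0.06420705  0.9979366   0.        ] [-0.40691908 -0.0261811   0.91308894]
[ 0.42301653 -0.28108697  0.18686399] [ 0.47103298 -0.2779976   0.07911949]
t 0.1 pos [ 0.1565 -0.5526  0.1842] q [-1.51  0.16  1.6  -0.    1.39 -0.21] w 0.0918 F [-0.6  0.  -0.1]
rot(u) [ -0.02   0.02 -16.99] | shift before-rot(u) [-4.72 -8.26 -0.06] after-rot [ 7.08 -6.35 -0.07]
t 0.1 pos [ 0.1565 -0.5526  0.1842] q [-1.51  0.16  1.6  -0.    1.39 -0.21] w 0.0918 F [-0.6  0.  -0.1]
rot(u) [  3.55   4.43 -16.73] | shift before-rot(u) [-4.72 -8.26 -0.06] after-rot [ 6.5  -6.35  2.83]
[-3.26483429e-17  5.25000000e+00 -7.01045781e-18]
[ 0.541008   -0.01992283  0.        ]
[ 0.34160481 -0.16325152  0.        ]
[ 0.54995307 -0.16533577  0.        ]
[ 0.3351631  -0.02061242  0.        ]
```

```bash
python3 -m handwheel '[{"az":-1,"z":-0.5,"jaw":0.435},{"az":-1,"z":-0.5,"jaw":0.435},{"az":-1,"z":-0.5,"jaw":0.435},{"az":-1,"z":-0.5,"jaw":0.435},{"az":-1,"jaw":0.435}]'; python3 -m handwheel '[{"az":-1,"jaw":0.435},{"az":-1,"jaw":0.435},{"az":-1,"jaw":0.435},{"az":-1,"jaw":0.435},{"az":-1,"jaw":0.435}]';python3 -m handwheel '[{"az":-1,"jaw":0.435},{"az":-1,"jaw":0.435},{"az":-1,"jaw":0.435},{"az":-1,"jaw":0.435},{"az":-1,"jaw":0.435}]'; python3 -m handwheel '[{"az":-1,"jaw":0.435},{"az":-1,"jaw":0.435}]'
python3 - <<'E'
from fit import *
pre=O+.058*EY+.16*EZ
plan(pre,down(carton[2]));
E
```

```text
t 0.1 pos [ 0.1565 -0.5526  0.1842] q [-1.51  0.16  1.6  -0.    1.39 -0.21] w 0.0918 F [-0.6  0.  -0.1]
rot(u) [ -0.02   0.02 -16.99] | shift before-rot(u) [-4.72 -8.26 -0.06] after-rot [ 7.08 -6.35 -0.07]validation failed for argument at $[0]...
validation failed for argument at $[0]...
validation failed for argument at $[0]...
validation failed for argument at $[0]...
```

```bash
python3 -m handwheel --help | head -20; python3 -m handwheel '[{"ax":0,"ay":0,"az":-1,"x":0,"y":0,"z":-0.5,"jaw":0.435},{"ax":0,"ay":0,"az":-1,"x":0,"y":0,"z":-0.5,"jaw":0.435},{"ax":0,"ay":0,"az":-1,"x":0,"y":0,"z":-0.5,"jaw":0.435},{"ax":0,"ay":0,"az":-1,"x":0,"y":0,"z":-0.5,"jaw":0.435},{"ax":0,"ay":0,"az":-1,"x":0,"y":0,"z":0,"jaw":0.435}]'
```

```text
time: 0.72
position: [0.1566, -0.5541, 0.2668]
eef_rot: [2.832, -1.355, 0.002]
force: [-0.6, -0.1, -0.8]
width: 0.0657invalid input: not JSON, or not a number
```

```bash
python3 -m handwheel '[{"ax":0,"ay":0,"az":-1,"x":0,"y":0,"z":0,"jaw":0.435},{"ax":0,"ay":0,"az":-1,"x":0,"y":0,"z":0,"jaw":0.435},{"ax":0,"ay":0,"az":-1,"x":0,"y":0,"z":0,"jaw":0.435},{"ax":0,"ay":0,"az":-1,"x":0,"y":0,"z":0,"jaw":0.435},{"ax":0,"ay":0,"az":-1,"x":0,"y":0,"z":0,"jaw":0.435}]' && python3 -m handwheel '[{"ax":0,"ay":0,"az":-1,"x":0,"y":0,"z":0,"jaw":0.435},{"ax":0,"ay":0,"az":-1,"x":0,"y":0,"z":0,"jaw":0.435},{"ax":0,"ay":0,"az":-1,"x":0,"y":0,"z":0,"jaw":0.435},{"ax":0,"ay":0,"az":-1,"x":0,"y":0,"z":0,"jaw":0.435},{"ax":0,"ay":0,"az":-1,"x":0,"y":0,"z":0,"jaw":0.435}]' && python3 -m handwheel '[{"ax":0,"ay":0,"az":-1,"x":0,"y":-0.5,"z":0,"jaw":0.435},{"ax":0,"ay":0,"az":-1,"x":0,"y":-0.9,"z":0,"jaw":0.435},{"ax":0,"ay":0,"az":0,"x":0.7,"y":-0.7,"z":0,"jaw":0.435},{"ax":0,"ay":0,"az":0,"x":0.8,"y":-0.7,"z":0,"jaw":0.435},{"ax":0,"ay":0,"az":0,"x":0.8,"y":-0.7,"z":0,"jaw":0.435}]'
python3 - <<'E'
from fit import *
pre=O+.058*EY+.16*EZ
plan(pre,down(carton[2])); plan(pre,frame(EX,-EZ))
E
```

```text
time: 1.35
position: [0.1565, -0.5529, 0.2645]
eef_rot: [-3.046, 0.765, 0.001]
force: [0.4, -0.3, -1.0]
width: 0.0659
time: 1.98
position: [0.1566, -0.5529, 0.2645]
eef_rot: [-3.137, 0.145, 0.0]
force: [0.2, -0.1, -0.4]
width: 0.0659
time: 2.6
position: [0.246, -0.4063, 0.2647]
eef_rot: [-3.139, -0.101, 0.0]
force: [0.0, -0.9, -0.3]
width: 0.0659
t 2.6 pos [ 0.246  -0.4063  0.2647] q [-1.28 -0.15  1.75  0.    1.54 -1.35] w 0.0659 F [ 0.  -0.9 -0.3]
rot(u) [-0.01 -0.    0.  ] | shift before-rot(u) [ 4.62 -2.84  1.95] after-rot [ 4.62 -2.84  1.95]
t 2.6 pos [ 0.246  -0.4063  0.2647] q [-1.28 -0.15  1.75  0.    1.54 -1.35] w 0.0659 F [ 0.  -0.9 -0.3]
rot(u) [-0.01  5.25  0.  ] | shift before-rot(u) [ 4.62 -2.84  1.95] after-rot [ 3.42 -2.84  3.66]
```

```bash
python3 -m handwheel '[{"ax":0,"ay":0,"az":0,"x":0.92,"y":-0.57,"z":0,"jaw":0.435},{"ax":0,"ay":0,"az":0,"x":0.92,"y":-0.57,"z":0,"jaw":0.435},{"ax":0,"ay":0,"az":0,"x":0.92,"y":-0.57,"z":0,"jaw":0.435},{"ax":0,"ay":0,"az":0,"x":0.92,"y":-0.57,"z":0,"jaw":0.435},{"ax":0,"ay":0,"az":0,"x":0.92,"y":-0.57,"z":0,"jaw":0.435}]' && python3 -m handwheel '[{"ax":0,"ay":1,"az":0,"x":0,"y":0,"z":0,"jaw":0.435},{"ax":0,"ay":1,"az":0,"x":0,"y":0,"z":0,"jaw":0.435},{"ax":0,"ay":1,"az":0,"x":0,"y":0,"z":0,"jaw":0.435},{"ax":0,"ay":1,"az":0,"x":0,"y":0,"z":0,"jaw":0.435},{"ax":0,"ay":1,"az":0,"x":0,"y":0,"z":0,"jaw":0.435}]'
python3 -m handwheel '[{"ax":0,"ay":0.25,"az":0,"x":0,"y":0,"z":0,"jaw":0.435},{"ax":0,"ay":0,"az":0,"x":0,"y":0,"z":0,"jaw":0.435}]'
python3 - <<'E'
from fit import *
pre=O+.058*EY+.16*EZ
plan(pre,frame(EX,-EZ))
crop('side','s1',60,90,260,240,4)
crop('top','t1',400,200,600,350,4)
E
```

```text
time: 3.22
position: [0.4224, -0.2807, 0.2647]
eef_rot: [-3.139, -0.102, 0.001]
force: [-0.4, -0.7, -0.3]
width: 0.0659
time: 3.85
position: [0.4215, -0.2816, 0.2648]
eef_rot: [-3.064, -0.1, -0.625]
force: [-0.1, 0.0, -0.1]
width: 0.0661
time: 4.1
position: [0.4213, -0.2819, 0.2649]
eef_rot: [-3.058, -0.098, -0.65]
force: [-0.8, -0.1, -0.8]
width: 0.0657
t 4.1 pos [ 0.4213 -0.2819  0.2649] q [-1.11 -0.35  1.97  0.39  1.37 -1.23] w 0.0657 F [-0.8 -0.1 -0.8]
rot(u) [-0.    0.01 -0.  ] | shift before-rot(u) [-0.75 -0.02  1.8 ] after-rot [-0.76 -0.02  1.8 ]
```

View pics/s1.png

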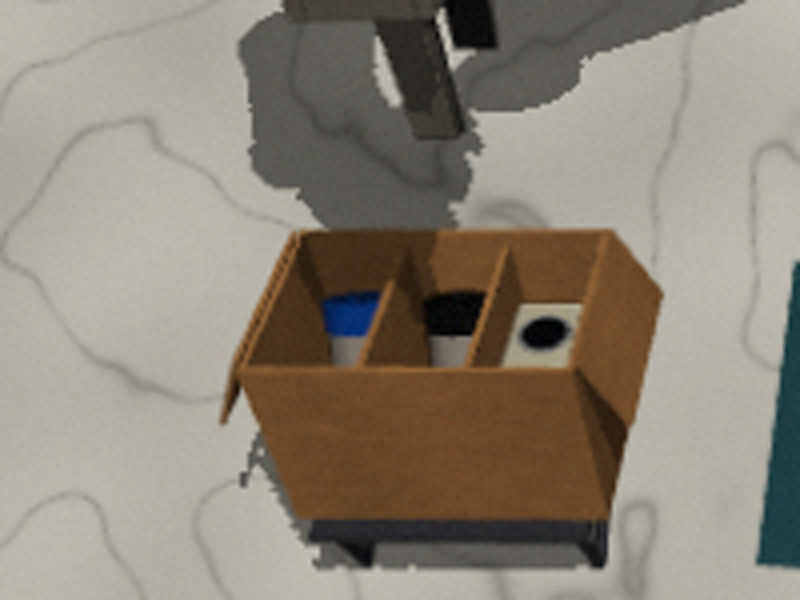

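View pics/t1.png

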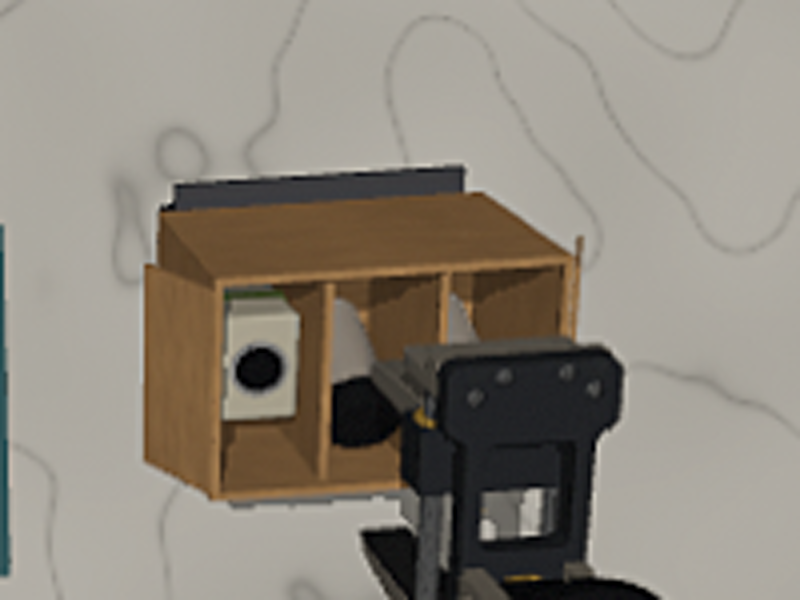

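```bash
python3 - <<'E'
from fit import *
s=bot.get_state();R0=R.from_rotvec(s['eef_rot']).as_matrix()
print(R0)
for a in(-.033,.033,-.051,.051):
    P=s['position']+R0@[a,0,0]
    print(a,'side crop',(proj('side',P)-[60,90])*4,'top crop',(proj('top',P)-[400,200])*4)
E
```

```text
[[ 9.11373522e-01  6.54292215e-02  4.06346307e-01]
 [ 5.98369213e-02 -9.97857194e-01  2.64681468e-02]
 [ 4.07207376e-01  1.92143828e-04 -9.13335708e-01]]
-0.033 side crop [[486.11004989 100.51649646]] top crop [[362.01406761 498.37230617]]
0.033 side crop [[456.08141043 181.0730679 ]] top crop [[367.94823854 358.82488995]]
-0.051 side crop [[493.81723033  79.9594044 ]] top crop [[360.39240277 535.35695468]]
0.051 side crop [[447.37543987 204.56665014]] top crop [[369.56106925 319.67006563]]
```

```bash
python3 - <<'E'
from h import *
crop('side','s2',130,70,210,130,10)
crop('top','t2',470,270,570,350,8)
E
```

```text
(no output)
```

View pics/s2.png

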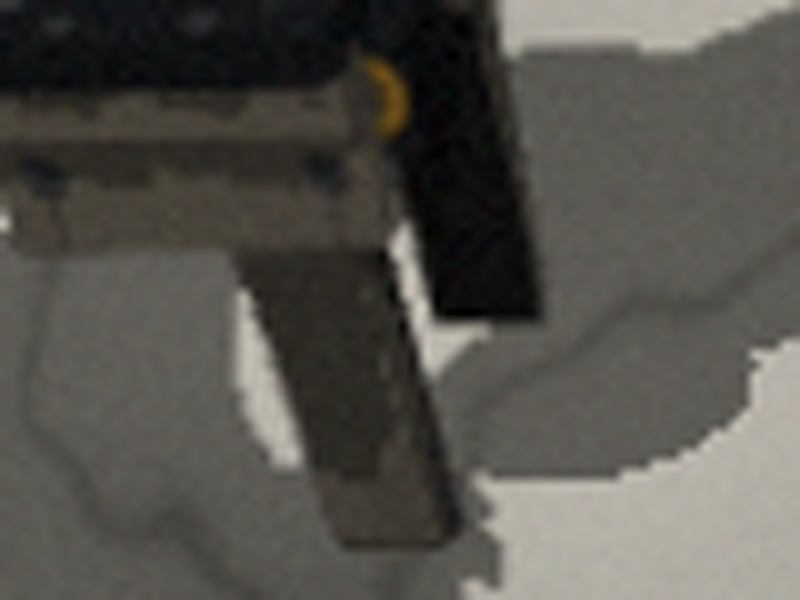

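View pics/t2.png

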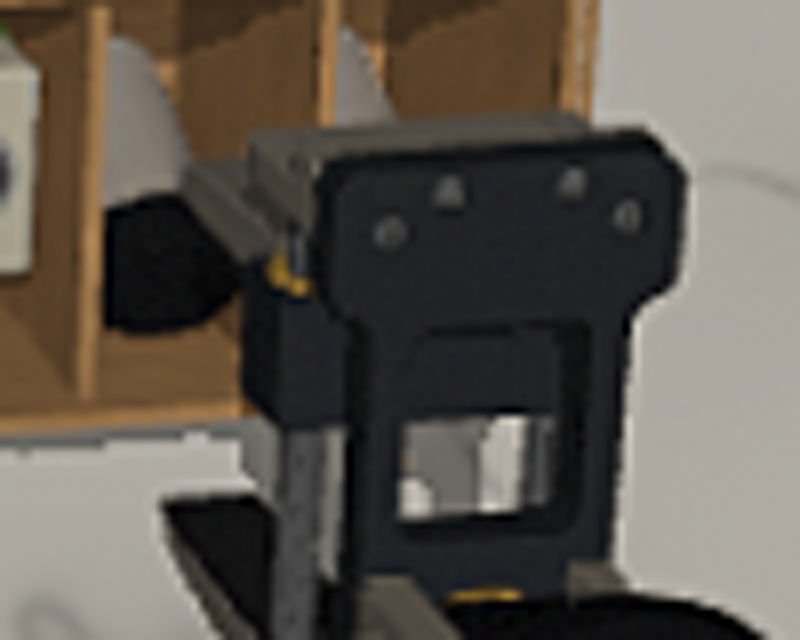

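```bash
python3 - <<'E'
from fit import *
s=bot.get_state();R0=R.from_rotvec(s['eef_rot']).as_matrix()
P,e=tri((174.5,124.5),(493,293)); print(P,e,'expected tool coords',R0.T@(P-s['position']))
P,e=tri((184,102),(490,334)); print(P,e,R0.T@(P-s['position']))
K,d,T=cam('top');print(K)
E
```

```text
[ 0.44525966 -0.27176027  0.30655036] 1.3544222627486878e-05 expected tool coords [ 0.03862025 -0.00844388 -0.02788834]
[ 0.37646783 -0.274849    0.27472859] 0.0005223282403493691 [-0.03721729 -0.00990163 -0.02687742]
[[494.41869055   0.         309.88258342]
 [  0.         494.41869055 242.38755776]
 [  0.           0.           1.        ]]
```

```bash
python3 -m handwheel '[{"ax":0,"ay":0,"az":0,"x":0,"y":0,"z":0,"jaw":-1},{"ax":0,"ay":0,"az":0,"x":0,"y":0,"z":0,"jaw":-1},{"ax":0,"ay":0,"az":0,"x":0,"y":0,"z":0,"jaw":-1},{"ax":0,"ay":0,"az":0,"x":0,"y":0,"z":0,"jaw":-1},{"ax":0,"ay":0,"az":0,"x":0,"y":0,"z":0,"jaw":-1}]'
python3 - <<'E'
from h import *
crop('side','s3',130,70,210,130,10)
crop('top','t3',470,270,570,350,8)
s=bot.get_state();print(s['width'],proj('side',s['position']),proj('top',s['position']))
E
```

```text
time: 4.92
position: [0.4215, -0.2819, 0.2651]
eef_rot: [-3.058, -0.099, -0.652]
force: [1.4, 0.5, 1.3]
width: 0.018
0.009988145833956357 [[177.90622755 124.85172975]] [[491.23008759 307.51041829]]
```

View pics/s3.png

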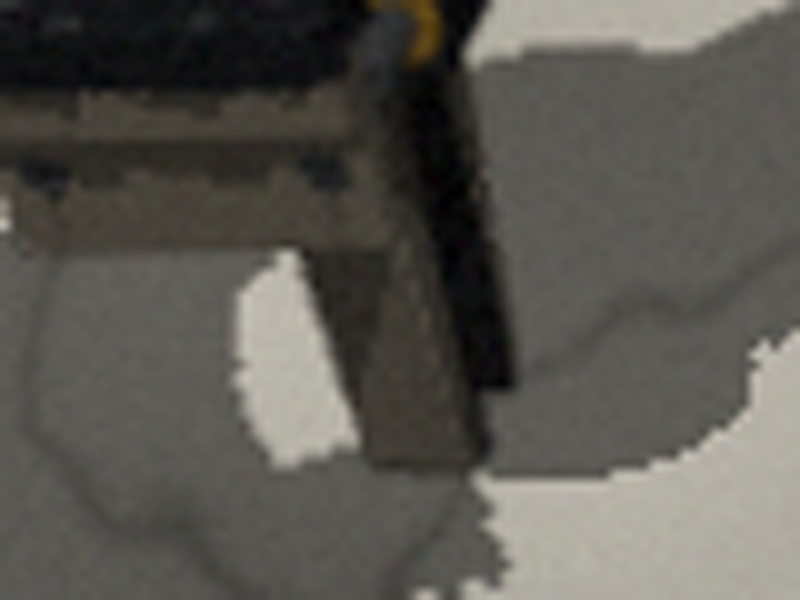

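View pics/t3.png

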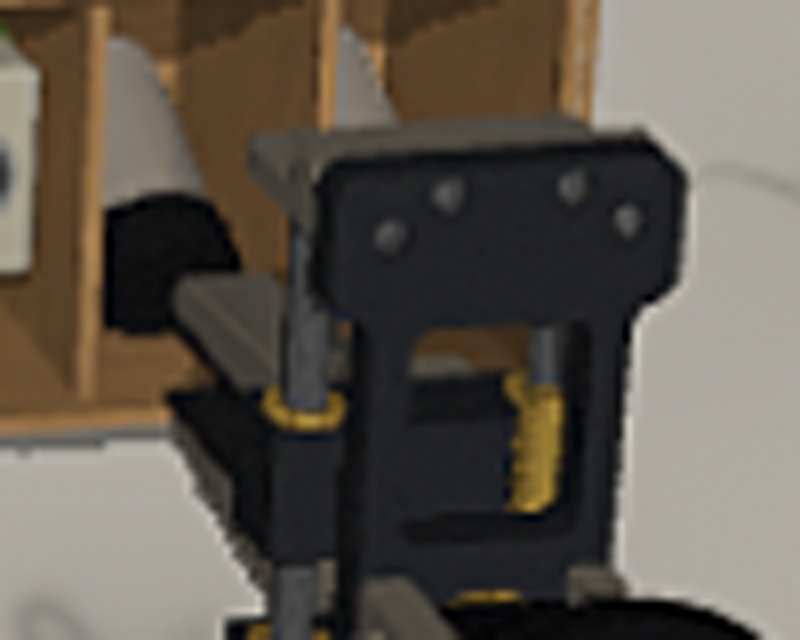

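```bash
python3 - <<'E'
import cv2,numpy as np
a=cv2.imread('pics/s3.png');b=cv2.imread('pics/t3.png')
a=(255*(a/255.)**.45).astype('uint8');b=(255*(b/255.)**.45).astype('uint8')
a=a[:600,100:700];b=b[200:640,100:600]
b=cv2.resize(b,None,fx=1.3,fy=1.3)
cv2.imwrite('pics/s3g.png',a);cv2.imwrite('pics/t3g.png',b)
E
```

View pics/s3g.png

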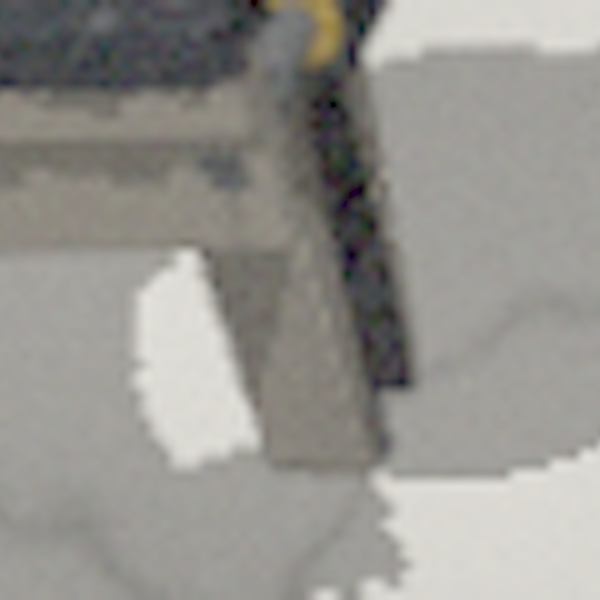

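View pics/t3g.png

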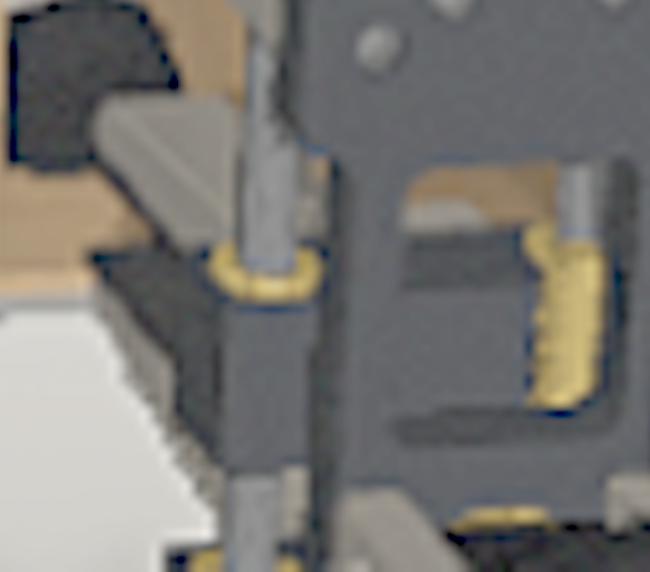

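```bash
python3 - <<'E'
from fit import *
s=bot.get_state();R0=R.from_rotvec(s['eef_rot']).as_matrix()
for a,b in(((181.2,108.8),(491.6,320)),((177.3,116.6),(491.9,305.5))):
  P,e=tri(a,b); print(P,e,R0.T@(P-s['position']))
  for z in(0,-.027):
    Q=s['position']+R0@[(R0.T@(P-s['position']))[0],-.01,z]; print(proj('side',Q),proj('top',Q))
E
```

```text
[ 0.40037691 -0.27306739  0.28841164] 0.0011388413995820402 [-0.00926368 -0.0101606  -0.02963453]
[[184.06908694 122.02008586]] [[485.33700345 312.76994932]]
[[181.1009076 109.9606734]] [[490.7920472  319.35821043]]
[ 0.42469632 -0.27172048  0.30000047] 0.0008727535124655073 [ 0.01770058 -0.00992527 -0.03028456]
[[181.08241636 130.29044972]] [[485.90346733 298.48522285]]
[[177.97081062 118.1468699 ]] [[491.43245645 304.69514912]]
```

```bash
python3 -m handwheel '[{"ax":0,"ay":0,"az":0,"x":-0.74,"y":-0.01,"z":0.2,"jaw":0.435},{"ax":0,"ay":0,"az":0,"x":0,"y":0,"z":0.8,"jaw":0.435},{"ax":0,"ay":0,"az":0,"x":0,"y":0,"z":0.7,"jaw":0.435},{"ax":0,"ay":0,"az":0,"x":0,"y":0,"z":0.2,"jaw":0.435},{"ax":0,"ay":0,"az":0,"x":0,"y":0,"z":0,"jaw":0.435}]'
python3 - <<'E'
from fit import *
plan(O+.058*EY+.03*EZ,frame(EX,-EZ))
crop('side','s4',100,80,220,170,6.5)
crop('top','t4',430,230,550,330,6.5)
E
```

```text
time: 5.65
position: [0.4255, -0.2811, 0.1838]
eef_rot: [-3.057, -0.1, -0.651]
force: [-0.0, -0.3, 0.3]
width: 0.0581
t 5.65 pos [ 0.4255 -0.2811  0.1838] q [-1.1  -0.28  2.08  0.41  1.2  -1.29] w 0.0581 F [-0.  -0.3  0.3]
rot(u) [-0.01  0.    0.01] | shift before-rot(u) [-0.02 -0.    3.15] after-rot [-0.03 -0.    3.15]
```

View pics/s4.png

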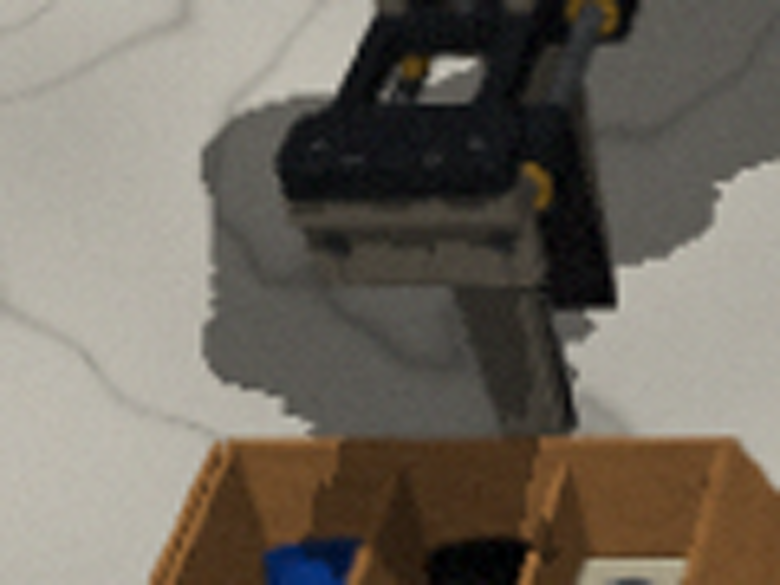

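View pics/t4.png

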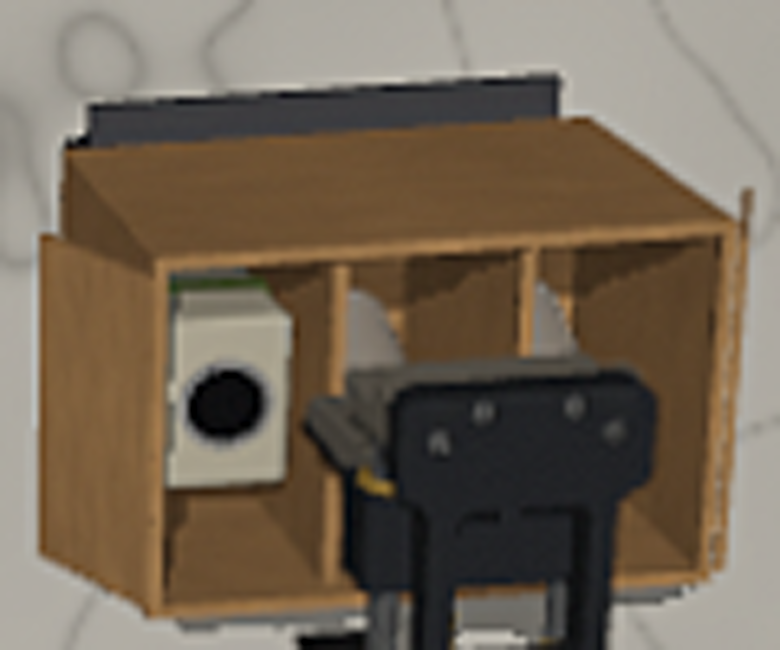

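```bash
python3 - <<'E'
from fit import *
s=bot.get_state();R0=R.from_rotvec(s['eef_rot']).as_matrix();print(s['width'])
# tool +x finger outer +y tip corner
P,e=tri((100+565/6.5,80+434/6.5),(430+307/6.5,230+412/6.5));print(P,e,R0.T@(P-s['position']))
for z in(0,-.028):
    Q=s['position']+R0@[.035,-.01,z]; print(z,(proj('side',Q)-[100,80])*6.5,(proj('top',Q)-[430,230])*6.5)
E
```

```text
0.06500707704399392
[ 0.44738272 -0.27030969  0.22720187] 2.813026196427706e-05 [ 0.03772113 -0.01009859 -0.02945613]
0 [[585.78559782 504.97093381]] [[273.83461195 382.32029465]]
-0.028 [[567.42485332 432.34497681]] [[305.31207701 419.0083903 ]]
```

```bash
python3 -m handwheel '[{"ax":0,"ay":0,"az":0,"x":-0.03,"y":0,"z":0.6,"jaw":0.435},{"ax":0,"ay":0,"az":0,"x":0,"y":0,"z":0.6,"jaw":0.435},{"ax":0,"ay":0,"az":0,"x":0,"y":0,"z":0.3,"jaw":0.435},{"ax":0,"ay":0,"az":0,"x":0,"y":0,"z":0,"jaw":0.435}]'
python3 - <<'E'
from fit import *
plan(O+.058*EY+.03*EZ,frame(EX,-EZ))
crop('side','s5',100,80,220,170,6.5)
crop('top','t5',430,230,550,330,6.5)
E
```

```text
time: 6.25
position: [0.4488, -0.2796, 0.1285]
eef_rot: [-3.057, -0.1, -0.651]
force: [-0.3, 0.3, -0.5]
width: 0.066
t 6.25 pos [ 0.4488 -0.2796  0.1285] q [-1.05 -0.17  2.1   0.43  1.06 -1.3 ] w 0.066 F [-0.3  0.3 -0.5]
rot(u) [-0.01  0.    0.01] | shift before-rot(u) [ 0.01 -0.    1.65] after-rot [ 0.01 -0.    1.65]
```

View pics/s5.png

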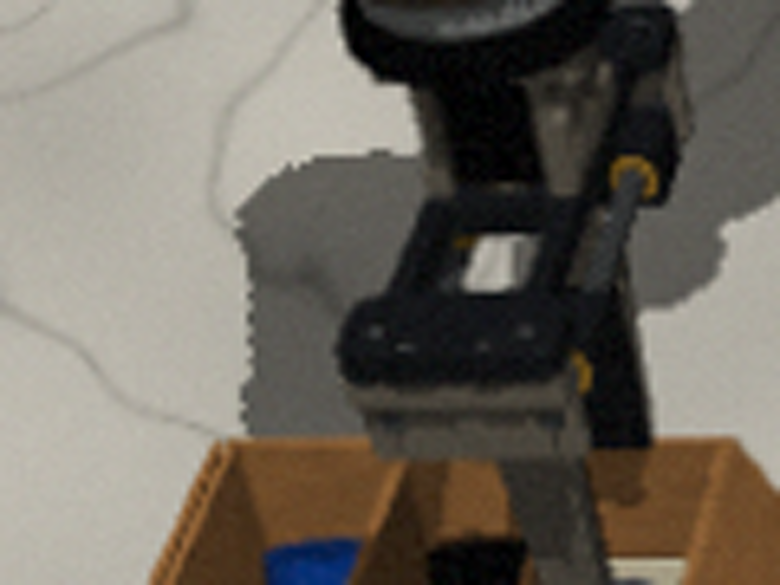

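View pics/t5.png

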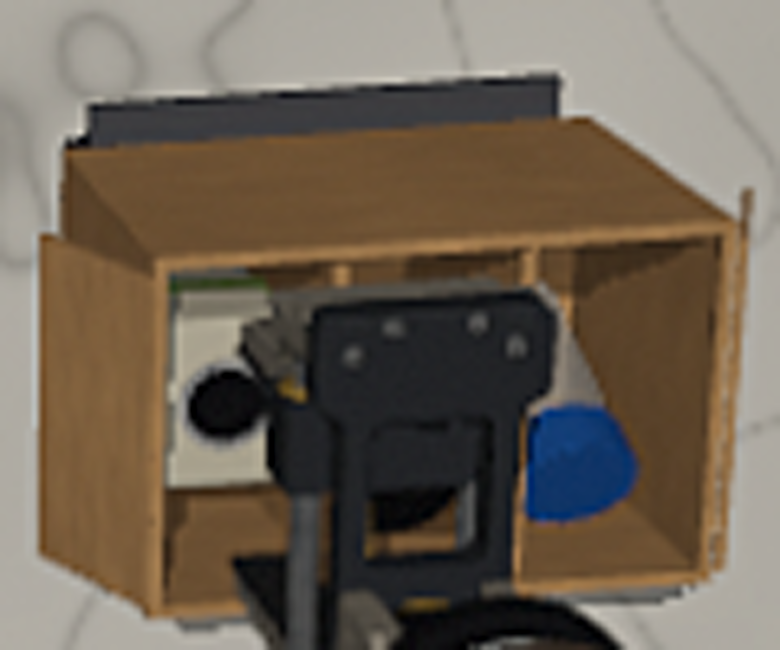

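```bash
python3 -m handwheel '[{"ax":0,"ay":0,"az":0,"x":0,"y":0,"z":0.4,"jaw":0.435},{"ax":0,"ay":0,"az":0,"x":0,"y":0,"z":0.4,"jaw":0.435},{"ax":0,"ay":0,"az":0,"x":0,"y":0,"z":0.2,"jaw":0.435},{"ax":0,"ay":0,"az":0,"x":0,"y":0,"z":0,"jaw":0.435}]'
python3 -m handwheel '[{"ax":0,"ay":0,"az":0,"x":0,"y":0,"z":0.3,"jaw":0.435},{"ax":0,"ay":0,"az":0,"x":0,"y":0,"z":0.3,"jaw":0.435},{"ax":0,"ay":0,"az":0,"x":0,"y":0,"z":0,"jaw":0.435}]'
python3 - <<'E'
from fit import *
plan(O+.058*EY+.03*EZ,frame(EX,-EZ))
crop('side','s6',100,80,220,170,6.5)
crop('top','t6',430,230,550,330,6.5)
E
```

```text
time: 6.85
position: [0.4651, -0.2787, 0.0921]
eef_rot: [-3.058, -0.1, -0.652]
force: [-0.8, -0.2, -0.1]
width: 0.0657
time: 7.22
position: [0.4745, -0.277, 0.0685]
eef_rot: [-3.056, -0.099, -0.649]
force: [-0.2, -0.0, 0.4]
width: 0.0663
t 7.22 pos [ 0.4745 -0.277   0.0685] q [-0.99 -0.02  2.1   0.47  0.91 -1.32] w 0.0663 F [-0.2 -0.   0.4]
rot(u) [-0.03  0.02  0.  ] | shift before-rot(u) [0.03 0.02 0.02] after-rot [0.03 0.02 0.02]
```

View pics/s6.png

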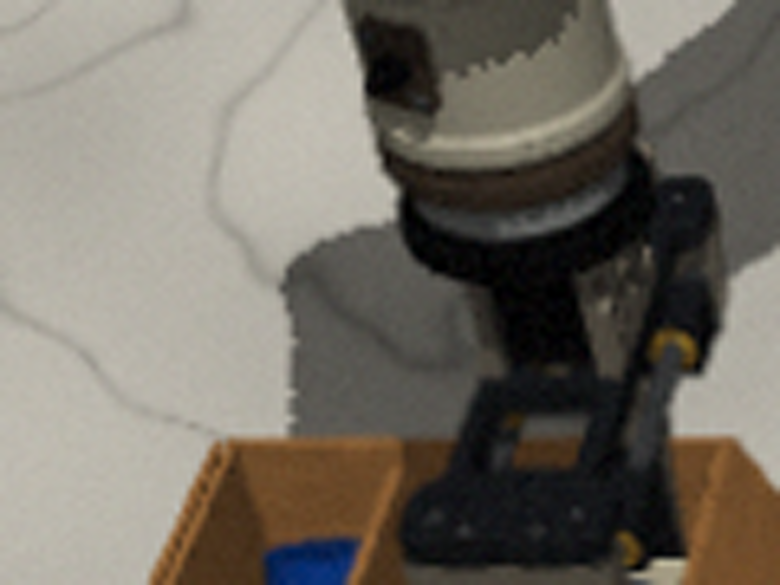

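View pics/t6.png

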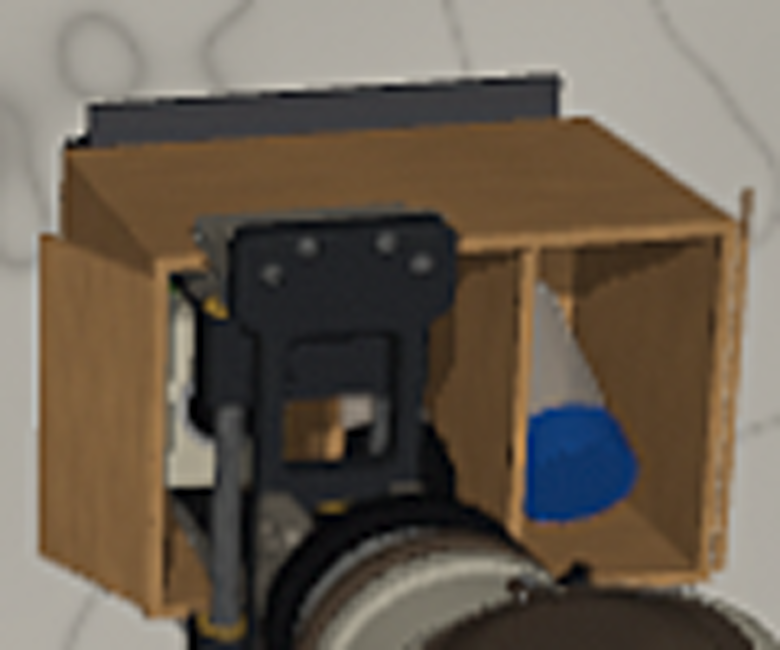

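```bash
python3 -m handwheel '[{"ax":0,"ay":0,"az":0,"x":0,"y":0,"z":0,"jaw":-1},{"ax":0,"ay":0,"az":0,"x":0,"y":0,"z":0,"jaw":-1},{"ax":0,"ay":0,"az":0,"x":0,"y":0,"z":0,"jaw":-1},{"ax":0,"ay":0,"az":0,"x":0,"y":0,"z":0,"jaw":-1}]'; python3 -m handwheel '[{"ax":0,"ay":0,"az":0,"x":0,"y":0,"z":-0.3,"jaw":-1},{"ax":0,"ay":0,"az":0,"x":0,"y":0,"z":-0.3,"jaw":-1}]'
```

```text
time: 7.82
position: [0.4747, -0.2782, 0.0701]
eef_rot: [-3.058, -0.1, -0.651]
force: [-4.0, -0.3, 2.3]
width: 0.0578
time: 8.07
position: [0.4647, -0.2782, 0.0922]
eef_rot: [-3.057, -0.099, -0.651]
force: [-1.2, -0.8, -2.8]
width: 0.0578
```

```bash
python3 -m handwheel '[{"ax":0,"ay":0,"az":0,"x":0,"y":0,"z":-0.6,"jaw":-1},{"ax":0,"ay":0,"az":0,"x":0,"y":0,"z":-0.8,"jaw":-1},{"ax":0,"ay":0,"az":0,"x":0,"y":0,"z":-0.8,"jaw":-1},{"ax":0,"ay":0,"az":0,"x":0,"y":0,"z":-0.8,"jaw":-1},{"ax":0,"ay":0,"az":0,"x":0,"y":0,"z":-0.4,"jaw":-1}]'; python3 -m handwheel '[{"ax":0,"ay":-1,"az":0,"x":0,"y":0,"z":0,"jaw":-1},{"ax":0,"ay":-1,"az":0,"x":0,"y":0,"z":0,"jaw":-1},{"ax":0,"ay":-1,"az":0,"x":0,"y":0,"z":0,"jaw":-1},{"ax":0,"ay":-1,"az":0,"x":0,"y":0,"z":0,"jaw":-1},{"ax":0,"ay":-1,"az":0,"x":0,"y":0,"z":0,"jaw":-1}]'
python3 - <<'E'
from fit import *
plan(np.array([.43,-.10,.15]),down(carton[2]))
E
```

```text
time: 8.7
position: [0.4094, -0.2829, 0.2186]
eef_rot: [-3.061, -0.1, -0.654]
force: [1.3, 0.2, -2.6]
width: 0.0574
time: 9.32
position: [0.4097, -0.2821, 0.2169]
eef_rot: [3.14, 0.101, 0.029]
force: [0.1, 0.3, -1.9]
width: 0.0574
t 9.32 pos [ 0.4097 -0.2821  0.2169] q [-0.86 -0.08  1.78  0.01  1.43 -0.92] w 0.0574 F [ 0.1  0.3 -1.9]
rot(u) [ 0.01 -0.23  0.  ] | shift before-rot(u) [ 0.77 -4.51  1.68] after-rot [ 0.8  -4.51  1.67]
```

```bash
python3 -m handwheel '[{"ax":0,"ay":-0.23,"az":0,"x":0.16,"y":-0.9,"z":0,"jaw":-1},{"ax":0,"ay":0,"az":0,"x":0.16,"y":-0.9,"z":0,"jaw":-1},{"ax":0,"ay":0,"az":0,"x":0.16,"y":-0.9,"z":0,"jaw":-1},{"ax":0,"ay":0,"az":0,"x":0.16,"y":-0.9,"z":0,"jaw":-1},{"ax":0,"ay":0,"az":0,"x":0.16,"y":-0.9,"z":0,"jaw":-1}]'; python3 -m handwheel '[{"ax":0,"ay":0,"az":0,"x":0,"y":0,"z":0.9,"jaw":-1},{"ax":0,"ay":0,"az":0,"x":0,"y":0,"z":0.9,"jaw":-1},{"ax":0,"ay":0,"az":0,"x":0,"y":0,"z":0.9,"jaw":-1},{"ax":0,"ay":0,"az":0,"x":0,"y":0,"z":0.9,"jaw":-1},{"ax":0,"ay":0,"az":0,"x":0,"y":0,"z":0,"jaw":-1}]'
python3 - <<'E'
from fit import *
plan(np.array([.43,-.10,.05]),down(carton[2]))
crop('side','s7',190,60,350,180,5)
E
```

```text
time: 9.95
position: [0.4299, -0.0992, 0.2168]
eef_rot: [-3.14, -0.101, -0.004]
force: [0.5, 0.5, -3.0]
width: 0.0581
time: 10.58
position: [0.4277, -0.0991, 0.0702]
eef_rot: [-3.136, -0.101, 0.005]
force: [-1.1, -0.1, -2.7]
width: 0.0575
t 10.57 pos [ 0.4277 -0.0991  0.0702] q [-0.51 -0.07  2.07  0.    1.14 -0.57] w 0.0575 F [-1.1 -0.1 -2.7]
rot(u) [-0.05  0.04  0.  ] | shift before-rot(u) [0.06 0.03 0.51] after-rot [0.06 0.03 0.51]
```

View pics/s7.png

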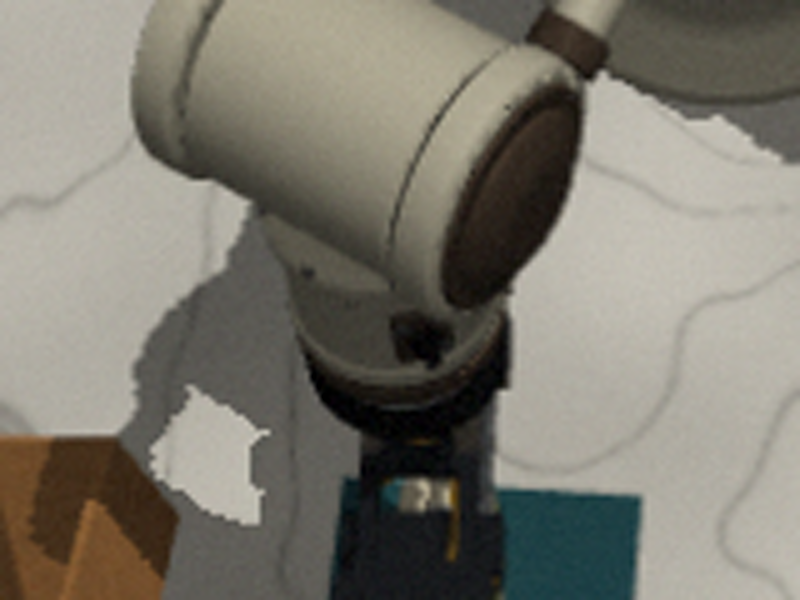

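```bash
python3 -m handwheel '[{"ax":0,"ay":0,"az":0,"x":0,"y":0,"z":0.4,"jaw":-1},{"ax":0,"ay":0,"az":0,"x":0,"y":0,"z":0.3,"jaw":-1},{"ax":0,"ay":0,"az":0,"x":0,"y":0,"z":0.1,"jaw":-1},{"ax":0,"ay":0,"az":0,"x":0,"y":0,"z":0,"jaw":-1}]'; python3 -m handwheel '[{"ax":0,"ay":0,"az":0,"x":0,"y":0,"z":0.1,"jaw":-1},{"ax":0,"ay":0,"az":0,"x":0,"y":0,"z":0,"jaw":-1}]'
```

```text
time: 11.12
position: [0.4301, -0.1004, 0.04]
eef_rot: [-3.14, -0.102, -0.002]
force: [-0.5, 0.0, -3.6]
width: 0.0573
time: 11.38
position: [0.4302, -0.1005, 0.0361]
eef_rot: [-3.14, -0.102, -0.002]
force: [-0.2, 0.5, -1.9]
width: 0.0577
```

```bash
python3 -m handwheel '[{"ax":0,"ay":0,"az":0,"x":0,"y":0,"z":0.06,"jaw":-1},{"ax":0,"ay":0,"az":0,"x":0,"y":0,"z":0,"jaw":-1}]'; python3 - <<'E'
from h import *
crop('side','s8',220,110,340,230,5)
E
```

```text
time: 11.62
position: [0.4302, -0.1004, 0.0337]
eef_rot: [-3.14, -0.102, -0.002]
force: [-0.1, -0.2, -4.5]
width: 0.0578
```

View pics/s8.png

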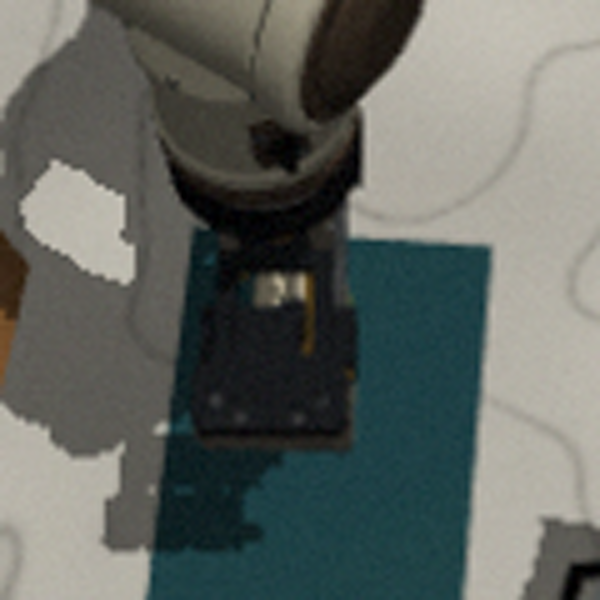

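```bash
for i in 1; do python3 -m handwheel '[{"ax":0,"ay":0,"az":0,"x":0,"y":0,"z":0.06,"jaw":-1},{"ax":0,"ay":0,"az":0,"x":0,"y":0,"z":0.0,"jaw":-1}]'; python3 -m handwheel '[{"ax":0,"ay":0,"az":0,"x":0,"y":0,"z":0.06,"jaw":-1},{"ax":0,"ay":0,"az":0,"x":0,"y":0,"z":0.0,"jaw":-1}]'; done
```

```text
time: 11.92
position: [0.4301, -0.1004, 0.0312]
eef_rot: [-3.14, -0.102, -0.002]
force: [-0.1, -0.7, -3.0]
width: 0.0577
time: 12.18
position: [0.4301, -0.1004, 0.0288]
eef_rot: [-3.14, -0.102, -0.002]
force: [-0.1, -0.4, -3.8]
width: 0.0578
```

```bash
python3 -m handwheel '[{"ax":0,"ay":0,"az":0,"x":0,"y":0,"z":0.05,"jaw":-1},{"ax":0,"ay":0,"az":0,"x":0,"y":0,"z":0.0,"jaw":-1}]'; python3 -m handwheel '[{"ax":0,"ay":0,"az":0,"x":0,"y":0,"z":0.05,"jaw":-1},{"ax":0,"ay":0,"az":0,"x":0,"y":0,"z":0.0,"jaw":-1}]'
```

```text
time: 12.42
position: [0.4304, -0.1006, 0.0281]
eef_rot: [3.14, 0.103, 0.002]
force: [-4.2, 1.7, 6.7]
width: 0.0579
time: 12.68
position: [0.4305, -0.1008, 0.028]
eef_rot: [-3.14, -0.103, 0.0]
force: [-11.6, 4.3, 26.2]
width: 0.0578
```

```bash
python3 -m handwheel '[{"ax":0,"ay":0,"az":0,"x":0,"y":0,"z":-0.07,"jaw":-1},{"ax":0,"ay":0,"az":0,"x":0,"y":0,"z":0,"jaw":-1},{"ax":0,"ay":0,"az":0,"x":0,"y":0,"z":0,"jaw":0.8},{"ax":0,"ay":0,"az":0,"x":0,"y":0,"z":0,"jaw":0.8},{"ax":0,"ay":0,"az":0,"x":0,"y":0,"z":0,"jaw":0.8}]'; python3 -m handwheel '[{"ax":0,"ay":0,"az":0,"x":0,"y":0,"z":-0.4,"jaw":0.8},{"ax":0,"ay":0,"az":0,"x":0,"y":0,"z":-0.8,"jaw":0.8},{"ax":0,"ay":0,"az":0,"x":0,"y":0,"z":-0.9,"jaw":0.8},{"ax":0,"ay":0,"az":0,"x":0,"y":0,"z":0,"jaw":0.8},{"ax":0,"ay":0,"az":-1,"x":0,"y":0,"z":0,"jaw":0.8}]'; python3 - <<'E'
from h import *
crop('side','s9',220,100,340,230,4.6)
crop('top','t9',320,240,440,350,5)
E
```

```text
time: 13.3
position: [0.4303, -0.1005, 0.0278]
eef_rot: [-3.14, -0.102, -0.003]
force: [-0.0, -0.0, -0.1]
width: 0.0826
time: 13.92
position: [0.4299, -0.1003, 0.1112]
eef_rot: [-3.133, -0.231, -0.002]
force: [0.9, -0.4, 0.5]
width: 0.0828
```

View pics/s9.png

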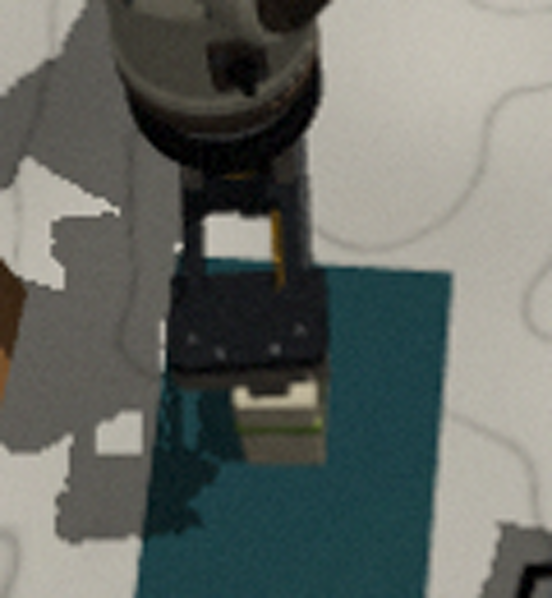

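View pics/t9.png

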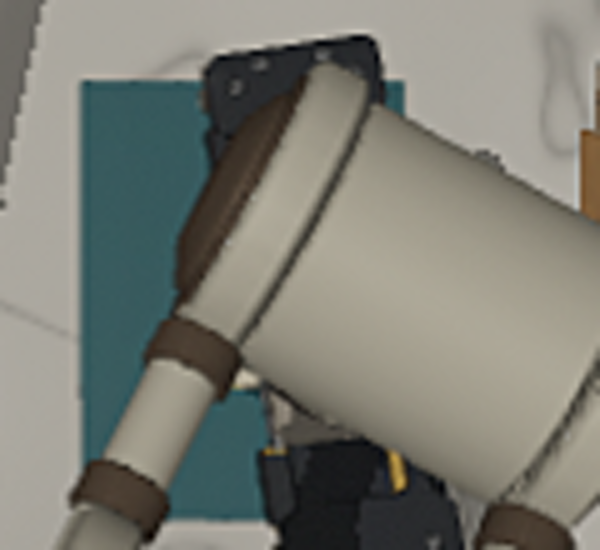

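```bash
python3 -m handwheel '[{"ax":0,"ay":0,"az":-1,"x":0,"y":0,"z":0,"jaw":0.8},{"ax":0,"ay":0,"az":-1,"x":0,"y":0,"z":0,"jaw":0.8},{"ax":0,"ay":0,"az":-1,"x":0,"y":0,"z":0,"jaw":0.8},{"ax":0,"ay":0,"az":-1,"x":0,"y":0,"z":0,"jaw":0.8},{"ax":0,"ay":0,"az":-1,"x":0,"y":0,"z":0,"jaw":0.8}]'; python3 -m handwheel '[{"ax":0,"ay":0,"az":-1,"x":0,"y":0,"z":0,"jaw":0.8},{"ax":0,"ay":0,"az":-1,"x":0,"y":0,"z":0,"jaw":0.8},{"ax":0,"ay":0,"az":-1,"x":0,"y":0,"z":0,"jaw":0.8},{"ax":0,"ay":0,"az":-1,"x":0,"y":0,"z":0,"jaw":0.8},{"ax":0,"ay":0,"az":-1,"x":0,"y":0,"z":0,"jaw":0.8}]';  python3 -m handwheel '[{"ax":0,"ay":0,"az":-1,"x":0,"y":0,"z":0,"jaw":0.8},{"ax":0,"ay":0,"az":-1,"x":0,"y":0,"z":0,"jaw":0.8},{"ax":0,"ay":0,"az":-1,"x":0,"y":0,"z":0,"jaw":0.8},{"ax":0,"ay":0,"az":-1,"x":0,"y":0,"z":0,"jaw":0.8},{"ax":0,"ay":0,"az":-1,"x":0,"y":0,"z":0,"jaw":0.8}]'; python3 -m handwheel '[{"ax":0,"ay":0,"az":-1,"x":0,"y":0,"z":0,"jaw":0.6},{"ax":0,"ay":0,"az":-1,"x":0,"y":0,"z":0,"jaw":0.6},{"ax":0,"ay":0,"az":-1,"x":0,"y":0,"z":0,"jaw":0.6},{"ax":0,"ay":0,"az":-0.63,"x":0,"y":0,"z":0,"jaw":0.6},{"ax":0,"ay":0,"az":0,"x":0,"y":0,"z":0,"jaw":0.6}]'; python3 - <<'E'
from fit import *
plan(np.array([.43,-.10,.03]),down(carton[2]+np.pi/2))
crop('side','s10',220,100,340,230,4.6)
E
```

```text
time: 14.65
position: [0.4295, -0.1002, 0.1106]
eef_rot: [-3.024, -0.847, -0.0]
force: [-0.7, -0.1, -0.7]
width: 0.0825
time: 15.28
position: [0.4295, -0.1002, 0.1106]
eef_rot: [-2.796, -1.431, -0.001]
force: [-0.3, -0.1, -0.8]
width: 0.0828
time: 15.9
position: [0.4295, -0.1001, 0.1106]
eef_rot: [-2.456, -1.958, -0.001]
force: [0.3, -0.8, 0.2]
width: 0.0828
time: 16.52
position: [0.4296, -0.1002, 0.1108]
eef_rot: [-2.15, -2.29, -0.001]
force: [0.6, -0.7, 0.0]
width: 0.0731
t 16.52 pos [ 0.4296 -0.1002  0.1108] q [-0.51 -0.13  2.04  0.    1.23 -2.14] w 0.0731 F [ 0.6 -0.7  0. ]
rot(u) [ 0.   -0.01 -0.02] | shift before-rot(u) [0.   0.01 2.02] after-rot [0.   0.01 2.02]
```

View pics/s10.png

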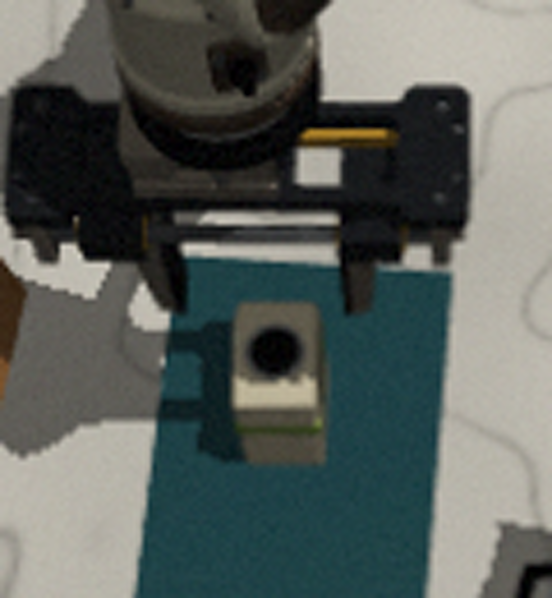

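```bash
python3 - <<'E'
from fit import *
print(atz('side',(220+275.5/4.6-.5,100+350.5/4.6-.5),.08))
E
python3 -m handwheel '[{"ax":0,"ay":0,"az":0,"x":0,"y":0,"z":0.7,"jaw":0.6},{"ax":0,"ay":0,"az":0,"x":0,"y":0,"z":0.7,"jaw":0.6},{"ax":0,"ay":0,"az":0,"x":0,"y":0,"z":0.5,"jaw":0.6},{"ax":0,"ay":0,"az":0,"x":0,"y":0,"z":0.25,"jaw":0.6},{"ax":0,"ay":0,"az":0,"x":0,"y":0,"z":0,"jaw":0.6}]'; python3 -m handwheel '[{"ax":0,"ay":0,"az":0,"x":0,"y":0,"z":0,"jaw":-1},{"ax":0,"ay":0,"az":0,"x":0,"y":0,"z":0,"jaw":-1},{"ax":0,"ay":0,"az":0,"x":0,"y":0,"z":0,"jaw":-1},{"ax":0,"ay":0,"az":0,"x":0,"y":0,"z":0,"jaw":-1},{"ax":0,"ay":0,"az":0,"x":0,"y":0,"z":0,"jaw":-1}]'
```

```text
[ 0.42960342 -0.10100759  0.08      ]
time: 17.2
position: [0.4298, -0.1002, 0.0253]
eef_rot: [-2.149, -2.291, -0.001]
force: [0.2, -1.2, -0.1]
width: 0.0736
time: 17.82
position: [0.4306, -0.1007, 0.0262]
eef_rot: [2.147, 2.291, 0.002]
force: [-0.4, -1.2, 3.2]
width: 0.0415
```

```bash
python3 -m handwheel '[{"ax":0,"ay":0,"az":0,"x":0,"y":0,"z":-0.5,"jaw":-1},{"ax":0,"ay":0,"az":0,"x":0,"y":0,"z":-0.9,"jaw":-1},{"ax":0,"ay":0,"az":0,"x":0,"y":0,"z":-0.9,"jaw":-1},{"ax":0,"ay":0,"az":0,"x":0,"y":0,"z":-0.9,"jaw":-1},{"ax":0,"ay":0,"az":0,"x":0,"y":0,"z":-0.8,"jaw":-1}]'; python3 - <<'E'
from fit import *
cell=place(case,np.array([[-.0385,-.0585,.006]]))[0]
plan(cell+[0,0,.18],down(case[2]+np.pi/2))
E
```

```text
time: 18.45
position: [0.4294, -0.1002, 0.1862]
eef_rot: [-2.148, -2.292, -0.001]
force: [0.1, -0.6, -2.1]
width: 0.0418
t 18.45 pos [ 0.4294 -0.1002  0.1862] q [-0.51 -0.2   1.95  0.    1.39 -2.14] w 0.0418 F [ 0.1 -0.6 -2.1]
rot(u) [ 0.01 -0.01  3.26] | shift before-rot(u) [4.93 3.2  0.01] after-rot [5.59 1.82 0.01]
```

```bash
python3 -m handwheel '[{"ax":0,"ay":0,"az":1,"x":0,"y":0,"z":0,"jaw":-1},{"ax":0,"ay":0,"az":1,"x":0,"y":0,"z":0,"jaw":-1},{"ax":0,"ay":0,"az":1,"x":0,"y":0,"z":0,"jaw":-1},{"ax":0,"ay":0,"az":0.26,"x":0.8,"y":0.26,"z":0,"jaw":-1},{"ax":0,"ay":0,"az":0,"x":0.8,"y":0.26,"z":0,"jaw":-1}]'; python3 - <<'E'
import cv2
from fit import *
im=cv2.imread('pics/top0.png'); im2=cv2.imread('pics/side0.png')
pts=[]
X=[-.08,-.074,-.003,.003,.074,.08];
L=[]
for x in(-.08,-.074): L.append(((x,-.12,.105),(x,.12,.105)))
for x in(-.003,.003): L.append(((x,-.114,.096),(x,.114,.096)))
for y in(-.12,-.114,.114,.12): L.append(((-.08,y,.105),(.08,y,.105)))
for y in(-.003,.003): L.append(((-.074,y,.096),(.074,y,.096)))
def draw(n,img,x0,y0,x1,y1,s,o):
    c=cv2.resize(img[y0:y1,x0:x1],None,fx=s,fy=s,interpolation=cv2.INTER_CUBIC)
    for a,b in L:
        q=(proj(n,place(case,np.array([a,b])))-[x0,y0]+.5)*s-.5
        cv2.line(c,tuple(map(int,q[0].round())),tuple(map(int,q[1].round())),(0,255,255),1)
    cv2.imwrite(o,c)
draw('top',im,180,145,330,285,5,'pics/ov_t.png'); draw('side',im2,320,190,460,290,5,'pics/ov_s.png')
E
```

```text
time: 19.08
position: [0.4619, -0.0406, 0.1849]
eef_rot: [-2.429, -1.991, -0.001]
force: [1.4, 0.3, -2.4]
width: 0.0417
```

View pics/ov_t.png

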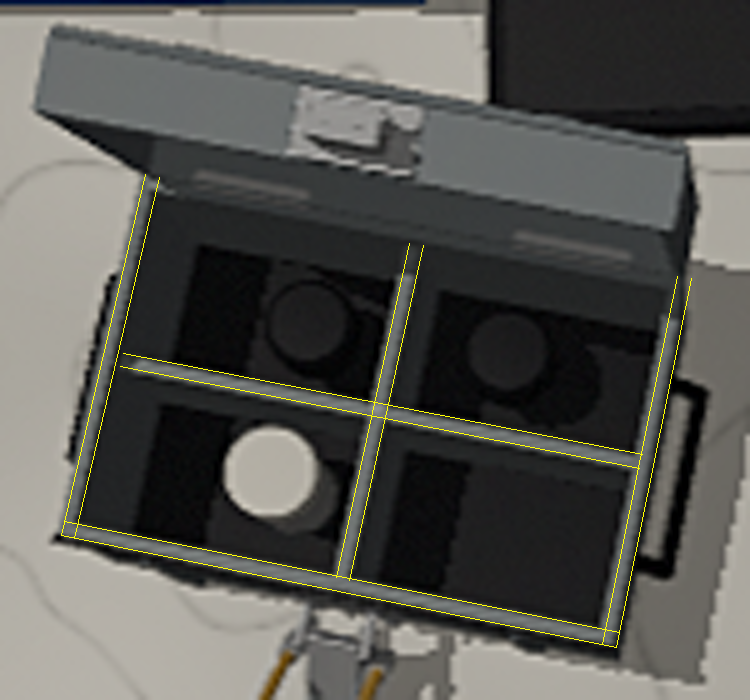

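View pics/ov_s.png

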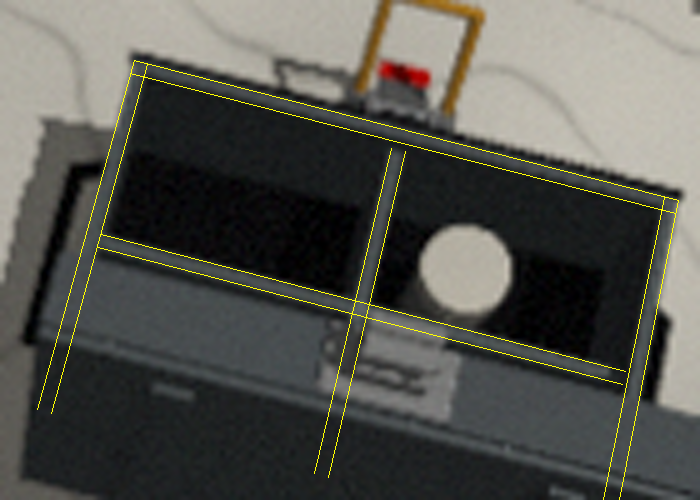

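```bash
python3 -m handwheel '[{"ax":0,"ay":0,"az":0,"x":0.8,"y":0.26,"z":0,"jaw":-1},{"ax":0,"ay":0,"az":0,"x":0.8,"y":0.26,"z":0,"jaw":-1},{"ax":0,"ay":0,"az":0,"x":0.8,"y":0.26,"z":0,"jaw":-1},{"ax":0,"ay":0,"az":0,"x":0.8,"y":0.26,"z":0,"jaw":-1},{"ax":0,"ay":0,"az":0,"x":0.6,"y":0.2,"z":0,"jaw":-1}]'; python3 - <<'E'
from fit import *
cell=place(case,np.array([[-.0385,-.0585,.006]]))[0]
plan(cell+[0,0,.03],down(case[2]+np.pi/2))
E
```

```text
time: 19.7
position: [0.5402, 0.0993, 0.1847]
eef_rot: [-2.427, -1.994, 0.001]
force: [-0.0, -1.2, -3.1]
width: 0.0418
t 19.7 pos [0.5402 0.0993 0.1847] q [-0.04  0.09  1.67  0.    1.38 -1.41] w 0.0418 F [-0.  -1.2 -3.1]
rot(u) [-0.01 -0.    0.  ] | shift before-rot(u) [0.16 0.08 3.72] after-rot [0.16 0.08 3.72]
```

```bash
python3 -m handwheel '[{"ax":0,"ay":0,"az":0,"x":0.14,"y":0.06,"z":0,"jaw":-1},{"ax":0,"ay":0,"az":0,"x":0,"y":0,"z":0.4,"jaw":-1},{"ax":0,"ay":0,"az":0,"x":0,"y":0,"z":0.1,"jaw":-1},{"ax":0,"ay":0,"az":0,"x":0,"y":0,"z":0,"jaw":-1}]'; python3 - <<'E'
from fit import *
cell=place(case,np.array([[-.0385,-.0585,.006]]))[0]
plan(cell+[0,0,.03],down(case[2]+np.pi/2))
crop('side','s11',310,120,470,240,5)
E
```

```text
time: 20.2
position: [0.5431, 0.1023, 0.165]
eef_rot: [-2.429, -1.992, 0.0]
force: [-0.2, 0.9, -2.5]
width: 0.0416
t 20.2 pos [0.5431 0.1023 0.165 ] q [-0.03  0.12  1.68  0.    1.34 -1.41] w 0.0416 F [-0.2  0.9 -2.5]
rot(u) [-0.    0.   -0.02] | shift before-rot(u) [0.07 0.02 3.23] after-rot [0.07 0.02 3.23]
```

View pics/s11.png

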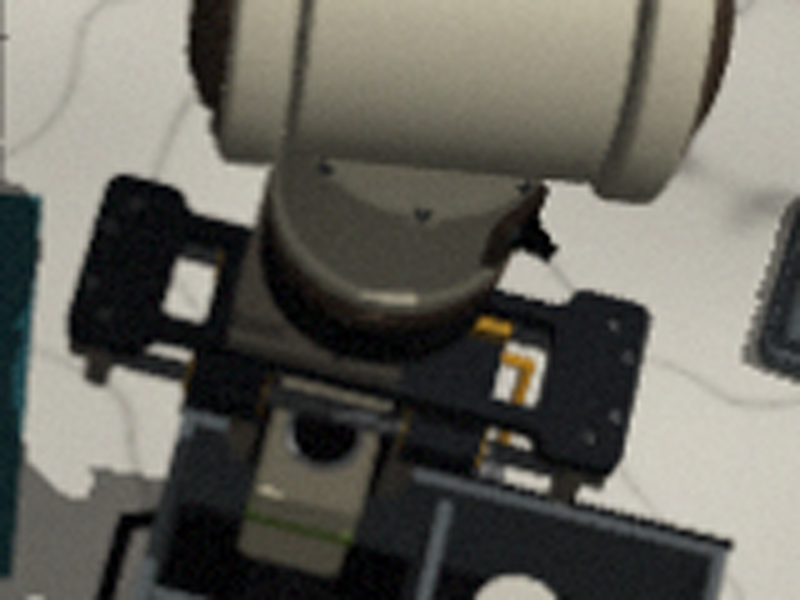

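```bash
python3 -m handwheel '[{"ax":0,"ay":0,"az":0,"x":0.03,"y":0,"z":0.5,"jaw":-1},{"ax":0,"ay":0,"az":0,"x":0.03,"y":0,"z":0.6,"jaw":-1},{"ax":0,"ay":0,"az":0,"x":0,"y":0,"z":0.6,"jaw":-1},{"ax":0,"ay":0,"az":0,"x":0,"y":0,"z":0.3,"jaw":-1},{"ax":0,"ay":0,"az":0,"x":0,"y":0,"z":0,"jaw":-1}]'; python3 -m handwheel '[{"ax":0,"ay":0,"az":0,"x":0,"y":0,"z":0.4,"jaw":-1},{"ax":0,"ay":0,"az":0,"x":0,"y":0,"z":0.3,"jaw":-1},{"ax":0,"ay":0,"az":0,"x":0,"y":0,"z":0.2,"jaw":-1},{"ax":0,"ay":0,"az":0,"x":0,"y":0,"z":0,"jaw":-1}]'; python3 - <<'E'
from fit import *
cell=place(case,np.array([[-.0385,-.0585,.006]]))[0]
plan(cell+[0,0,.0255],down(case[2]+np.pi/2))
crop('side','s12',310,120,470,240,5)
crop('top','t12',180,145,330,285,5)
E
```

```text
time: 20.88
position: [0.5442, 0.1052, 0.0856]
eef_rot: [2.428, 1.993, 0.001]
force: [0.4, 0.0, -2.4]
width: 0.0416
time: 21.38
position: [0.5439, 0.1054, 0.049]
eef_rot: [-2.428, -1.993, 0.0]
force: [-0.8, 0.1, -3.0]
width: 0.0417
t 21.38 pos [0.5439 0.1054 0.049 ] q [-0.03  0.25  1.78  0.    1.12 -1.4 ] w 0.0417 F [-0.8  0.1 -3. ]
rot(u) [-0. -0. -0.] | shift before-rot(u) [-0.01  0.02  0.44] after-rot [-0.01  0.02  0.44]
```

View pics/s12.png

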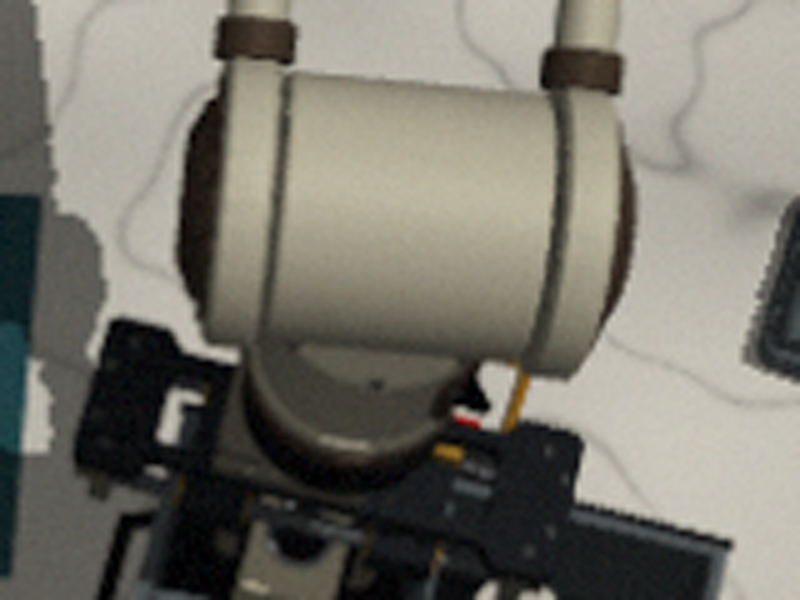

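View pics/t12.png

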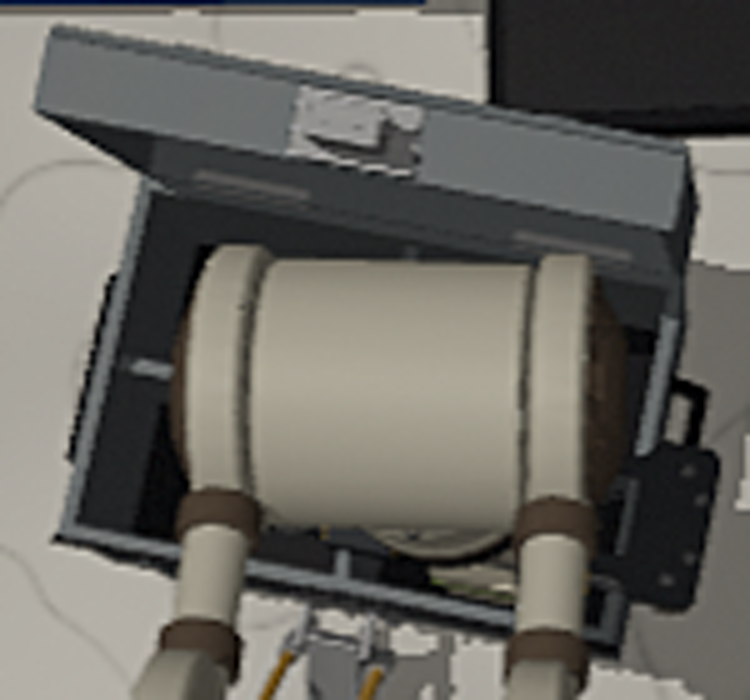

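```bash
python3 -m handwheel '[{"ax":0,"ay":0,"az":0,"x":0,"y":0,"z":0.25,"jaw":-1},{"ax":0,"ay":0,"az":0,"x":0,"y":0,"z":0.05,"jaw":-1},{"ax":0,"ay":0,"az":0,"x":0,"y":0,"z":0.03,"jaw":-1},{"ax":0,"ay":0,"az":0,"x":0,"y":0,"z":0,"jaw":-1}]'; python3 -m handwheel '[{"ax":0,"ay":0,"az":0,"x":0,"y":0,"z":0.04,"jaw":-1},{"ax":0,"ay":0,"az":0,"x":0,"y":0,"z":0.0,"jaw":-1}]'; python3 -m handwheel '[{"ax":0,"ay":0,"az":0,"x":0,"y":0,"z":0.03,"jaw":-1},{"ax":0,"ay":0,"az":0,"x":0,"y":0,"z":0.0,"jaw":-1}]'
```

```text
time: 21.98
position: [0.5448, 0.1053, 0.0368]
eef_rot: [2.428, 1.993, 0.002]
force: [0.2, -0.5, -2.7]
width: 0.0416
time: 22.22
position: [0.5447, 0.1054, 0.0351]
eef_rot: [2.428, 1.993, 0.002]
force: [-0.7, -0.3, -3.9]
width: 0.0418
time: 22.48
position: [0.5446, 0.1054, 0.0339]
eef_rot: [2.428, 1.993, 0.002]
force: [-0.5, -0.2, -2.5]
width: 0.042
```

```bash
python3 -m handwheel '[{"ax":0,"ay":0,"az":0,"x":0,"y":0,"z":0.03,"jaw":-1},{"ax":0,"ay":0,"az":0,"x":0,"y":0,"z":0.0,"jaw":-1}]'; python3 -m handwheel '[{"ax":0,"ay":0,"az":0,"x":0,"y":0,"z":0.03,"jaw":-1},{"ax":0,"ay":0,"az":0,"x":0,"y":0,"z":0.0,"jaw":-1}]'
```

```text
time: 22.72
position: [0.5446, 0.1054, 0.0327]
eef_rot: [2.428, 1.993, 0.002]
force: [0.4, -0.6, -3.5]
width: 0.0417
time: 22.98
position: [0.5449, 0.1053, 0.0322]
eef_rot: [2.427, 1.993, 0.002]
force: [-2.2, -0.1, 4.2]
width: 0.042
```

```bash
python3 -m handwheel '[{"ax":0,"ay":0,"az":0,"x":0,"y":0,"z":-0.01,"jaw":0.3},{"ax":0,"ay":0,"az":0,"x":0,"y":0,"z":0,"jaw":0.3},{"ax":0,"ay":0,"az":0,"x":0,"y":0,"z":0,"jaw":0.3}]'; python3 -m handwheel '[{"ax":0,"ay":0,"az":0,"x":0,"y":0,"z":-0.4,"jaw":0.3},{"ax":0,"ay":0,"az":0,"x":0,"y":0,"z":-0.8,"jaw":0.3},{"ax":0,"ay":0,"az":0,"x":0,"y":0,"z":-0.9,"jaw":0.3},{"ax":0,"ay":0,"az":0,"x":0,"y":0,"z":-0.9,"jaw":0.3},{"ax":0,"ay":0,"az":0,"x":0,"y":0,"z":-0.9,"jaw":0.3}]'; python3 - <<'E'
from fit import *
crop('side','s13',310,120,470,240,5)
crop('top','t13',180,145,330,285,5)
E
```

```text
time: 23.35
position: [0.5449, 0.1054, 0.032]
eef_rot: [2.427, 1.992, 0.003]
force: [0.5, -0.8, -0.7]
width: 0.0596
time: 23.98
position: [0.5447, 0.1054, 0.1906]
eef_rot: [2.427, 1.992, 0.004]
force: [-0.0, 0.4, 0.6]
width: 0.0598
```

View pics/s13.png

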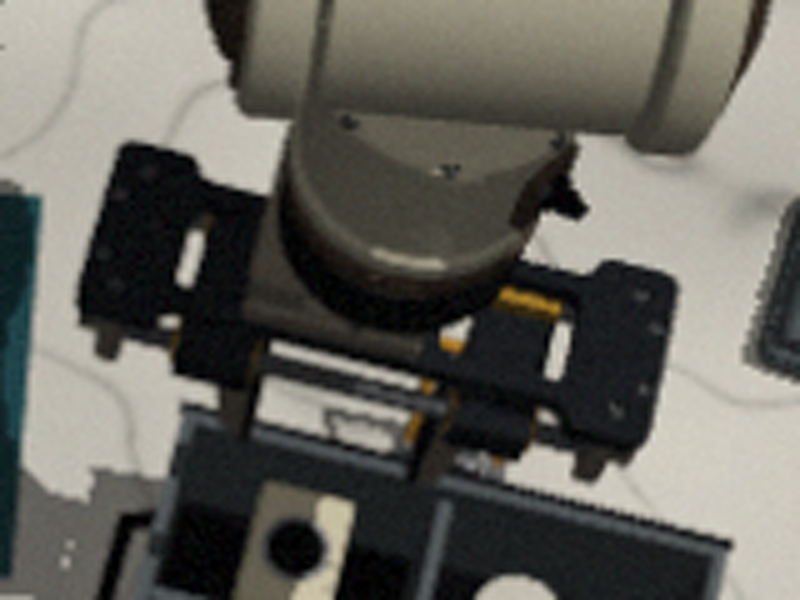

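```bash
python3 -m handwheel '[{"ax":0,"ay":0,"az":0,"x":0,"y":0,"z":-0.9,"jaw":-1},{"ax":0,"ay":0,"az":0,"x":0,"y":0,"z":-0.9,"jaw":-1},{"ax":0,"ay":0,"az":0,"x":0,"y":0,"z":-0.9,"jaw":-1}]'; python3 - <<'E'
from fit import *
for a in [((410,82),(215,425)),((413,168),(217,320)),((277,85),(365,425)),((282,169),(367,323))]: print(*tri(a[1],a[0]))
P=place(case,np.array([[.125,0,.30]]))[0]; print(P)
plan(P,down(case[2]+np.pi/2))
print(lid(1.44,-.16,0,.033))
E
```

```text
time: 24.45
position: [0.5438, 0.1053, 0.2965]
eef_rot: [2.428, 1.993, 0.001]
force: [0.6, -0.4, -0.2]
width: 0.0318
[ 0.97765862 -0.20194196 -0.02487815] 0.009224884619966874
[ 0.75258406 -0.21047513 -0.00462734] 0.013384673254705017
[0.94833213 0.12044429 0.02544006] 0.002055048982607299
[0.7394088  0.10983261 0.03231768] 0.010604498804564776
[0.71626479 0.13043754 0.3       ]
t 24.45 pos [0.5438 0.1053 0.2965] q [-0.03  0.05  1.49  0.    1.59 -1.4 ] w 0.0318 F [ 0.6 -0.4 -0.2]
rot(u) [ 0.01 -0.   -0.  ] | shift before-rot(u) [ 1.46  4.11 -0.09] after-rot [ 1.45  4.11 -0.09]
[0.09185033 0.         0.26793732]
```

```bash
python3 -m handwheel '[{"ax":0,"ay":0,"az":0,"x":0.29,"y":0.82,"z":-0.05,"jaw":-1},{"ax":0,"ay":0,"az":0,"x":0.29,"y":0.82,"z":0,"jaw":-1},{"ax":0,"ay":0,"az":0,"x":0.29,"y":0.82,"z":0,"jaw":-1},{"ax":0,"ay":0,"az":0,"x":0.29,"y":0.82,"z":0,"jaw":-1},{"ax":0,"ay":0,"az":0,"x":0.29,"y":0.82,"z":0,"jaw":-1}]'; python3 - <<'E'
from fit import *
P=place(case,np.array([[.125,0,.22]]))[0]; print(P)
plan(P,down(case[2]+np.pi/2))
crop('side','s14',280,120,480,270,4)
crop('top','t14',150,100,350,300,3)
E
```

```text
time: 25.08
position: [0.7172, 0.1304, 0.2974]
eef_rot: [2.428, 1.993, 0.001]
force: [0.3, 0.5, -0.6]
width: 0.0004
[0.71626479 0.13043754 0.22      ]
t 25.07 pos [0.7172 0.1304 0.2974] q [ 0.01  0.54  0.9   0.    1.7  -1.36] w 0.0004 F [ 0.3  0.5 -0.6]
rot(u) [ 0.01 -0.   -0.01] | shift before-rot(u) [-0.   -0.02  1.93] after-rot [-0.   -0.02  1.94]
```

View pics/s14.png

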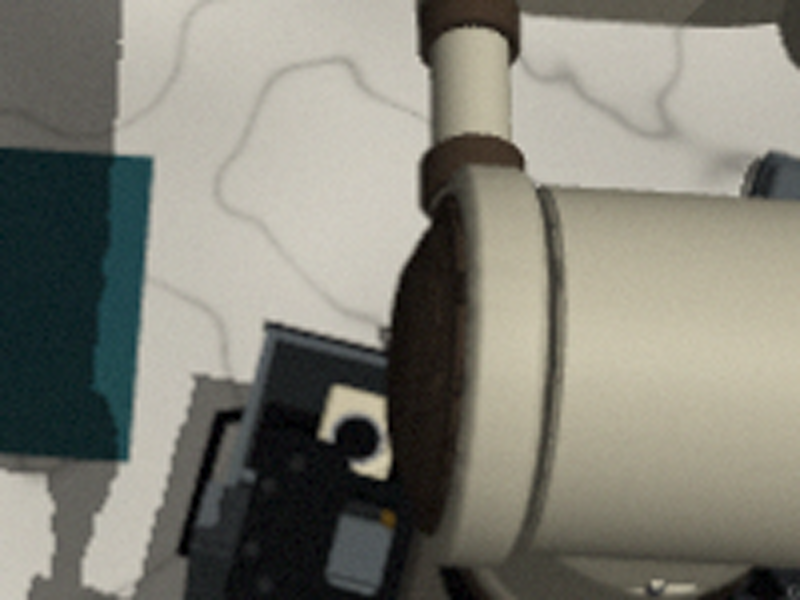

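View pics/t14.png

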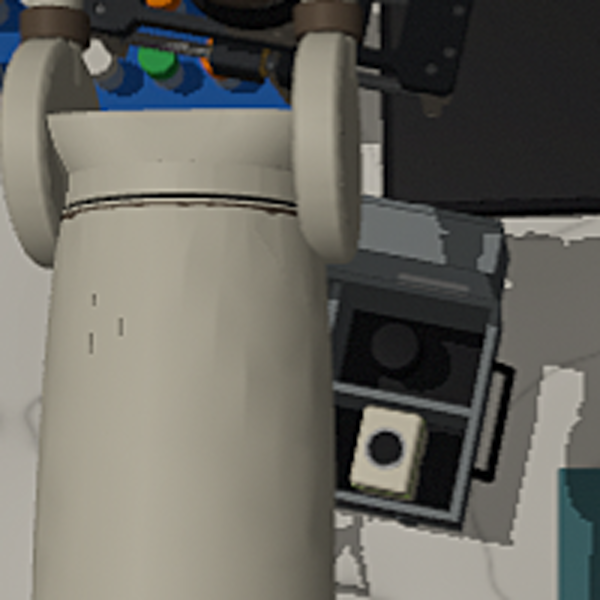

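```bash
python3 -m handwheel '[{"ax":0,"ay":0,"az":0,"x":0,"y":0,"z":0.5,"jaw":-1},{"ax":0,"ay":0,"az":0,"x":0,"y":0,"z":0.7,"jaw":-1},{"ax":0,"ay":0,"az":0,"x":0,"y":0,"z":0.5,"jaw":-1},{"ax":0,"ay":0,"az":0,"x":0,"y":0,"z":0.25,"jaw":-1},{"ax":0,"ay":0,"az":0,"x":0,"y":0,"z":0,"jaw":-1}]'; python3 -m handwheel '[{"ax":0,"ay":0,"az":0,"x":0,"y":-0.3,"z":0,"jaw":-1},{"ax":0,"ay":0,"az":0,"x":0,"y":-0.3,"z":0,"jaw":-1},{"ax":0,"ay":0,"az":0,"x":0,"y":-0.3,"z":0,"jaw":-1},{"ax":0,"ay":0,"az":0,"x":0,"y":-0.3,"z":0,"jaw":-1}]'
```

```text
time: 25.8
position: [0.7161, 0.1302, 0.2198]
eef_rot: [2.428, 1.993, 0.001]
force: [0.1, -0.3, 0.2]
width: 0.0004
time: 26.3
position: [0.6704, 0.1395, 0.2225]
eef_rot: [2.426, 1.991, 0.007]
force: [0.6, -0.8, -0.1]
width: 0.0006
```

```bash
python3 -m handwheel '[{"ax":0,"ay":0,"az":0,"x":0,"y":-0.2,"z":0,"jaw":-1},{"ax":0,"ay":0,"az":0,"x":0,"y":-0.2,"z":0,"jaw":-1},{"ax":0,"ay":0,"az":0,"x":0,"y":-0.2,"z":0,"jaw":-1},{"ax":0,"ay":0,"az":0,"x":0,"y":-0.2,"z":0,"jaw":-1}]'; python3 - <<'E'
from h import *
crop('side','s15',280,120,480,270,4)
crop('top','t15',150,100,350,300,3)
E
```

```text
time: 26.8
position: [0.6376, 0.146, 0.2201]
eef_rot: [2.428, 1.993, 0.002]
force: [0.7, -0.4, 0.1]
width: 0.0003
```

View pics/s15.png

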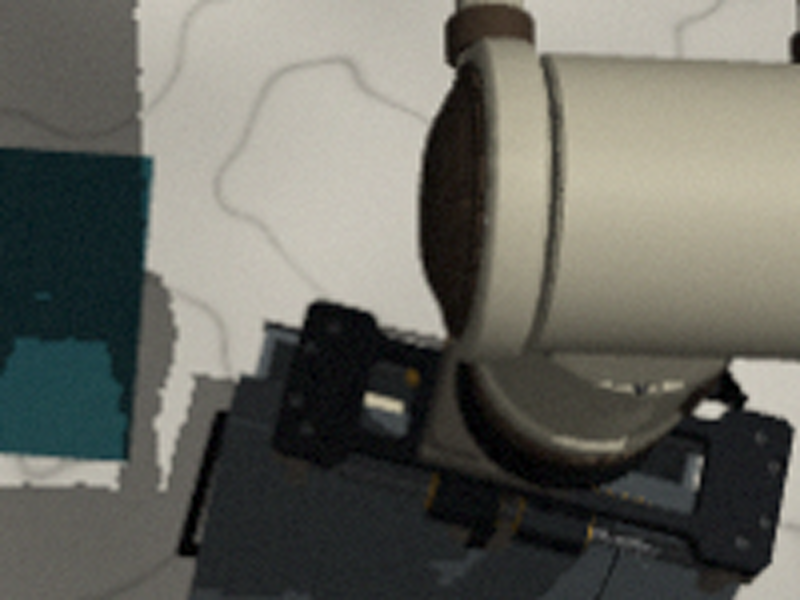

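View pics/t15.png

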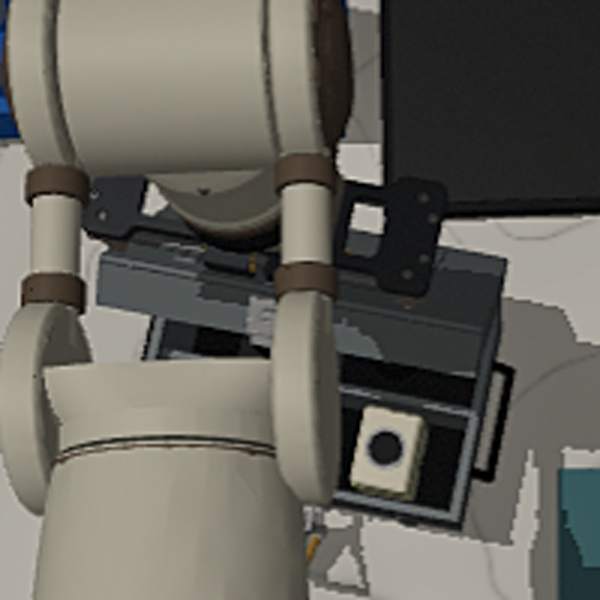

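```bash
python3 -m handwheel '[{"ax":0,"ay":0,"az":0,"x":0,"y":-0.3,"z":0,"jaw":-1},{"ax":0,"ay":0,"az":0,"x":0,"y":-0.3,"z":0,"jaw":-1},{"ax":0,"ay":0,"az":0,"x":0,"y":0,"z":-0.8,"jaw":-1},{"ax":0,"ay":0,"az":0,"x":0,"y":0,"z":-0.8,"jaw":-1},{"ax":0,"ay":0,"az":0,"x":0,"y":0,"z":-0.4,"jaw":-1}]'; python3 - <<'E'
from fit import *
P=place(case,np.array([[-.2,0,.30]]))[0]; print(P)
plan(P,down(case[2]+np.pi/2))
crop('side','s16',280,120,480,270,4)
crop('top','t16',150,100,350,300,3)
E
```

```text
time: 27.52
position: [0.6146, 0.1508, 0.3024]
eef_rot: [2.426, 1.992, 0.006]
force: [0.7, 0.4, 0.3]
width: 0.0004
[0.39747644 0.1936751  0.3       ]
t 27.52 pos [0.6146 0.1508 0.3024] q [ 0.05  0.26  1.25  0.    1.63 -1.32] w 0.0004 F [0.7 0.4 0.3]
rot(u) [ 0.05 -0.01 -0.  ] | shift before-rot(u) [-0.   -5.53  0.04] after-rot [-0.   -5.53  0.06]
```

View pics/s16.png

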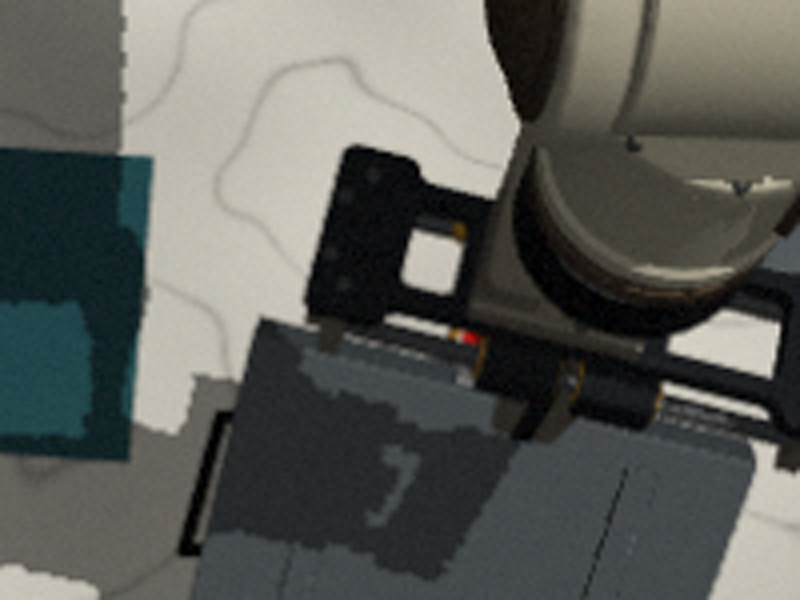

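```bash
python3 -m handwheel '[{"ax":0,"ay":0,"az":0,"x":0,"y":-0.95,"z":0,"jaw":0.3},{"ax":0,"ay":0,"az":0,"x":0,"y":-0.95,"z":0,"jaw":0.3},{"ax":0,"ay":0,"az":0,"x":0,"y":-0.95,"z":0,"jaw":0.3},{"ax":0,"ay":0,"az":0,"x":0,"y":-0.95,"z":0,"jaw":0.3},{"ax":0,"ay":0,"az":0,"x":0,"y":-0.95,"z":0,"jaw":0.3}]'; python3 - <<'E'
from fit import *
P=place(case,np.array([[-.2,0,.30]]))[0]; print(P)
plan(P,down(case[2]+np.pi/2))
crop('side','s17',320,160,480,280,5)
crop('top','t17',170,160,340,310,4)
E
```

```text
time: 28.25
position: [0.426, 0.1876, 0.2979]
eef_rot: [-2.428, -1.993, 0.002]
force: [-1.0, 0.5, 0.8]
width: 0.0481
[0.39747644 0.1936751  0.3       ]
t 28.25 pos [0.426  0.1876 0.2979] q [ 0.15 -0.18  1.72 -0.    1.61 -1.22] w 0.0481 F [-1.   0.5  0.8]
rot(u) [-0.01  0.01 -0.01] | shift before-rot(u) [ 0.01 -0.73 -0.05] after-rot [ 0.01 -0.73 -0.05]
```

View pics/s17.png

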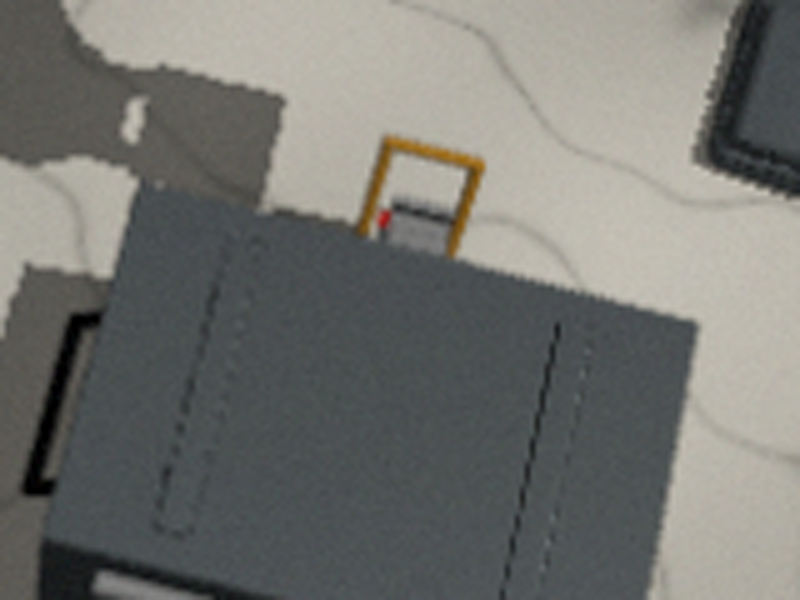

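View pics/t17.png

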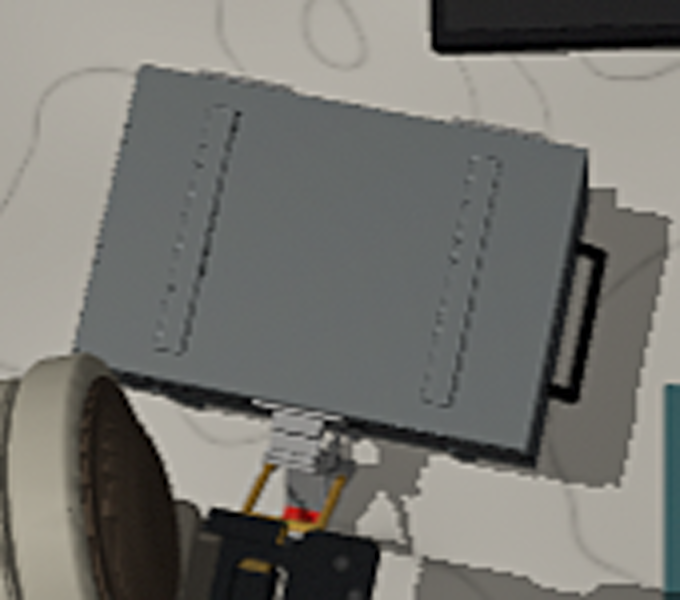

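```bash
python3 - <<'E'
from fit import *
P=place(case,np.array([[-.136,-.0005,.12]]))[0]; print(P)
plan(P,down(case[2]+np.pi/2))
L=place(case,np.array([lid(0,-.16,.12,.033),lid(0,-.16,-.12,.033)]))
print((proj('side',L)-[320,160]+.5)*5-.5,(proj('top',L)-[170,160]+.5)*4-.5)
E
```

```text
[0.46015594 0.18073172 0.12      ]
t 28.35 pos [0.4251 0.1883 0.2985] q [ 0.16 -0.19  1.72  0.    1.61 -1.22] w 0.0562 F [ 0.5 -0.3 -0. ]
rot(u) [-0.01 -0.    0.02] | shift before-rot(u) [-0.02  0.9   4.46] after-rot [-0.01  0.9   4.46]
[[699.86851616 325.05584654]
 [137.89692784 180.80345285]] [[ 71.80498981 360.49773909]
 [530.4631971  452.32684943]]
```

```bash
python3 -m handwheel '[{"ax":0,"ay":0,"az":0,"x":-0.02,"y":0.9,"z":0.4,"jaw":0.3},{"ax":0,"ay":0,"az":0,"x":0,"y":0,"z":0.9,"jaw":0.3},{"ax":0,"ay":0,"az":0,"x":0,"y":0,"z":0.9,"jaw":0.3},{"ax":0,"ay":0,"az":0,"x":0,"y":0,"z":0.9,"jaw":0.3},{"ax":0,"ay":0,"az":0,"x":0,"y":0,"z":0.9,"jaw":0.3}]';python3 -m handwheel '[{"ax":0,"ay":0,"az":0,"x":0,"y":0,"z":0.46,"jaw":0.3},{"ax":0,"ay":0,"az":0,"x":0,"y":0,"z":0,"jaw":0.3}]'; python3 - <<'E'
from fit import *
P=place(case,np.array([[-.136,-.0005,.064]]))[0]; print(P)
plan(P,down(case[2]+np.pi/2))
crop('side','s18',360,140,480,230,6.5)
crop('top','t18',190,200,340,320,5)
s=bot.get_state();R0=R.from_rotvec(s['eef_rot']).as_matrix()
for a in (-.03,.03):
  print(a,(proj('side',s['position']+R0@[a,0,-.029])-[360,140])*6.5)
E
```

```text
time: 28.98
position: [0.4632, 0.1793, 0.1373]
eef_rot: [2.429, 1.993, -0.0]
force: [0.9, -0.2, -0.3]
width: 0.0594
time: 29.22
position: [0.4618, 0.1792, 0.1187]
eef_rot: [-2.427, -1.992, 0.005]
force: [-0.2, 0.8, -0.5]
width: 0.0598
[0.46015594 0.18073172 0.064     ]
t 29.23 pos [0.4618 0.1792 0.1187] q [ 0.13  0.02  1.88 -0.    1.24 -1.25] w 0.0598 F [-0.2  0.8 -0.5]
rot(u) [-0.04  0.02 -0.01] | shift before-rot(u) [ 0.03 -0.04  1.37] after-rot [ 0.03 -0.05  1.37]
-0.03 [[227.27638706 271.12873006]]
0.03 [[409.44068533 317.41457096]]
```

View pics/s18.png

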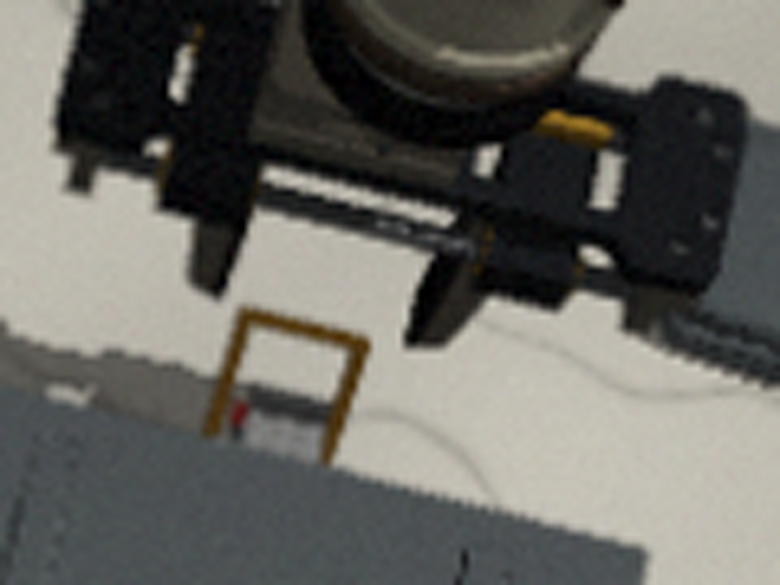

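View pics/t18.png

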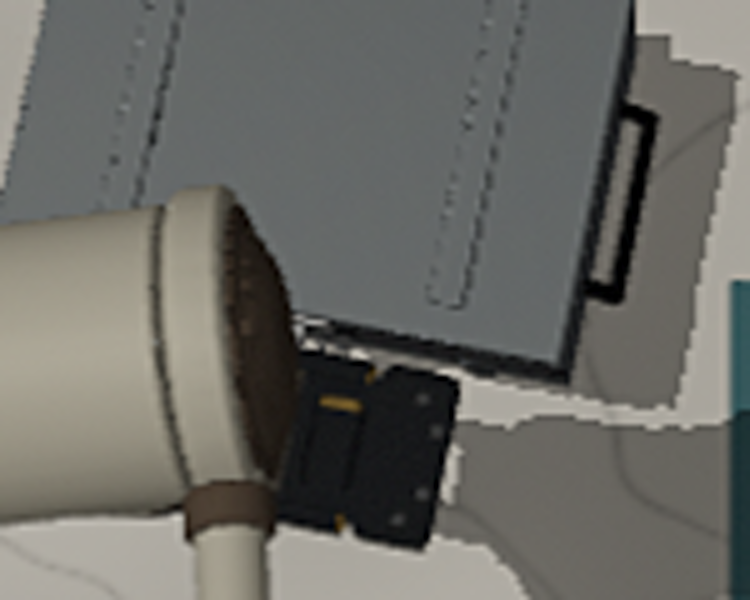

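```bash
python3 - <<'E'
from fit import *
for y in(-.02,.02):
  print((proj('side',place(case,np.array([[-.139,y,.111]])))-[360,140]+.5)*6.5-.5)
s=bot.get_state();R0=R.from_rotvec(s['eef_rot']).as_matrix()
for a in (-.03,.03):
  print(a,(proj('side',s['position']+R0@[a,.01,-.029])-[360,140]+.5)*6.5)
E
```

```text
[[247.78031473 312.73643036]]
[[364.41093767 342.37942589]]
-0.03 [[223.83477479 301.89914498]]
0.03 [[406.57427944 348.42755203]]
```

```bash
python3 -m handwheel '[{"ax":0,"ay":0,"az":0,"x":0,"y":-0.02,"z":0.5,"jaw":0.3},{"ax":0,"ay":0,"az":0,"x":0,"y":0,"z":0.5,"jaw":0.3},{"ax":0,"ay":0,"az":0,"x":0,"y":0,"z":0.35,"jaw":0.3},{"ax":0,"ay":0,"az":0,"x":0,"y":0,"z":0,"jaw":0.3}]'; python3 - <<'E'
from fit import *
P=place(case,np.array([[-.136,-.0005,.064]]))[0]; print(P)
plan(P,down(case[2]+np.pi/2))
crop('side','s19',360,140,480,230,6.5)
E
```

```text
time: 29.82
position: [0.4625, 0.1799, 0.0671]
eef_rot: [2.428, 1.993, 0.001]
force: [0.1, 0.1, -0.1]
width: 0.0597
[0.46015594 0.18073172 0.064     ]
t 29.82 pos [0.4625 0.1799 0.0671] q [ 0.13  0.08  1.93 -0.    1.13 -1.25] w 0.0597 F [ 0.1  0.1 -0.1]
rot(u) [ 0.01 -0.   -0.01] | shift before-rot(u) [ 0.01 -0.06  0.08] after-rot [ 0.01 -0.06  0.08]
```

View pics/s19.png

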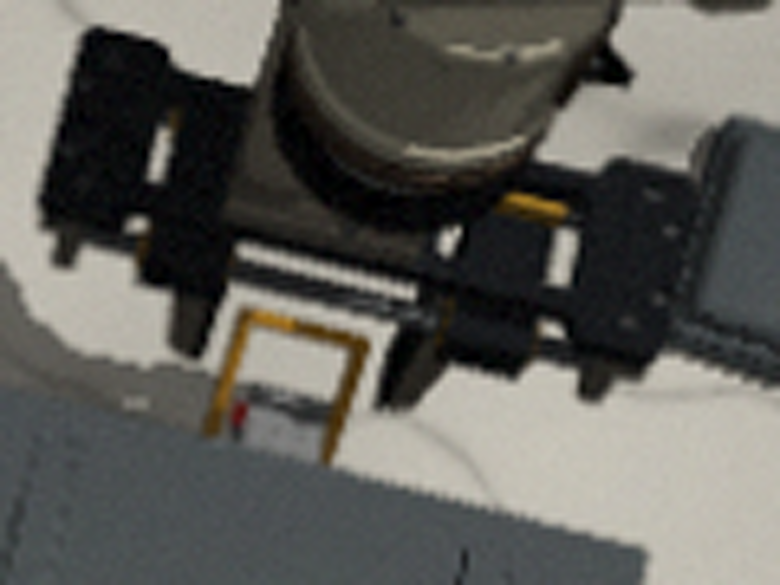

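```bash
python3 -m handwheel '[{"ax":0,"ay":0,"az":0,"x":0,"y":0,"z":0.05,"jaw":-1},{"ax":0,"ay":0,"az":0,"x":0,"y":0,"z":0,"jaw":-1},{"ax":0,"ay":0,"az":0,"x":0,"y":0,"z":0,"jaw":-1},{"ax":0,"ay":0,"az":0,"x":0,"y":0,"z":0,"jaw":-1}]'; python3 - <<'E'
from fit import *
P=place(case,np.array([[-.136,-.0005,.064]]))[0]; print(P)
plan(P,down(case[2]+np.pi/2))
crop('side','s20',360,140,480,230,6.5)
E
```

```text
time: 30.38
position: [0.4632, 0.1802, 0.0659]
eef_rot: [2.428, 1.992, 0.004]
force: [-0.5, 1.5, 1.4]
width: 0.0443
[0.46015594 0.18073172 0.064     ]
t 30.38 pos [0.4632 0.1802 0.0659] q [ 0.13  0.08  1.93  0.    1.13 -1.25] w 0.0443 F [-0.5  1.5  1.4]
rot(u) [ 0.03 -0.01 -0.  ] | shift before-rot(u) [-0.   -0.08  0.05] after-rot [-0.   -0.08  0.05]
```

View pics/s20.png

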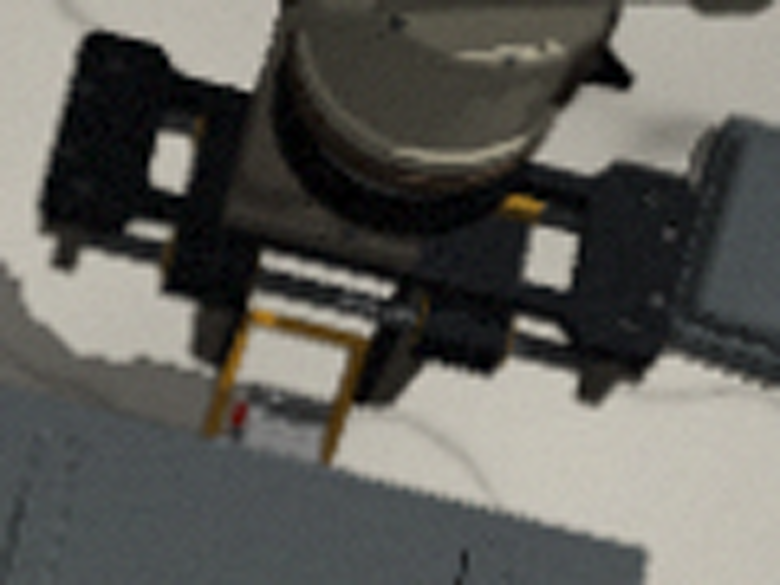

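```bash
python3 -m handwheel '[{"ax":0,"ay":0,"az":0,"x":0,"y":0.05,"z":-0.15,"jaw":-1},{"ax":0,"ay":0,"az":0,"x":0,"y":0.12,"z":-0.15,"jaw":-1},{"ax":0,"ay":0,"az":0,"x":0,"y":0.14,"z":-0.13,"jaw":-1},{"ax":0,"ay":0,"az":0,"x":0,"y":0.15,"z":-0.1,"jaw":-1},{"ax":0,"ay":0,"az":0,"x":0,"y":0,"z":0,"jaw":-1}]'; python3 - <<'E'
from fit import *
P=place(case,np.array([[-.098,-.0005,.064]]))[0]; print(P)
plan(P,down(case[2]+np.pi/2))
crop('side','s21',360,140,480,230,6.5)
crop('top','t21',200,220,290,300,7)
E
```

```text
time: 31.05
position: [0.4814, 0.1762, 0.0872]
eef_rot: [2.428, 1.992, 0.003]
force: [-0.7, 3.3, -3.0]
width: 0.0444
[0.49742965 0.17333779 0.064     ]
t 31.05 pos [0.4814 0.1762 0.0872] q [ 0.11  0.1   1.87 -0.    1.18 -1.26] w 0.0444 F [-0.7  3.3 -3. ]
rot(u) [ 0.02 -0.01 -0.01] | shift before-rot(u) [0.01 0.41 0.58] after-rot [0.01 0.41 0.58]
```

View pics/s21.png

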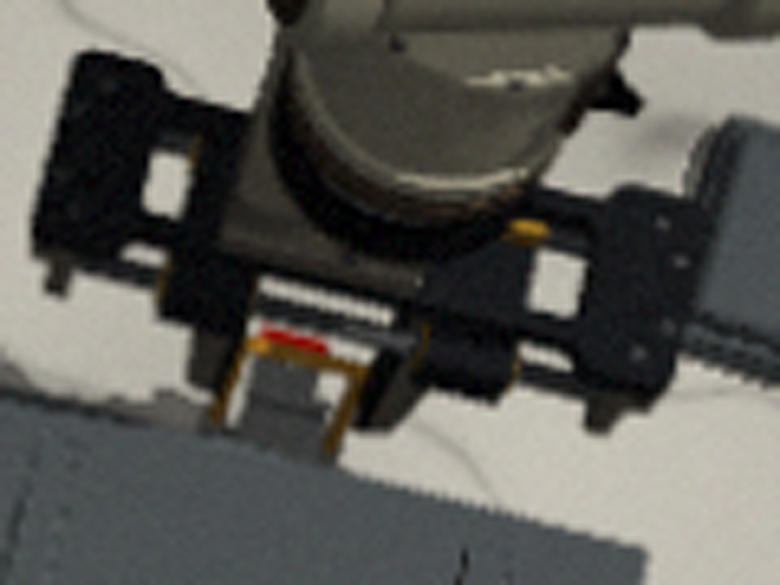

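View pics/t21.png

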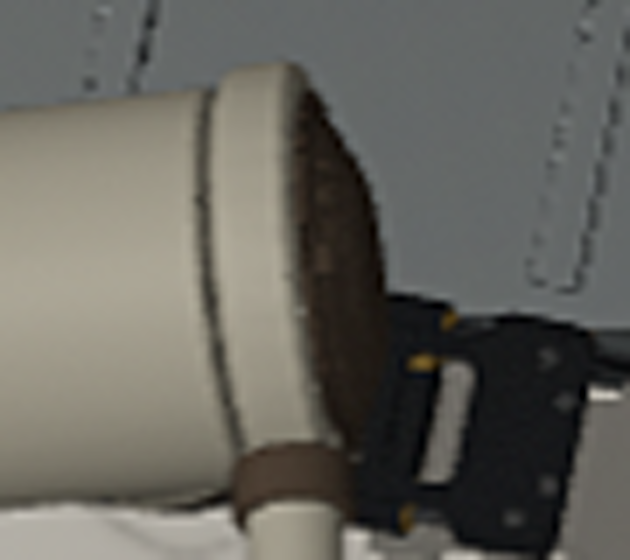

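```bash
cat > bar.py <<'E'
from fit import *
def pl(n,u,y0=0.):
    """ray with case plane y=y0 -> function of out: returns line (out,z) pts"""
    o,d=ray(n,u)
    C=np.stack([CX,CY,[0,0,1]]); o2=C@(o-[case[0],case[1],0]); d2=C@d
    k=(y0-o2[1])/d2[1]
    return o2,d2
def bar(ubar,utab=None):
    # least squares for lever, lean using row in image perpendicular; ray nearest
    o,d=pl('side',ubar); 
    def ptL(L): return np.array([-.098-.05*np.sin(L),0,.07-.05*np.cos(L)])
    def dist(o,d,p): d=d/np.linalg.norm(d); v=p-o; return v-d*(v@d)
    if utab is not None:
        o2,d2=pl('side',utab)
        Ls=np.linspace(.0,2.4,241); e=[abs(dist(o2,d2,ptL(L))[[0,2]]).sum() for L in Ls]
        i=np.argsort(e)[:4]; print('lever cand',[(round(Ls[j],2),round(e[j]*1e3,1)) for j in i])
    # bar candidates: lever L + lean
    out=[]
    for L in np.arange(.3,2.41,.1):
        pin=np.array([-.098-.016*np.sin(L-.3),0,.07-.016*np.cos(L-.3)])
        ph=np.linspace(-.8,1,181); P=pin+.062*np.stack([-np.sin(ph),0*ph,np.cos(ph)],1)
        e=[np.hypot(*dist(o,d,p)[[0,2]]) for p in P]; j=int(np.argmin(e)); out.append((round(L,1),round(ph[j],2),np.round([-(P[j][0]+.098)*1e3,(P[j][2]-.07)*1e3],1),round(e[j]*1e3,1)))
    for r in out: print(*r)
E
python3 - <<'E'
from bar import *
f=lambda x,y:((x+.5)/6.5-.5+360,(y+.5)/6.5-.5+140)
bar(f(307,359),f(295,340))
E
```

```text
lever cand [(np.float64(1.87), np.float64(0.0)), (np.float64(1.86), np.float64(0.1)), (np.float64(1.88), np.float64(0.1)), (np.float64(2.14), np.float64(0.1))]
0.3 0.54 [31.9 37.2] 0.3
0.4 0.49 [30.8 38.8] 0.3
0.5 0.45 [30.1 40.1] 0.3
0.6 0.42 [30.  41.3] 0.3
0.7 0.38 [29.2 42.8] 0.2
0.8 0.34 [28.3 44.4] 0.2
0.9 0.31 [27.9 45.8] 0.3
1.0 0.27 [26.8 47.5] 0.2
1.1 0.24 [26.2 49.1] 0.2
1.2 0.21 [25.5 50.7] 0.2
1.3 0.18 [24.6 52.4] 0.2
1.4 0.16 [24.1 54. ] 0.2
1.5 0.13 [22.9 55.7] 0.3
1.6 0.11 [22.2 57.3] 0.2
1.7 0.1 [22. 59.] 0.2
1.8 0.08 [20.9 60.7] 0.1
1.9 0.07 [20.3 62.3] 0.1
2.0 0.06 [19.6 63.9] 0.1
2.1 0.05 [18.7 65.6] 0.0
2.2 0.05 [18.2 67.1] 0.2
2.3 0.04 [17.  68.6] 0.3
2.4 0.05 [16.9 70. ] 0.2
```

```bash
python3 -m handwheel '[{"ax":0,"ay":0,"az":0,"x":0,"y":0.12,"z":-0.03,"jaw":-1},{"ax":0,"ay":0,"az":0,"x":0,"y":0.12,"z":0,"jaw":-1},{"ax":0,"ay":0,"az":0,"x":0,"y":0.12,"z":0,"jaw":-1},{"ax":0,"ay":0,"az":0,"x":0,"y":0.09,"z":0,"jaw":-1},{"ax":0,"ay":0,"az":0,"x":0,"y":0,"z":0,"jaw":-1}]'; python3 - <<'E'
from fit import *
P=place(case,np.array([[-.098,-.0005,.064]]))[0]; print(P)
plan(P,down(case[2]+np.pi/2))
crop('side','s22',370,165,450,225,9.5)
E
```

```text
time: 31.78
position: [0.4921, 0.1741, 0.0871]
eef_rot: [-2.42, -1.988, 0.015]
force: [-20.8, 6.4, 12.4]
width: 0.0443
[0.49742965 0.17333779 0.064     ]
t 31.77 pos [0.4921 0.1741 0.0871] q [ 0.11  0.13  1.83  0.    1.19 -1.27] w 0.0443 F [-20.8   6.4  12.4]
rot(u) [-0.17  0.01  0.  ] | shift before-rot(u) [0.01 0.14 0.58] after-rot [0.01 0.13 0.58]
```

View pics/s22.png

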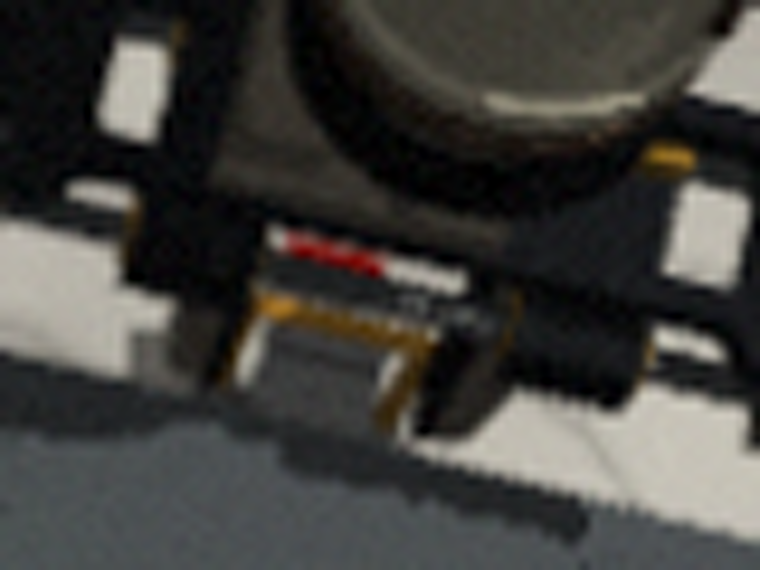

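```bash
python3 - <<'E'
from bar import *
f=lambda x,y:((x+.5)/9.5-.5+370,(y+.5)/9.5-.5+165)
bar(f(343,323),f(335,252))
for o,h in((0,50),(0,56),(8,56)): print((proj('side',place(case,np.array([[-.098-o/1e3,-.013,.07+h/1e3],[-.098-o/1e3,.013,.07+h/1e3]])))-[370,165]+.5)*9.5)
E
```

```text
lever cand [(np.float64(2.01), np.float64(1.5)), (np.float64(2.0), np.float64(1.5)), (np.float64(2.02), np.float64(1.5)), (np.float64(1.99), np.float64(1.5))]
0.3 0.33 [20.1 42.7] 0.2
0.4 0.3 [19.9 43.3] 0.3
0.5 0.26 [19.1 44.2] 0.2
0.6 0.23 [18.9 45.1] 0.1
0.7 0.2 [18.5 46. ] 0.1
0.8 0.17 [18.2 47.1] 0.2
0.9 0.14 [17.7 48.2] 0.2
1.0 0.11 [17.1 49.4] 0.2
1.1 0.08 [16.4 50.7] 0.1
1.2 0.05 [15.6 52. ] 0.2
1.3 0.03 [15.3 53.3] 0.1
1.4 0.0 [14.3 54.7] 0.3
1.5 -0.02 [13.7 56.2] 0.2
1.6 -0.03 [13.6 57.7] 0.3
1.7 -0.05 [12.7 59.2] 0.1
1.8 -0.07 [11.6 60.7] 0.2
1.9 -0.08 [11.  62.3] 0.1
2.0 -0.09 [10.3 63.8] 0.2
2.1 -0.09 [10.  65.4] 0.2
2.2 -0.1 [ 9.  66.9] 0.2
2.3 -0.1 [ 8.4 68.3] 0.1
2.4 -0.1 [ 7.6 69.8] 0.2
[[265.83824153 374.3045229 ]
 [378.99451581 403.28192745]]
[[270.17932809 364.38701621]
 [384.0046415  393.52154836]]
[[277.8103043  332.22316436]
 [391.35977779 361.23949693]]
```

```bash
python3 -m handwheel '[{"ax":0,"ay":0,"az":0,"x":0,"y":-0.15,"z":0,"jaw":-1},{"ax":0,"ay":0,"az":0,"x":0,"y":-0.13,"z":-0.05,"jaw":-1},{"ax":0,"ay":0,"az":0,"x":0,"y":0,"z":-0.1,"jaw":-1},{"ax":0,"ay":0,"az":0,"x":0,"y":0,"z":0,"jaw":-1}]'; python3 - <<'E'
from fit import *
P=place(case,np.array([[-.098,-.0005,.064]]))[0]; print(P)
plan(P,down(case[2]+np.pi/2))
crop('side','s23',370,165,450,225,9.5)
E
```

```text
time: 32.33
position: [0.4883, 0.1748, 0.0946]
eef_rot: [2.427, 1.992, 0.004]
force: [0.1, 3.1, -2.7]
width: 0.0442
[0.49742965 0.17333779 0.064     ]
t 32.33 pos [0.4883 0.1748 0.0946] q [ 0.11  0.1   1.85 -0.    1.19 -1.26] w 0.0442 F [ 0.1  3.1 -2.7]
rot(u) [ 0.04 -0.01 -0.01] | shift before-rot(u) [0.01 0.23 0.77] after-rot [0.01 0.23 0.76]
```

View pics/s23.png

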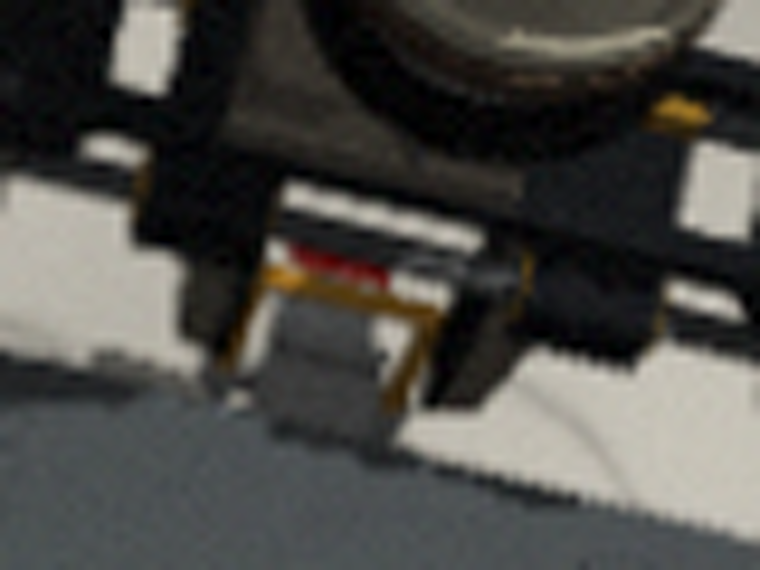

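```bash
python3 - <<'E'
from bar import *
f=lambda x,y:((x+.5)/9.5-.5+370,(y+.5)/9.5-.5+165)
bar(f(350,297))
E
```

```text
0.3 0.47 [28.1 39.3] 0.2
0.4 0.43 [27.4 40.4] 0.3
0.5 0.4 [27.3 41.4] 0.2
0.6 0.36 [26.6 42.7] 0.2
0.7 0.32 [25.7 44.1] 0.3
0.8 0.29 [25.4 45.4] 0.2
0.9 0.26 [25.  46.7] 0.2
1.0 0.22 [23.8 48.3] 0.3
1.1 0.19 [23.2 49.7] 0.2
1.2 0.17 [23.  51.2] 0.3
1.3 0.14 [22.1 52.7] 0.1
1.4 0.11 [21.1 54.4] 0.2
1.5 0.09 [20.5 56. ] 0.1
1.6 0.07 [19.8 57.6] 0.1
1.7 0.05 [18.9 59.2] 0.2
1.8 0.04 [18.4 60.8] 0.1
1.9 0.03 [17.9 62.4] 0.2
2.0 0.02 [17.1 64. ] 0.2
2.1 0.01 [16.2 65.6] 0.0
2.2 0.01 [15.8 67.2] 0.2
2.3 0.0 [14.5 68.7] 0.2
2.4 0.01 [14.4 70.1] 0.2
```

```bash
python3 -m handwheel '[{"ax":0,"ay":0,"az":0,"x":0,"y":0.1,"z":0,"jaw":-1},{"ax":0,"ay":0,"az":0,"x":0,"y":0.1,"z":0,"jaw":-1},{"ax":0,"ay":0,"az":0,"x":0,"y":0.08,"z":0,"jaw":-1},{"ax":0,"ay":0,"az":0,"x":0,"y":0,"z":0,"jaw":-1}]'; python3 - <<'E'
from fit import *
P=place(case,np.array([[-.098,-.0005,.064]]))[0]; print(P)
plan(P,down(case[2]+np.pi/2))
crop('side','s24',370,165,450,225,9.5)
E
```

```text
time: 32.88
position: [0.4988, 0.1728, 0.0939]
eef_rot: [2.428, 1.992, 0.002]
force: [-1.8, 3.5, -1.9]
width: 0.044
[0.49742965 0.17333779 0.064     ]
t 32.88 pos [0.4988 0.1728 0.0939] q [ 0.1   0.13  1.82 -0.    1.19 -1.27] w 0.044 F [-1.8  3.5 -1.9]
rot(u) [ 0.02 -0.01 -0.01] | shift before-rot(u) [ 0.01 -0.04  0.75] after-rot [ 0.01 -0.04  0.75]
```

View pics/s24.png

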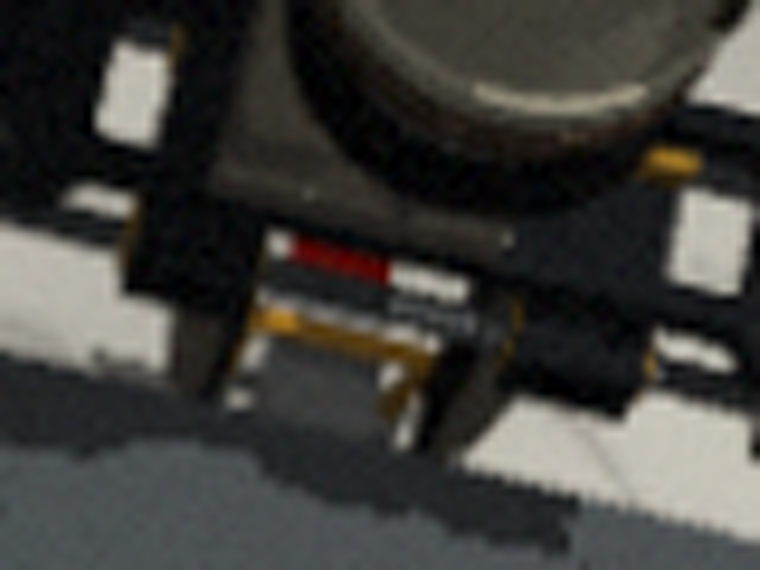

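```bash
python3 - <<'E'
from bar import *
f=lambda x,y:((x+.5)/9.5-.5+370,(y+.5)/9.5-.5+165)
bar(f(347,338))
E
```

```text
0.3 0.26 [15.9 43.9] 0.3
0.4 0.23 [15.7 44.4] 0.3
0.5 0.2 [15.5 45.1] 0.3
0.6 0.17 [15.2 45.8] 0.3
0.7 0.14 [14.9 46.7] 0.3
0.8 0.11 [14.5 47.6] 0.3
0.9 0.08 [14.  48.6] 0.2
1.0 0.05 [13.4 49.7] 0.3
1.1 0.02 [12.7 50.8] 0.3
1.2 0.0 [12.5 52.1] 0.2
1.3 -0.03 [11.6 53.3] 0.3
1.4 -0.05 [11.2 54.7] 0.2
1.5 -0.07 [10.6 56.1] 0.2
1.6 -0.09 [ 9.8 57.5] 0.3
1.7 -0.1 [ 9.6 59. ] 0.2
1.8 -0.12 [ 8.5 60.4] 0.2
1.9 -0.13 [ 8.  61.9] 0.2
2.0 -0.14 [ 7.2 63.5] 0.2
2.1 -0.14 [ 6.9 65. ] 0.2
2.2 -0.15 [ 5.9 66.5] 0.2
2.3 -0.15 [ 5.3 68. ] 0.1
2.4 -0.15 [ 4.5 69.4] 0.2
```

```bash
python3 -m handwheel '[{"ax":0,"ay":0,"az":0,"x":0,"y":0.06,"z":0.03,"jaw":-1},{"ax":0,"ay":0,"az":0,"x":0,"y":0.05,"z":0.04,"jaw":-1},{"ax":0,"ay":0,"az":0,"x":0,"y":0,"z":0,"jaw":-1}]'; python3 - <<'E'
from fit import *
P=place(case,np.array([[-.098,-.0005,.064]]))[0]; print(P)
plan(P,down(case[2]+np.pi/2))
crop('side','s25',370,165,450,225,9.5)
E
```

```text
time: 33.3
position: [0.5032, 0.1719, 0.0916]
eef_rot: [2.428, 1.992, 0.003]
force: [-0.9, 2.9, 2.9]
width: 0.043
[0.49742965 0.17333779 0.064     ]
t 33.3 pos [0.5032 0.1719 0.0916] q [ 0.1   0.14  1.81 -0.    1.19 -1.27] w 0.043 F [-0.9  2.9  2.9]
rot(u) [ 0.03 -0.01 -0.01] | shift before-rot(u) [ 0.01 -0.15  0.69] after-rot [ 0.01 -0.15  0.69]
```

View pics/s25.png

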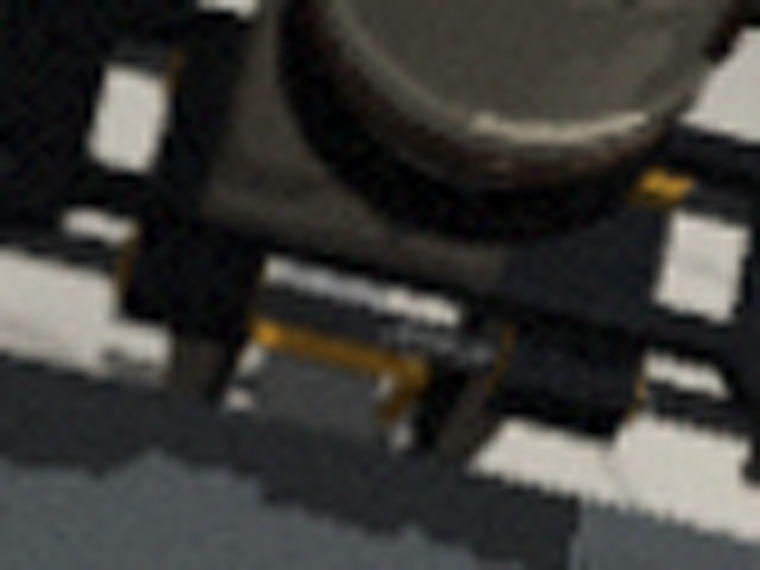

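```bash
python3 - <<'E'
from bar import *
f=lambda x,y:((x+.5)/9.5-.5+370,(y+.5)/9.5-.5+165)
bar(f(341,354))
s=bot.get_state();R0=R.from_rotvec(s['eef_rot']).as_matrix()
for a in (-.023,.023):
  print(a,(proj('side',s['position']+R0@[a,.01,-.029])-[370,165]+.5)*9.5)
for o,h in((0,60),(0,66),(5,66),(5,60)): print(o,h,(proj('side',place(case,np.array([[-.098-o/1e3,-.02,.07+h/1e3],[-.098-o/1e3,.02,.07+h/1e3]])))-[370,165]+.5)*9.5)
print((proj('side',place(case,np.array([[-.08,-.03,.138],[-.08,.03,.138]])))-[370,165]+.5)*9.5)
E
```

```text
0.3 0.19 [11.7 44.9] 0.3
0.4 0.16 [11.5 45.3] 0.3
0.5 0.13 [11.2 45.8] 0.3
0.6 0.1 [10.9 46.4] 0.2
0.7 0.07 [10.6 47.1] 0.2
0.8 0.04 [10.2 47.9] 0.2
0.9 0.01 [ 9.7 48.8] 0.2
1.0 -0.02 [ 9.1 49.8] 0.3
1.1 -0.04 [ 9.  50.8] 0.2
1.2 -0.07 [ 8.2 51.9] 0.3
1.3 -0.09 [ 7.9 53.1] 0.2
1.4 -0.11 [ 7.5 54.4] 0.2
1.5 -0.13 [ 6.9 55.7] 0.2
1.6 -0.15 [ 6.2 57. ] 0.1
1.7 -0.17 [ 5.3 58.4] 0.3
1.8 -0.18 [ 4.9 59.9] 0.1
1.9 -0.19 [ 4.3 61.4] 0.1
2.0 -0.2 [ 3.5 62.8] 0.1
2.1 -0.21 [ 2.7 64.3] 0.3
2.2 -0.21 [ 2.2 65.8] 0.1
2.3 -0.21 [ 1.6 67.3] 0.1
2.4 -0.21 [ 0.9 68.7] 0.1
-0.023 [[203.95569423 425.35340358]]
0.023 [[405.21398592 477.12986781]]
0 60 [[242.37458022 349.85939208]
 [418.17964359 394.84351832]]
0 66 [[246.61691396 339.7035752 ]
 [423.47134299 384.93385321]]
5 66 [[251.47177736 319.43193448]
 [428.05502137 364.54629877]]
5 60 [[247.20902155 329.69012785]
 [422.74648021 374.55964987]]
[[185.93186847 398.55347069]
 [453.20257088 467.15242944]]
```

```bash
python3 -m handwheel '[{"ax":0,"ay":0,"az":0,"x":0,"y":0.04,"z":0.05,"jaw":-1},{"ax":0,"ay":0,"az":0,"x":0,"y":0,"z":0.1,"jaw":-1},{"ax":0,"ay":0,"az":0,"x":0,"y":0,"z":0,"jaw":-1}]'; python3 -m handwheel '[{"ax":0,"ay":0,"az":0,"x":0,"y":0,"z":0.1,"jaw":-1},{"ax":0,"ay":0,"az":0,"x":0,"y":0,"z":0,"jaw":-1}]'; python3 - <<'E'
from fit import *
P=place(case,np.array([[-.098,-.0005,.064]]))[0]; print(P)
plan(P,down(case[2]+np.pi/2))
crop('side','s26',370,165,450,225,9.5)
E
```

```text
time: 33.72
position: [0.5035, 0.172, 0.0873]
eef_rot: [-2.427, -1.994, 0.001]
force: [-13.0, 1.7, 18.3]
width: 0.0426
time: 33.98
position: [0.5037, 0.1721, 0.0862]
eef_rot: [-2.427, -1.995, 0.001]
force: [-21.7, 0.5, 38.3]
width: 0.0432
[0.49742965 0.17333779 0.064     ]
t 33.98 pos [0.5037 0.1721 0.0862] q [ 0.1   0.15  1.81 -0.    1.18 -1.27] w 0.0432 F [-21.7   0.5  38.3]
rot(u) [-0.01  0.    0.01] | shift before-rot(u) [-0.   -0.16  0.55] after-rot [-0.   -0.16  0.55]
```

View pics/s26.png

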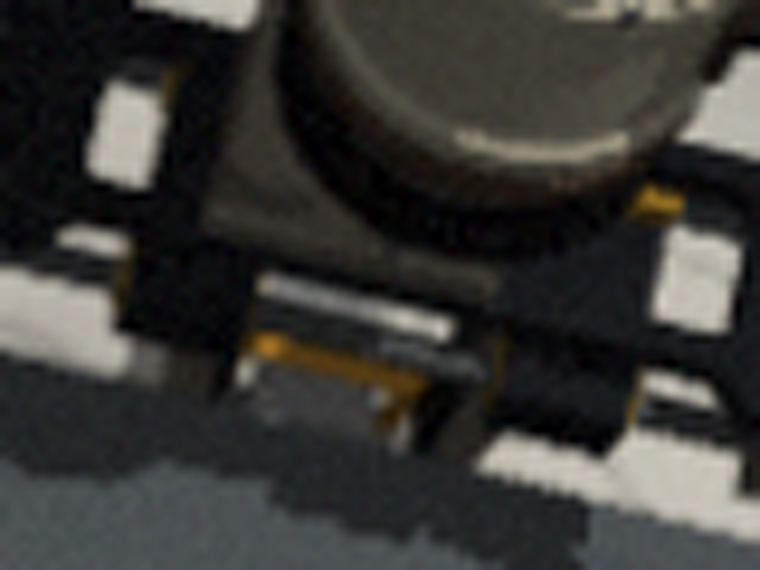

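```bash
python3 -m handwheel '[{"ax":0,"ay":0,"az":0,"x":0,"y":-0.04,"z":-0.2,"jaw":-1},{"ax":0,"ay":0,"az":0,"x":0,"y":0,"z":0,"jaw":-1}]'; python3 - <<'E'
from bar import *
plan(place(case,np.array([[-.098,-.0005,.064]]))[0],down(case[2]+np.pi/2))
f=lambda x,y:((x+.5)/9.5-.5+370,(y+.5)/9.5-.5+165)
bar(f(337,367))
E
```

```text
time: 34.28
position: [0.5038, 0.172, 0.0892]
eef_rot: [2.426, 1.992, 0.005]
force: [2.5, 3.5, -0.8]
width: 0.0429
t 34.27 pos [0.5038 0.172  0.0892] q [ 0.1   0.14  1.82 -0.    1.18 -1.27] w 0.0429 F [ 2.5  3.5 -0.8]
rot(u) [ 0.05 -0.01 -0.  ] | shift before-rot(u) [ 0.   -0.16  0.63] after-rot [ 0.   -0.16  0.63]
0.3 0.13 [ 8.  45.5] 0.2
0.4 0.1 [ 7.8 45.8] 0.2
0.5 0.07 [ 7.5 46.2] 0.2
0.6 0.04 [ 7.2 46.7] 0.3
0.7 0.01 [ 6.9 47.3] 0.3
0.8 -0.01 [ 7.1 48. ] 0.3
0.9 -0.04 [ 6.6 48.7] 0.2
1.0 -0.07 [ 6.  49.6] 0.2
1.1 -0.09 [ 5.9 50.6] 0.3
1.2 -0.12 [ 5.1 51.6] 0.2
1.3 -0.14 [ 4.8 52.7] 0.2
1.4 -0.16 [ 4.4 54. ] 0.2
1.5 -0.18 [ 3.8 55.2] 0.2
1.6 -0.2 [ 3.1 56.5] 0.1
1.7 -0.22 [ 2.2 57.8] 0.3
1.8 -0.23 [ 1.8 59.2] 0.1
1.9 -0.24 [ 1.3 60.7] 0.1
2.0 -0.25 [ 0.5 62.1] 0.1
2.1 -0.25 [ 0.2 63.7] 0.3
2.2 -0.26 [-0.8 65.1] 0.1
2.3 -0.26 [-1.4 66.6] 0.1
2.4 -0.26 [-2.1 68. ] 0.2
```

```bash
python3 - <<'E'
import cv2,numpy as np
a=cv2.imread('pics/top0.png')[155:190,230:275];b=cv2.imread('pics/side0.png')[245:280,375:420]
for n,i in(('kz_t',a),('kz_s',b)):
    i=cv2.resize(i,None,fx=14,fy=14,interpolation=cv2.INTER_CUBIC); cv2.imwrite(f'pics/{n}.png',(255*(i/255.)**.7).astype('uint8'))
from fit import *
def kp(o,y,z): # lid shut coords: out from lid front, y, height above bench
    return place(case,np.array([lid(case[3],-.16-o,y,z-.105)]))[0]
for nm,p in (('seat',(.018,0,.120)),('seat -13',(.018,-.013,.12)),('seat+13',(.018,.013,.12)),('liptop',(.024,0,.126)),('lid top',(0,0,.138)),('lid bot',(0,0,.105))):
    w=kp(*p); print(nm,np.round((proj('top',w)-[230,155]+.5)*14),np.round((proj('side',w)-[375,245]+.5)*14))
E
```

```text
seat [[291. 217.]] [[344. 229.]]
seat -13 [[390. 236.]] [[238. 201.]]
seat+13 [[191. 199.]] [[449. 257.]]
liptop [[292. 164.]] [[344. 256.]]
lid top [[341. 103.]] [[287. 417.]]
lid bot [[291. 352.]] [[339. 174.]]
```

View pics/kz_t.png

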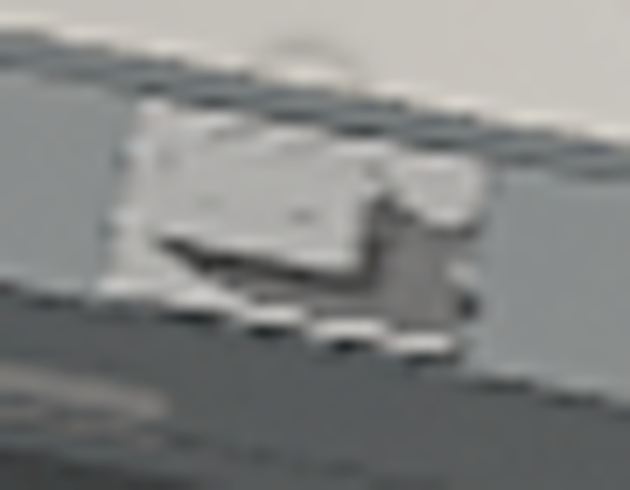

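View pics/kz_s.png

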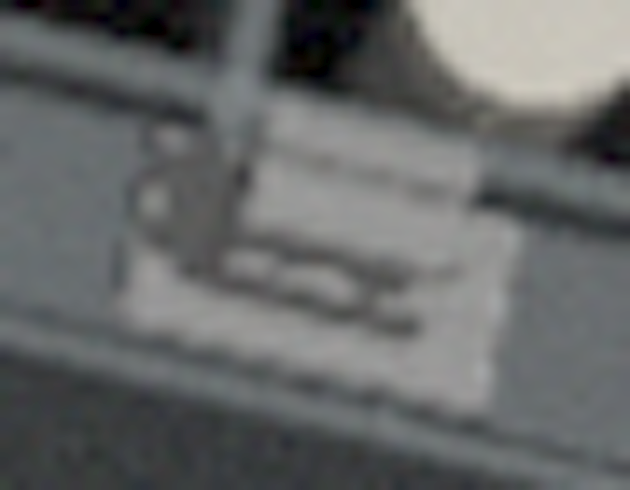

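```bash
python3 -m handwheel '[{"ax":0,"ay":0,"az":0,"x":0,"y":0,"z":0,"jaw":0.2},{"ax":0,"ay":0,"az":0,"x":0,"y":0,"z":0,"jaw":0.2},{"ax":0,"ay":0,"az":0,"x":0,"y":0,"z":0,"jaw":0.2}]'; python3 - <<'E'
from bar import *
plan(place(case,np.array([[-.098,-.0005,.064]]))[0],down(case[2]+np.pi/2))
crop('side','s27',370,165,450,225,9.5)
E
```

```text
time: 34.65
position: [0.5027, 0.1716, 0.0889]
eef_rot: [2.428, 1.992, 0.001]
force: [-0.6, -0.5, -0.4]
width: 0.055
t 34.65 pos [0.5027 0.1716 0.0889] q [ 0.1   0.14  1.82 -0.    1.18 -1.27] w 0.055 F [-0.6 -0.5 -0.4]
rot(u) [ 0.01  0.   -0.01] | shift before-rot(u) [ 0.02 -0.14  0.62] after-rot [ 0.02 -0.14  0.62]
```

View pics/s27.png

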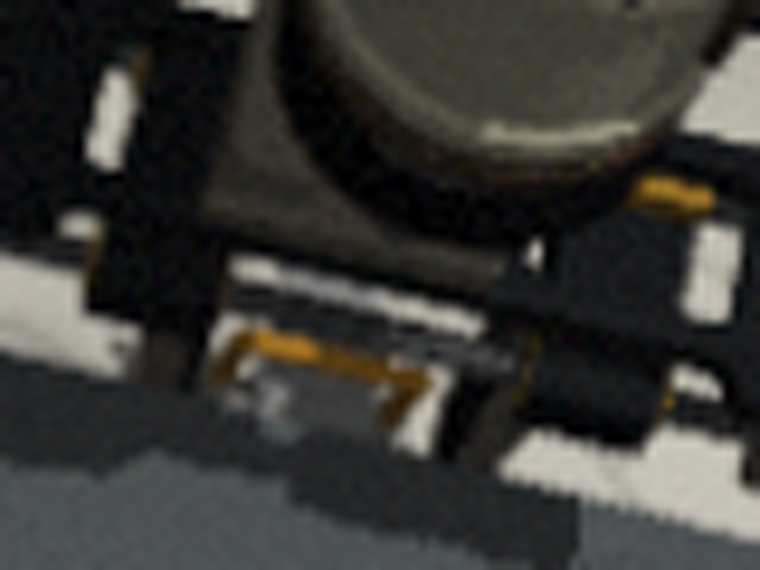

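```bash
python3 -m handwheel '[{"ax":0,"ay":0,"az":0,"x":0,"y":0,"z":-0.4,"jaw":0.2},{"ax":0,"ay":0,"az":0,"x":0,"y":-0.4,"z":-0.6,"jaw":0.2},{"ax":0,"ay":0,"az":0,"x":0,"y":-0.6,"z":-0.3,"jaw":0.2}]'; python3 - <<'E'
from bar import *
plan(place(case,np.array([[-.098,-.0005,.064]]))[0],down(case[2]+np.pi/2))
crop('side','s28',370,165,450,225,9.5)
crop('top','t28',210,220,290,280,9.5)
E
```

```text
time: 35.08
position: [0.4646, 0.1798, 0.1438]
eef_rot: [2.427, 1.991, 0.007]
force: [-0.8, 0.5, -0.4]
width: 0.0553
t 35.08 pos [0.4646 0.1798 0.1438] q [ 0.13 -0.01  1.86 -0.    1.29 -1.25] w 0.0553 F [-0.8  0.5 -0.4]
rot(u) [ 0.06 -0.02 -0.01] | shift before-rot(u) [-0.    0.83  2.  ] after-rot [0.   0.84 2.  ]
```

View pics/s28.png

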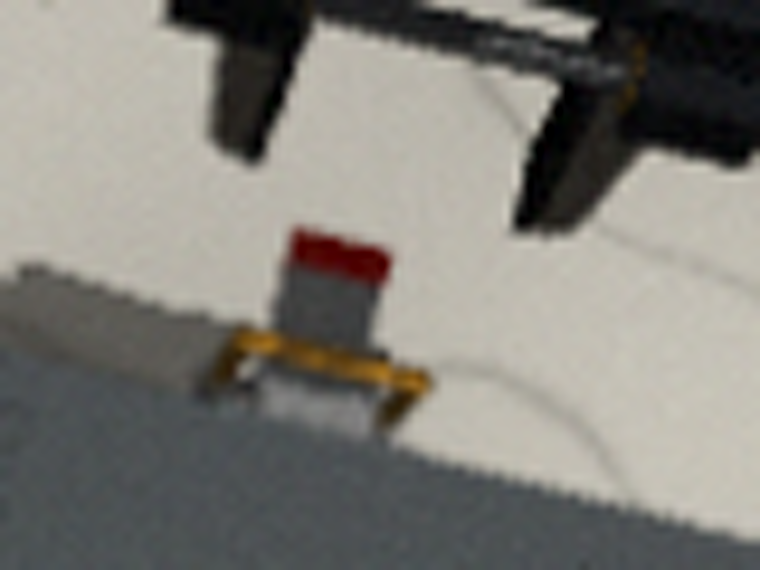

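View pics/t28.png

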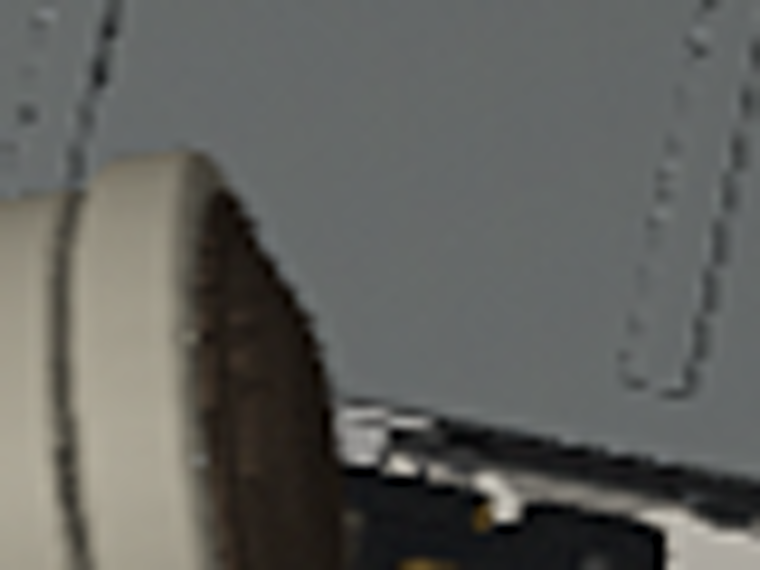

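```bash
python3 - <<'E'
from bar import *
for L in np.arange(1.4,2.41,.1):
    p=[[-.098-.05*np.sin(L),0,.07-.05*np.cos(L)]]
    # tab out-turned: offset normal to lever outward (direction of increasing L): (cosL out, sinL up)
    q=[[-.098-.05*np.sin(L)-.008*np.cos(L),0,.07-.05*np.cos(L)+.008*np.sin(L)]]
    print(round(L,1),*[np.round((proj('side',place(case,np.array(a)))-[370,165]+.5)*9.5)[0] for a in(p,q)])
f=lambda x,y:((x+.5)/9.5-.5+370,(y+.5)/9.5-.5+165)
bar(f(336,358))
E
```

```text
1.4 [323. 293.] [330. 275.]
1.5 [327. 283.] [334. 268.]
1.6 [331. 274.] [337. 262.]
1.7 [334. 268.] [339. 258.]
1.8 [337. 263.] [341. 257.]
1.9 [340. 260.] [343. 257.]
2.0 [341. 259.] [344. 260.]
2.1 [343. 261.] [344. 264.]
2.2 [344. 264.] [344. 271.]
2.3 [344. 270.] [344. 280.]
2.4 [343. 277.] [342. 291.]
0.3 0.16 [ 9.9 45.2] 0.2
0.4 0.14 [10.2 45.5] 0.3
0.5 0.11 [10.  45.9] 0.3
0.6 0.08 [ 9.7 46.5] 0.2
0.7 0.05 [ 9.3 47.2] 0.2
0.8 0.02 [ 8.9 47.9] 0.1
0.9 -0.01 [ 8.4 48.8] 0.2
1.0 -0.04 [ 7.8 49.7] 0.3
1.1 -0.06 [ 7.8 50.7] 0.2
1.2 -0.09 [ 7.  51.8] 0.2
1.3 -0.11 [ 6.7 53. ] 0.1
1.4 -0.13 [ 6.2 54.2] 0.1
1.5 -0.15 [ 5.6 55.5] 0.1
1.6 -0.17 [ 4.9 56.8] 0.1
1.7 -0.18 [ 4.7 58.3] 0.3
1.8 -0.2 [ 3.6 59.6] 0.1
1.9 -0.21 [ 3.1 61.1] 0.1
2.0 -0.22 [ 2.3 62.6] 0.1
2.1 -0.22 [ 2.1 64.1] 0.2
2.2 -0.23 [ 1.  65.5] 0.1
2.3 -0.23 [ 0.4 67. ] 0.1
2.4 -0.23 [-0.3 68.4] 0.2
```

```bash
python3 - <<'E'
from bar import *
for y in(-.02,.02): print((proj('top',place(case,np.array([[-.100,y,.133]])))-[210,220]+.5)*9.5)
E
python3 -m handwheel '[{"ax":0,"ay":0,"az":0,"x":0.9,"y":-0.3,"z":-0.3,"jaw":0.2},{"ax":0,"ay":0,"az":0,"x":0.9,"y":-0.3,"z":0,"jaw":0.2}]'; python3 - <<'E'
from bar import *
crop('top','t29',210,220,290,280,9.5)
E
```

```text
[[406.62690858 507.30384014]]
[[225.46966303 470.81160916]]
time: 35.42
position: [0.4555, 0.2558, 0.1545]
eef_rot: [2.428, 1.99, 0.006]
force: [0.9, 0.2, 0.4]
width: 0.055
```

View pics/t29.png

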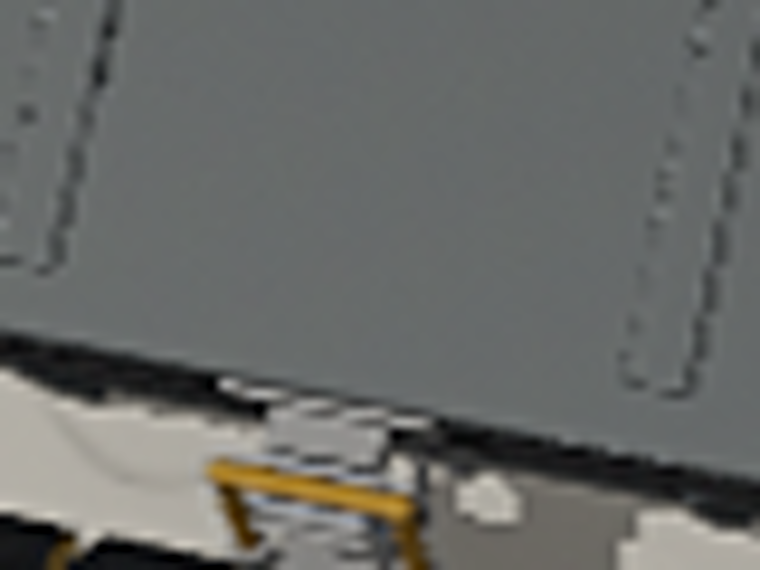

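```bash
python3 - <<'E'
from bar import *
f=lambda x,y:((x+.5)/9.5-.5+370,(y+.5)/9.5-.5+165)
g=lambda x,y:((x+.5)/9.5-.5+210,(y+.5)/9.5-.5+220)
C=np.stack([CX,CY,[0,0,1]])
for a,b in(((336,358),(313,488)),((240,338),(408,507)),((428,381),(218,470))):
    P,e=tri(f(*a),g(*b)) ; q=C@(P-[case[0],case[1],0]); print('out,y,h',np.round([-(q[0]+.098)*1e3,q[1]*1e3,(q[2]-.07)*1e3],1),e)
im=cv2.imread('pics/t29.png')[330:570,150:500]
cv2.imwrite('pics/t29z.png',cv2.resize((255*(im/255.)**.7).astype('uint8'),None,fx=2.2,fy=2.2,interpolation=cv2.INTER_CUBIC))
E
```

```text
out,y,h [ 2.   0.4 63.6] 8.686660069466581e-05
out,y,h [  1.8 -20.7  61.9] 0.0008833851361655038
out,y,h [ 2.2 21.3 63.5] 0.00021350938664598182
```

View pics/t29z.png

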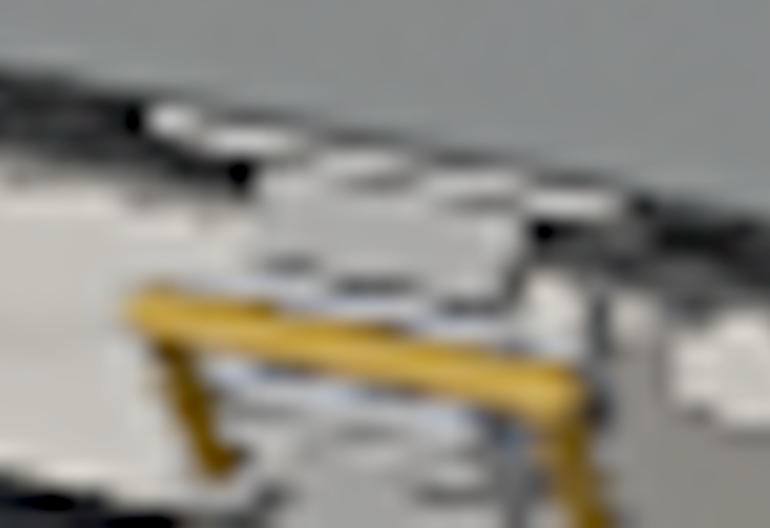

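```bash
python3 -m handwheel '[{"ax":0,"ay":0,"az":0,"x":-0.6,"y":0,"z":0,"jaw":0.2},{"ax":0,"ay":0,"az":0,"x":-0.6,"y":0.3,"z":0,"jaw":0.2},{"ax":0,"ay":0,"az":0,"x":-0.6,"y":0.3,"z":0,"jaw":0.2},{"ax":0,"ay":0,"az":0,"x":0,"y":0.3,"z":0,"jaw":0.2}]'; python3 - <<'E'
from bar import *
plan(place(case,np.array([[-.103,0.0003,.089]]))[0],down(case[2]+np.pi/2))
E
```

```text
time: 35.98
position: [0.4762, 0.1762, 0.1533]
eef_rot: [2.429, 1.99, 0.002]
force: [-0.8, -0.2, -0.0]
width: 0.0553
t 35.98 pos [0.4762 0.1762 0.1533] q [ 0.12  0.01  1.82 -0.    1.31 -1.26] w 0.0553 F [-0.8 -0.2 -0. ]
rot(u) [ 0.02 -0.   -0.03] | shift before-rot(u) [0.05 0.41 1.61] after-rot [0.05 0.41 1.61]
```

```bash
python3 -m handwheel '[{"ax":0,"ay":0,"az":-0.03,"x":0.05,"y":0.36,"z":0,"jaw":0.2},{"ax":0,"ay":0,"az":0,"x":0,"y":0,"z":0.6,"jaw":0.2},{"ax":0,"ay":0,"az":0,"x":0,"y":0,"z":0.6,"jaw":0.2},{"ax":0,"ay":0,"az":0,"x":0,"y":0,"z":0.4,"jaw":0.2},{"ax":0,"ay":0,"az":0,"x":0,"y":0,"z":0,"jaw":0.2}]'; python3 - <<'E'
from bar import *
plan(place(case,np.array([[-.103,0.0003,.089]]))[0],down(case[2]+np.pi/2))
crop('side','s30',370,165,450,225,9.5)
E
```

```text
time: 36.6
position: [0.4892, 0.1769, 0.0878]
eef_rot: [-2.425, -1.996, 0.001]
force: [1.4, 0.0, 0.4]
width: 0.0554
t 36.6 pos [0.4892 0.1769 0.0878] q [ 0.11  0.12  1.85  0.    1.18 -1.26] w 0.0554 F [1.4 0.  0.4]
rot(u) [-0.01  0.    0.03] | shift before-rot(u) [-0.03  0.1  -0.03] after-rot [-0.03  0.1  -0.03]
```

View pics/s30.png

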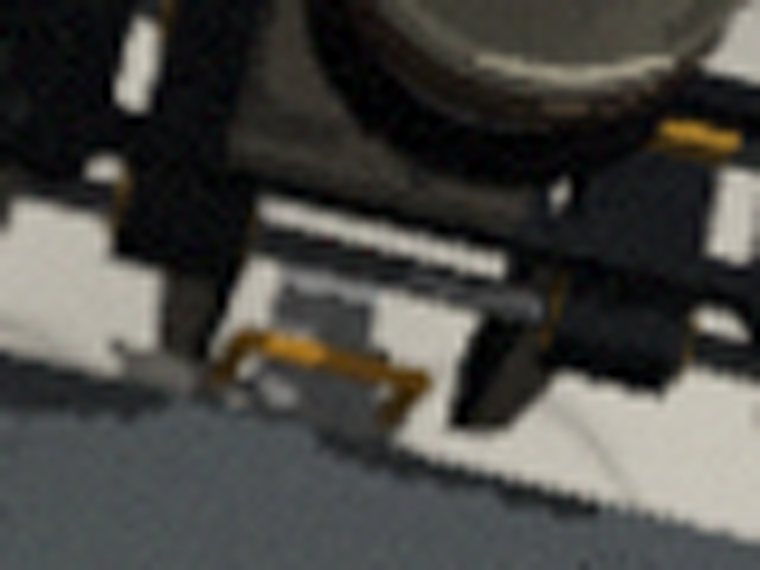

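```bash
python3 -m handwheel '[{"ax":0,"ay":0,"az":0,"x":-0.03,"y":0.08,"z":0,"jaw":0.2},{"ax":0,"ay":0,"az":0,"x":0,"y":0,"z":0,"jaw":-1},{"ax":0,"ay":0,"az":0,"x":0,"y":0,"z":0,"jaw":-1},{"ax":0,"ay":0,"az":0,"x":0,"y":0,"z":0,"jaw":-1},{"ax":0,"ay":0,"az":0,"x":0,"y":0.06,"z":-0.03,"jaw":-1}]'; python3 - <<'E'
from bar import *
plan(place(case,np.array([[-.103,0.0003,.089]]))[0],down(case[2]+np.pi/2))
crop('side','s31',370,165,450,225,9.5)
E
```

```text
time: 37.28
position: [0.4945, 0.1745, 0.09]
eef_rot: [-2.426, -1.996, -0.001]
force: [-1.5, 0.3, -2.9]
width: 0.0444
t 37.27 pos [0.4945 0.1745 0.09  ] q [ 0.11  0.12  1.83  0.    1.19 -1.27] w 0.0444 F [-1.5  0.3 -2.9]
rot(u) [ 0.   -0.    0.03] | shift before-rot(u) [ 0.01 -0.05  0.02] after-rot [ 0.01 -0.05  0.02]
```

View pics/s31.png

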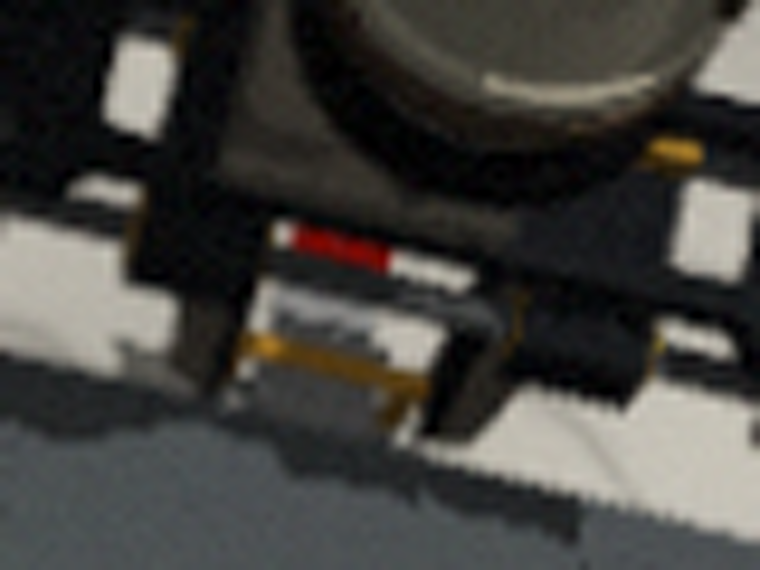

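```bash
python3 -m handwheel '[{"ax":0,"ay":0,"az":0,"x":0,"y":0.01,"z":0.08,"jaw":-1},{"ax":0,"ay":0,"az":0,"x":0,"y":0,"z":0.05,"jaw":-1},{"ax":0,"ay":0,"az":0,"x":0,"y":0,"z":0,"jaw":-1}]'
```

```text
time: 37.7
position: [0.4956, 0.1743, 0.085]
eef_rot: [2.425, 1.995, 0.002]
force: [0.1, -1.4, 1.0]
width: 0.0446
```

```bash
python3 -m handwheel '[{"ax":0,"ay":0,"az":0,"x":0,"y":0,"z":0.07,"jaw":-1},{"ax":0,"ay":0,"az":0,"x":0,"y":0,"z":0,"jaw":-1}]';  python3 - <<'E'
from bar import *
plan(place(case,np.array([[-.103,0.0003,.089]]))[0],down(case[2]+np.pi/2))
crop('side','s32',370,165,450,225,9.5)
E
```

```text
time: 37.95
position: [0.4959, 0.1742, 0.0824]
eef_rot: [2.425, 1.995, 0.003]
force: [0.3, -1.3, 1.6]
width: 0.0442
t 37.95 pos [0.4959 0.1742 0.0824] q [ 0.11  0.13  1.84 -0.    1.17 -1.27] w 0.0442 F [ 0.3 -1.3  1.6]
rot(u) [ 0.03 -0.01  0.02] | shift before-rot(u) [ 0.01 -0.08 -0.16] after-rot [ 0.01 -0.08 -0.16]
```

View pics/s32.png

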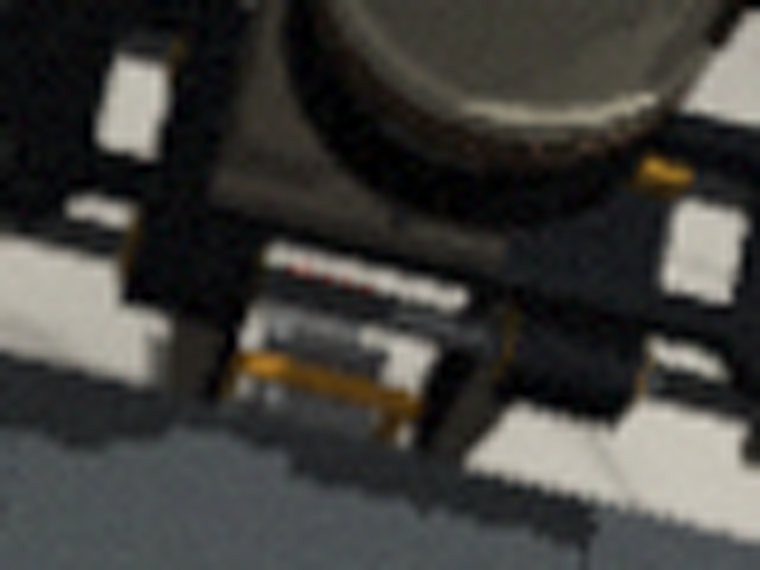

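```bash
python3 -m handwheel '[{"ax":0,"ay":0,"az":0,"x":0,"y":0,"z":0.07,"jaw":-1},{"ax":0,"ay":0,"az":0,"x":0,"y":0,"z":0.04,"jaw":-1},{"ax":0,"ay":0,"az":0,"x":0,"y":0,"z":0,"jaw":-1}]';  python3 -m handwheel '[{"ax":0,"ay":0,"az":0,"x":0,"y":0,"z":0.05,"jaw":-1},{"ax":0,"ay":0,"az":0,"x":0,"y":0,"z":0,"jaw":-1}]';python3 - <<'E'
from bar import *
plan(place(case,np.array([[-.103,0.0003,.089]]))[0],down(case[2]+np.pi/2))
crop('side','s33',370,165,450,225,9.5)
E
```

```text
time: 38.38
position: [0.4965, 0.1742, 0.081]
eef_rot: [2.424, 1.995, 0.003]
force: [-7.3, -2.9, 20.4]
width: 0.0443
time: 38.62
position: [0.4967, 0.1742, 0.0806]
eef_rot: [2.423, 1.995, 0.003]
force: [-11.8, -3.7, 31.8]
width: 0.0444
t 38.62 pos [0.4967 0.1742 0.0806] q [ 0.11  0.14  1.84 -0.    1.16 -1.27] w 0.0444 F [-11.8  -3.7  31.8]
rot(u) [ 0.04 -0.    0.03] | shift before-rot(u) [ 0.   -0.1  -0.21] after-rot [ 0.   -0.1  -0.21]
```

View pics/s33.png

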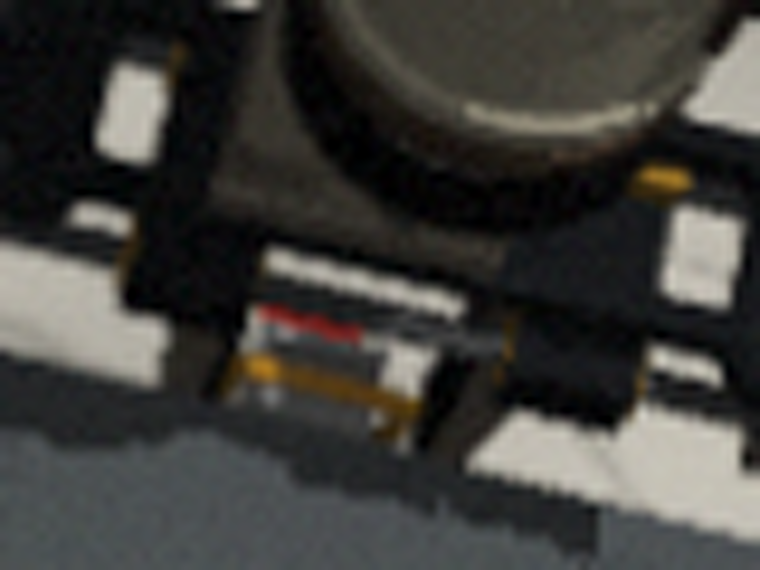

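```bash
python3 - <<'E'
from bar import *
f=lambda x,y:((x+.5)/9.5-.5+370,(y+.5)/9.5-.5+165)
bar(f(328,387))
for L in np.arange(.7,1.5,.1):
    q=[[-.098-.05*np.sin(L)-.004*np.cos(L),0,.07-.05*np.cos(L)+.004*np.sin(L)]]
    print(round(L,1),np.round((proj('side',place(case,np.array(q)))-[370,165]+.5)*9.5)[0])
E
```

```text
0.3 0.04 [ 2.5 46. ] 0.1
0.4 0.01 [ 2.2 46.1] 0.2
0.5 -0.01 [ 2.6 46.3] 0.3
0.6 -0.04 [ 2.2 46.7] 0.2
0.7 -0.07 [ 1.9 47.1] 0.1
0.8 -0.1 [ 1.5 47.6] 0.2
0.9 -0.12 [ 1.6 48.3] 0.2
1.0 -0.15 [ 1.  49.1] 0.1
1.1 -0.17 [ 1. 50.] 0.3
1.2 -0.2 [ 0.2 50.8] 0.1
1.3 -0.22 [-0.1 51.9] 0.1
1.4 -0.24 [-0.5 53. ] 0.1
1.5 -0.26 [-1.  54.1] 0.1
1.6 -0.28 [-1.7 55.3] 0.1
1.7 -0.29 [-2.  56.7] 0.2
1.8 -0.31 [-3.  57.9] 0.2
1.9 -0.32 [-3.5 59.3] 0.2
2.0 -0.33 [-4.2 60.7] 0.3
2.1 -0.33 [-4.5 62.3] 0.1
2.2 -0.33 [-4.9 63.8] 0.3
2.3 -0.34 [-6.1 65.1] 0.3
2.4 -0.33 [-6.3 66.7] 0.2
0.7 [292. 387.]
0.8 [297. 369.]
0.9 [303. 352.]
1.0 [308. 336.]
1.1 [313. 321.]
1.2 [318. 307.]
1.3 [322. 295.]
1.4 [327. 284.]
```

```bash
python3 -m handwheel '[{"ax":0,"ay":0,"az":0,"x":0,"y":0,"z":-0.09,"jaw":-1},{"ax":0,"ay":0,"az":0,"x":0,"y":0,"z":0,"jaw":0.3},{"ax":0,"ay":0,"az":0,"x":0,"y":0,"z":0,"jaw":0.3},{"ax":0,"ay":0,"az":0,"x":0,"y":0,"z":0,"jaw":0.3}]'; python3 -m handwheel '[{"ax":0,"ay":0,"az":0,"x":0,"y":0,"z":-0.5,"jaw":0.3},{"ax":0,"ay":0,"az":0,"x":0,"y":0,"z":-0.8,"jaw":0.3},{"ax":0,"ay":0,"az":0,"x":0,"y":-0.6,"z":-0.3,"jaw":-1},{"ax":0,"ay":0,"az":0,"x":0.5,"y":-0.8,"z":0,"jaw":-1},{"ax":0,"ay":0,"az":0,"x":0.9,"y":-0.8,"z":0,"jaw":-1}]'; python3 - <<'E'
from bar import *
plan(place(case,np.array([[-.103,0.0003,.089]]))[0],down(case[2]+np.pi/2))
crop('side','s34',370,165,450,225,9.5)
crop('top','t34',210,220,290,280,9.5)
E
```

```text
time: 39.17
position: [0.4948, 0.1743, 0.0786]
eef_rot: [-2.426, -1.996, 0.0]
force: [-0.7, -0.3, -0.7]
width: 0.0595
time: 39.8
position: [0.4191, 0.2463, 0.1432]
eef_rot: [2.428, 1.993, 0.002]
force: [0.5, -0.1, 0.5]
width: 0.032
t 39.8 pos [0.4191 0.2463 0.1432] q [ 0.28 -0.04  1.89 -0.    1.29 -1.09] w 0.032 F [ 0.5 -0.1  0.5]
rot(u) [ 0.02 -0.01 -0.  ] | shift before-rot(u) [-1.39  2.15  1.36] after-rot [-1.39  2.15  1.36]
```

View pics/s34.png

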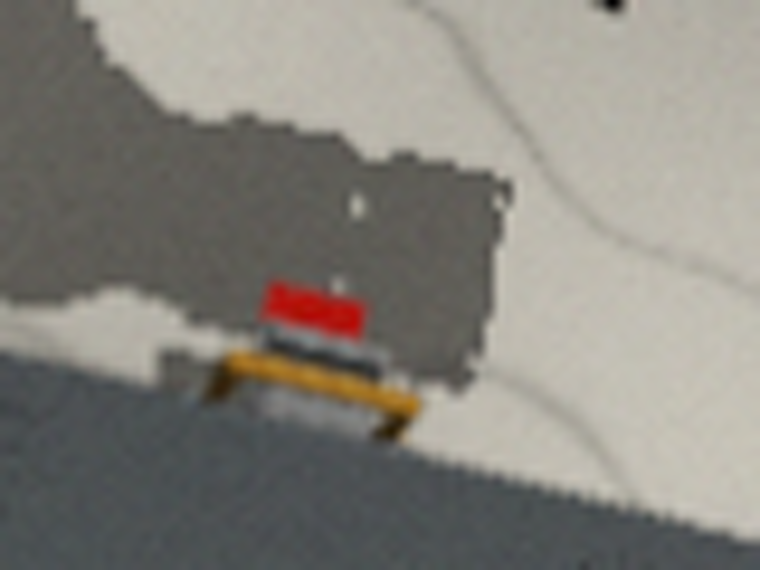

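View pics/t34.png

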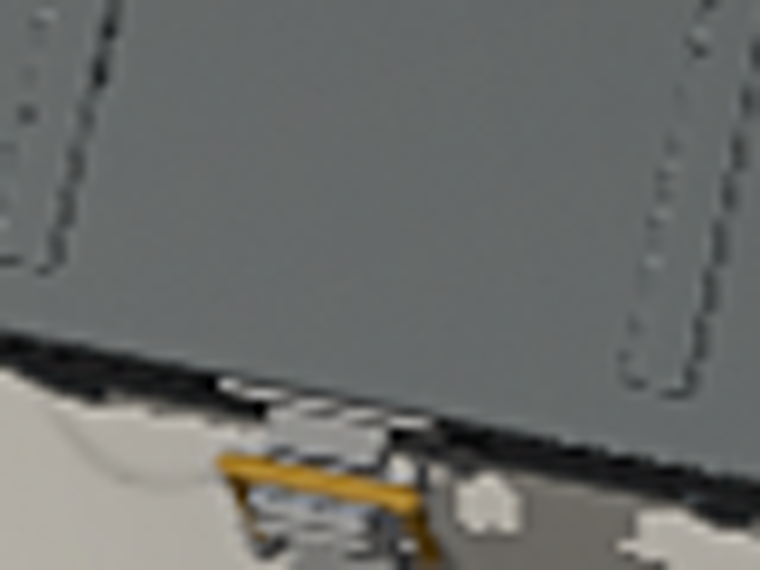

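```bash
python3 - <<'E'
from bar import *
f=lambda x,y:((x+.5)/9.5-.5+370,(y+.5)/9.5-.5+165)
g=lambda x,y:((x+.5)/9.5-.5+210,(y+.5)/9.5-.5+220)
C=np.stack([CX,CY,[0,0,1]])
for a,b in(((321,381),(319,480)),((230,358),(415,498)),((413,404),(222,463))):
    P,e=tri(f(*a),g(*b)) ; q=C@(P-[case[0],case[1],0]); print('out,y,h',np.round([-(q[0]+.098)*1e3,q[1]*1e3,(q[2]-.07)*1e3],1),e)
bar(f(321,381))
E
```

```text
out,y,h [-0.5 -0.1 55.5] 0.0019676999160809106
out,y,h [ -0.7 -21.1  55.7] 0.0014736191301314805
out,y,h [-0.  21.3 54.9] 0.0025261348844666533
0.3 0.06 [ 3.7 45.9] 0.3
0.4 0.03 [ 3.5 46.1] 0.1
0.5 0.0 [ 3.2 46.3] 0.1
0.6 -0.03 [ 2.9 46.7] 0.2
0.7 -0.05 [ 3.1 47.2] 0.2
0.8 -0.08 [ 2.7 47.8] 0.1
0.9 -0.11 [ 2.2 48.4] 0.1
1.0 -0.13 [ 2.3 49.2] 0.3
1.1 -0.16 [ 1.6 50.1] 0.1
1.2 -0.18 [ 1.4 51.1] 0.2
1.3 -0.21 [ 0.5 52. ] 0.2
1.4 -0.23 [ 0.1 53.1] 0.2
1.5 -0.25 [-0.4 54.3] 0.2
1.6 -0.26 [-0.5 55.6] 0.2
1.7 -0.28 [-1.4 56.9] 0.1
1.8 -0.29 [-1.8 58.3] 0.2
1.9 -0.3 [-2.3 59.7] 0.2
2.0 -0.31 [-3.  61.1] 0.1
2.1 -0.32 [-3.9 62.5] 0.2
2.2 -0.32 [-4.4 64. ] 0.1
2.3 -0.32 [-5.  65.5] 0.2
2.4 -0.32 [-5.7 66.9] 0.2
```

```bash
cat > lev.py <<'E'
from bar import *
TH=.7
zt=np.array([CX[0]*np.sin(TH),CX[1]*np.sin(TH),-np.cos(TH)])
RT=frame(CY,zt)
def tcp(out,z,y=0.0003):  # tip centre at out (mm), z (mm above bench)
    T=place(case,np.array([[-.098-out/1e3,y,z/1e3]]))[0]
    return T+.029*zt
def tip():
    s=bot.get_state();R0=R.from_rotvec(s['eef_rot']).as_matrix(); T=s['position']-.029*R0[:,2]
    q=np.stack([CX,CY,[0,0,1]])@(T-[case[0],case[1],0]); print('tip out,y,z',np.round([-(q[0]+.098)*1e3,q[1]*1e3,q[2]*1e3],1))
E
python3 - <<'E'
from lev import *
plan(tcp(55,110),RT); tip()
E
python3 -m handwheel '[{"ax":-1,"ay":0,"az":0,"x":0,"y":-0.5,"z":-0.2,"jaw":-1},{"ax":-1,"ay":0,"az":0,"x":0,"y":-0.4,"z":0,"jaw":-1},{"ax":-1,"ay":0,"az":0,"x":0,"y":0,"z":0,"jaw":-1},{"ax":-1,"ay":0,"az":0,"x":0,"y":0,"z":0,"jaw":-1},{"ax":-1,"ay":0,"az":0,"x":0,"y":0,"z":0,"jaw":-1}]'
python3 - <<'E'
from lev import *
plan(tcp(55,110),RT); tip()
E
```

```text
t 39.9 pos [0.4174 0.2488 0.1429] q [ 0.29 -0.04  1.89  0.    1.29 -1.09] w 0.0238 F [ 0.3 -0.6  0.1]
rot(u) [-8.75 -0.04  0.07] | shift before-rot(u) [-1.45  1.41  1.38] after-rot [-1.44  0.2   1.97]
tip out,y,z [ 93.2  57.9 171.9]
time: 40.52
position: [0.3848, 0.2527, 0.15]
eef_rot: [2.168, 1.783, 0.365]
force: [-0.5, -0.8, -0.1]
width: 0.0005
t 40.52 pos [0.3848 0.2527 0.15  ] q [ 0.52 -0.35  2.2  -0.31  1.   -0.73] w 0.0005 F [-0.5 -0.8 -0.1]
rot(u) [-3.7  -0.01  0.02] | shift before-rot(u) [-1.38  1.45  2.31] after-rot [-1.38  0.71  2.63]
tip out,y,z [137.3  55.4 176.6]
```

```bash
python3 -m handwheel '[{"ax":-1,"ay":0,"az":0,"x":-0.3,"y":0.2,"z":0,"jaw":-1},{"ax":-1,"ay":0,"az":0,"x":-0.3,"y":0.2,"z":0,"jaw":-1},{"ax":-1,"ay":0,"az":0,"x":-0.3,"y":0.2,"z":0,"jaw":-1},{"ax":-0.7,"ay":0,"az":0,"x":-0.48,"y":0.2,"z":0,"jaw":-1},{"ax":0,"ay":0,"az":0,"x":0,"y":0,"z":0,"jaw":-1}]'
python3 - <<'E'
from lev import *
plan(tcp(55,110),RT); tip()
E
```

```text
time: 41.15
position: [0.4005, 0.1926, 0.165]
eef_rot: [1.963, 1.614, 0.586]
force: [0.6, 0.5, -0.9]
width: 0.0006
t 41.15 pos [0.4005 0.1926 0.165 ] q [ 0.51 -0.6   2.43 -0.6   0.83 -0.57] w 0.0006 F [ 0.6  0.5 -0.9]
rot(u) [-0.04 -0.    0.01] | shift before-rot(u) [ 0.02 -0.04  2.48] after-rot [ 0.02 -0.05  2.48]
tip out,y,z [117.4  -0.4 187.3]
```

```bash
python3 -m handwheel '[{"ax":0,"ay":0,"az":0,"x":0,"y":0,"z":0.6,"jaw":-1},{"ax":0,"ay":0,"az":0,"x":0,"y":0,"z":0.7,"jaw":-1},{"ax":0,"ay":0,"az":0,"x":0,"y":0,"z":0.7,"jaw":-1},{"ax":0,"ay":0,"az":0,"x":0,"y":0,"z":0.4,"jaw":-1},{"ax":0,"ay":0,"az":0,"x":0,"y":0,"z":0,"jaw":-1}]'
python3 - <<'E'
from lev import *
plan(tcp(41,85),RT); tip()
crop('side','s35',360,150,460,225,8)
crop('top','t35',200,220,300,300,7)
E
```

```text
time: 41.78
position: [0.4617, 0.1813, 0.0912]
eef_rot: [1.964, 1.614, 0.584]
force: [-0.0, -0.3, 0.3]
width: 0.0004
t 41.77 pos [0.4617 0.1813 0.0912] q [ 0.38 -0.3   2.41 -0.73  0.55 -0.46] w 0.0004 F [-0.  -0.3  0.3]
rot(u) [-0.06  0.    0.01] | shift before-rot(u) [-0.   -0.18  0.77] after-rot [-0.   -0.18  0.77]
tip out,y,z [ 55.1   0.3 113.5]
```

View pics/s35.png

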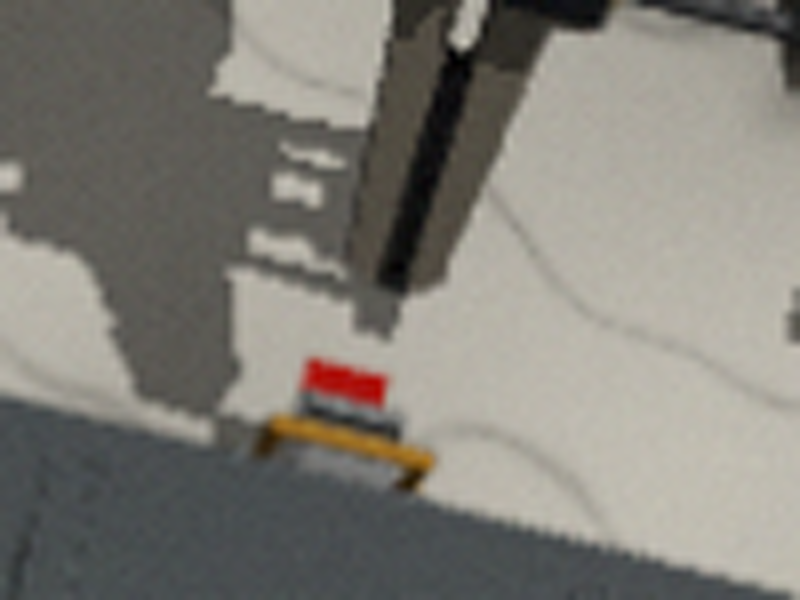

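View pics/t35.png

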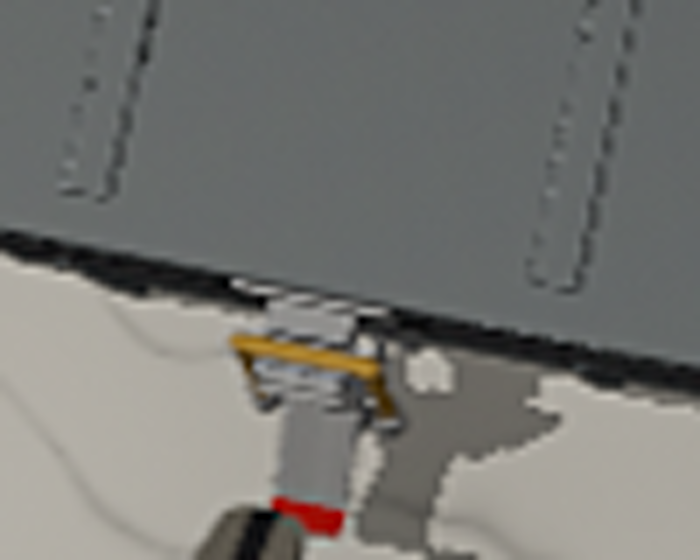

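```bash
python3 - <<'E'
from lev import *
s=bot.get_state();R0=R.from_rotvec(s['eef_rot']).as_matrix()
for y in(-.01,0,.01):
  for z in(0,-.029):
    Q=s['position']+R0@[0,y,z]; print(y,z,(proj('side',Q)-[360,150]+.5)*8,(proj('top',Q)-[200,220]+.5)*7)
P=lambda o,y,z:place(case,np.array([[-.098-o/1e3,y/1e3,z/1e3]]))
for L in(1.1,1.2,1.3): print(L,(proj('side',P(50*np.sin(L),0,70-50*np.cos(L)))-[360,150]+.5)*8,(proj('top',P(50*np.sin(L),0,70-50*np.cos(L)))-[200,220]+.5)*7)
E
```

```text
-0.01 0 [[367.33164987 349.74510581]] [[293.85843816 508.03780874]]
-0.01 -0.029 [[395.59663287 257.54861037]] [[268.62363957 567.1181806 ]]
0 0 [[365.72692389 365.42874993]] [[295.87345579 482.2393647 ]]
0 -0.029 [[394.21986876 272.68274099]] [[270.54675684 541.02570377]]
0.01 0 [[364.09306641 381.37742302]] [[297.91167154 456.16953032]]
0.01 -0.029 [[392.81745537 288.07735099]] [[272.49279893 514.65138107]]
1.1 [[340.13277197 400.38859086]] [[316.54634142 514.51636022]]
1.2 [[344.33006955 388.04019959]] [[312.9305095  520.42001289]]
1.3 [[348.32425603 376.81610877]] [[309.51169874 524.88596389]]
```

```bash
python3 -m handwheel '[{"ax":0,"ay":0,"az":0,"x":0,"y":-0.16,"z":0.48,"jaw":-1},{"ax":0,"ay":0,"az":0,"x":0,"y":-0.16,"z":0.48,"jaw":-1},{"ax":0,"ay":0,"az":0,"x":0,"y":0,"z":0,"jaw":-1}]'
python3 - <<'E'
from lev import *
plan(tcp(37,62),RT); tip()
E
```

```text
time: 42.25
position: [0.4757, 0.1788, 0.0542]
eef_rot: [1.962, 1.615, 0.585]
force: [0.5, 0.8, 1.0]
width: 0.0007
t 42.25 pos [0.4757 0.1788 0.0542] q [ 0.36 -0.17  2.4  -0.88  0.45 -0.3 ] w 0.0007 F [0.5 0.8 1. ]
rot(u) [-0.05 -0.01  0.02] | shift before-rot(u) [-0.01 -0.15  0.34] after-rot [-0.01 -0.15  0.34]
tip out,y,z [41.   0.6 76.4]
```

```bash
python3 -m handwheel '[{"ax":0,"ay":0,"az":0,"x":0,"y":-0.15,"z":0.34,"jaw":-1},{"ax":0,"ay":0,"az":0,"x":0,"y":-0.11,"z":0.36,"jaw":-1},{"ax":0,"ay":0,"az":0,"x":0,"y":0,"z":0,"jaw":-1}]'
python3 - <<'E'
from lev import *
plan(tcp(28,39),RT); tip()
crop('side','s36',360,150,460,225,8)
crop('top','t36',200,220,300,300,7)
E
```

```text
time: 42.62
position: [0.4869, 0.1775, 0.0279]
eef_rot: [1.961, 1.614, 0.589]
force: [-1.4, 0.7, 2.2]
width: 0.0
t 42.62 pos [0.4869 0.1775 0.0279] q [ 0.34 -0.07  2.38 -1.04  0.39 -0.14] w 0.0 F [-1.4  0.7  2.2]
rot(u) [-0.01 -0.03  0.02] | shift before-rot(u) [-0.03 -0.14  0.24] after-rot [-0.03 -0.14  0.24]
tip out,y,z [29.8  1.5 50.1]
```

View pics/s36.png

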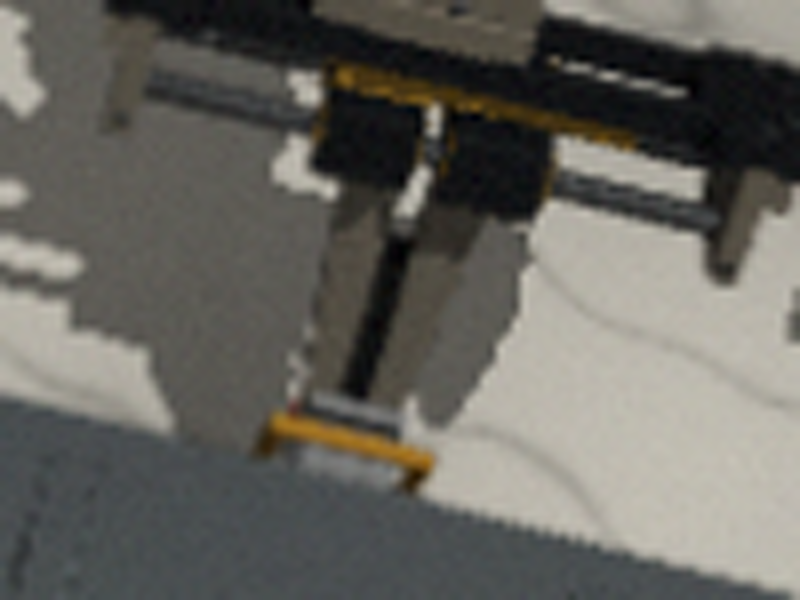

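View pics/t36.png

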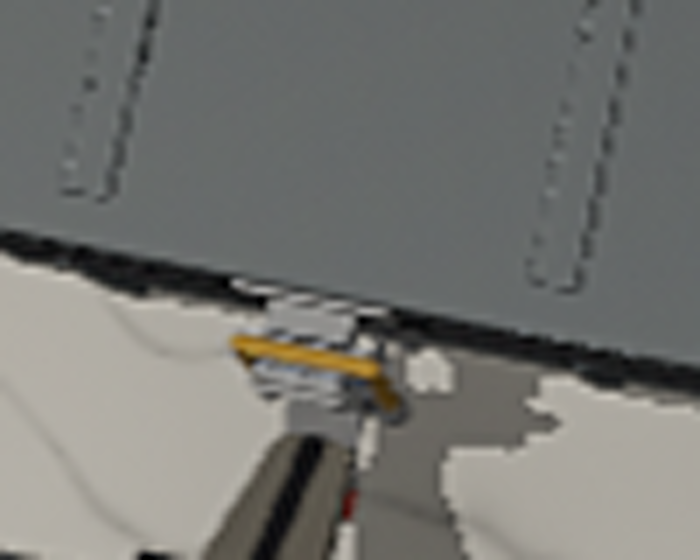

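```bash
python3 -m handwheel '[{"ax":0,"ay":0.64,"az":-0.77,"x":0.0,"y":-0.07,"z":0.1,"jaw":-1},{"ax":0,"ay":0.64,"az":-0.77,"x":0.02,"y":-0.07,"z":0.12,"jaw":-1},{"ax":0,"ay":0.64,"az":-0.77,"x":0.03,"y":0,"z":0,"jaw":-1}]'
python3 - <<'E'
from lev import *
plan(tcp(20,34),RT); tip()
crop('side','s37',360,150,460,225,8)
crop('top','t37',200,220,300,300,7)
E
```

```text
time: 43.1
position: [0.4849, 0.179, 0.0187]
eef_rot: [1.808, 1.838, 0.655]
force: [-1.2, -0.0, -0.4]
width: 0.0002
t 43.1 pos [0.4849 0.179  0.0187] q [ 0.21 -0.14  2.46 -0.73  0.19 -0.7 ] w 0.0002 F [-1.2 -0.  -0.4]
rot(u) [-0.13 -1.64  2.05] | shift before-rot(u) [-0.12  0.11  0.31] after-rot [-0.06  0.12  0.33]
tip out,y,z [31.4 -1.1 41.1]
```

View pics/s37.png

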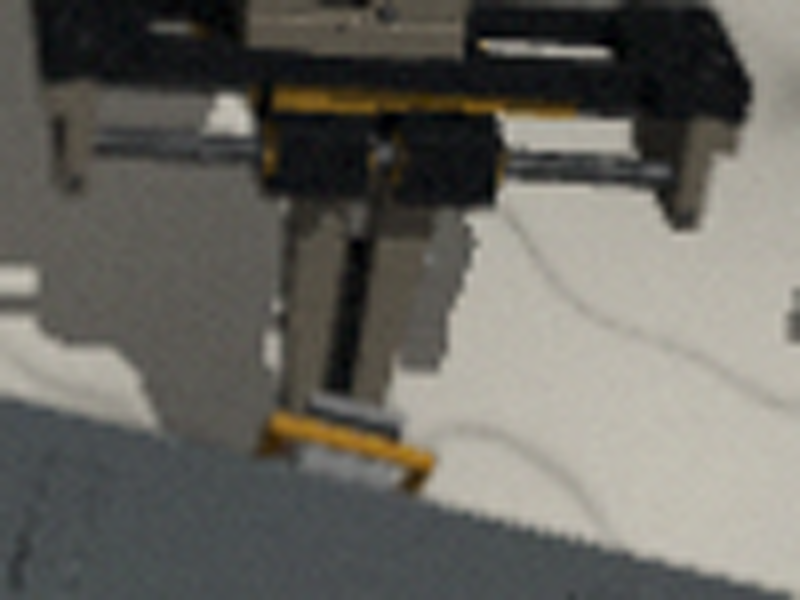

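View pics/t37.png

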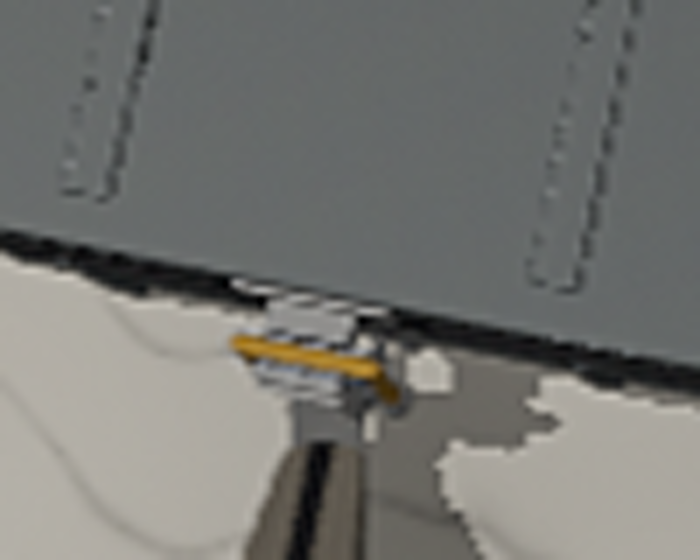

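```bash
python3 -m handwheel '[{"ax":0.8,"ay":0,"az":0,"x":-0.03,"y":0,"z":0,"jaw":-1},{"ax":0.8,"ay":0,"az":0,"x":0,"y":0.05,"z":0.05,"jaw":-1},{"ax":0,"ay":0,"az":0,"x":0,"y":0.05,"z":0.1,"jaw":-1}]'
python3 - <<'E'
from lev import *
plan(tcp(20,34),RT); tip()
E
```

```text
time: 43.58
position: [0.493, 0.1773, 0.0165]
eef_rot: [1.886, 1.905, 0.555]
force: [-1.7, 0.6, -0.0]
width: 0.0003
t 43.58 pos [0.493  0.1773 0.0165] q [ 0.18 -0.1   2.37 -0.31  0.32 -1.13] w 0.0003 F [-1.7  0.6 -0. ]
rot(u) [-1.58 -1.47  2.1 ] | shift before-rot(u) [-0.07  0.01  0.14] after-rot [-0.05 -0.    0.15]
tip out,y,z [20.5 -0.6 40.8]
```

```bash
python3 -m handwheel '[{"ax":0,"ay":0,"az":0,"x":0,"y":0.04,"z":0.13,"jaw":-1},{"ax":0,"ay":0,"az":0,"x":0,"y":0.04,"z":0.13,"jaw":-1},{"ax":0,"ay":0,"az":0,"x":0,"y":0,"z":0,"jaw":-1}]'
python3 - <<'E'
from lev import *
plan(tcp(10,33),RT); tip()
crop('side','s38',360,150,460,225,8)
crop('top','t38',200,220,300,300,7)
E
```

```text
time: 43.95
position: [0.4986, 0.1774, 0.007]
eef_rot: [1.886, 1.91, 0.551]
force: [-9.7, 2.1, 6.4]
width: 0.0004
t 43.95 pos [0.4986 0.1774 0.007 ] q [ 0.18 -0.05  2.35 -0.32  0.3  -1.12] w 0.0004 F [-9.7  2.1  6.4]
rot(u) [-1.64 -1.47  2.13] | shift before-rot(u) [-0.13  0.21  0.02] after-rot [-0.09  0.22  0.06]
tip out,y,z [14.9  0.7 31.4]
```

View pics/s38.png

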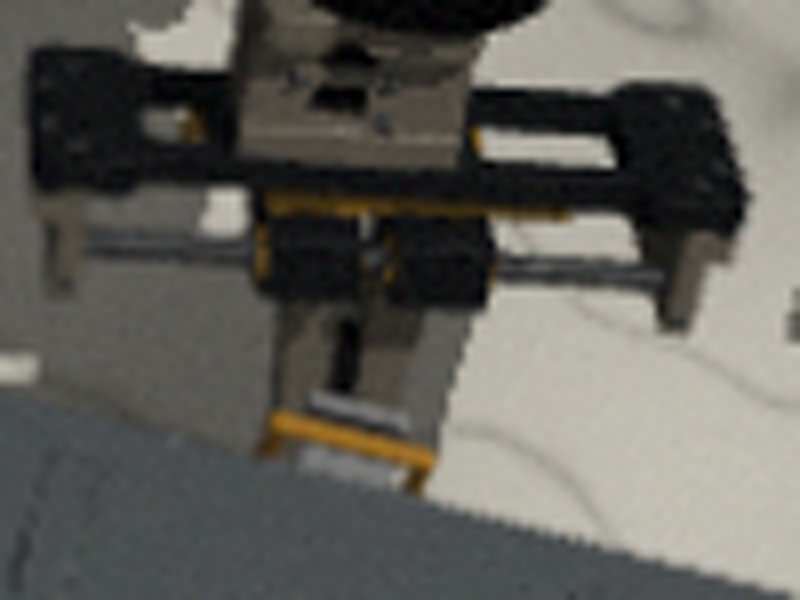

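View pics/t38.png

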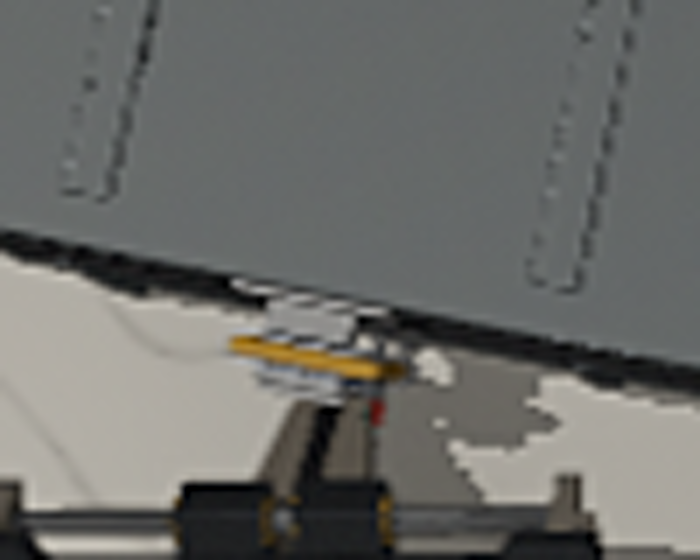

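```bash
python3 -m handwheel '[{"ax":0,"ay":0,"az":0,"x":-0.02,"y":0.1,"z":0.04,"jaw":-1},{"ax":0,"ay":0,"az":0,"x":0,"y":0.06,"z":0.03,"jaw":-1},{"ax":0,"ay":0,"az":0,"x":0,"y":0,"z":0,"jaw":-1}]'
python3 - <<'E'
from lev import *
plan(tcp(10,33),RT); tip()
E
```

```text
time: 44.42
position: [0.5001, 0.177, 0.0051]
eef_rot: [1.891, 1.917, 0.541]
force: [-41.0, 7.0, 29.3]
width: 0.0002
t 44.42 pos [0.5001 0.177  0.0051] q [ 0.17 -0.04  2.34 -0.31  0.31 -1.14] w 0.0002 F [-41.    7.   29.3]
rot(u) [-1.75 -1.45  2.15] | shift before-rot(u) [-0.12  0.2  -0.04] after-rot [-0.08  0.22  0.  ]
tip out,y,z [13.2  0.6 29.7]
```

```bash
python3 -m handwheel '[{"ax":0,"ay":0,"az":0,"x":0,"y":-0.2,"z":-0.15,"jaw":-1},{"ax":0,"ay":0,"az":0,"x":0,"y":0,"z":-0.3,"jaw":-1},{"ax":0,"ay":0,"az":0,"x":0,"y":0,"z":-0.8,"jaw":-1},{"ax":0,"ay":0,"az":0,"x":0,"y":0,"z":-0.9,"jaw":-1},{"ax":0,"ay":0,"az":0,"x":0,"y":0,"z":-0.4,"jaw":-1}]'
python3 - <<'E'
from lev import *
plan(tcp(10,33),RT); tip()
crop('side','s39',360,150,460,225,8)
crop('top','t39',200,220,300,300,7)
E
```

```text
time: 45.05
position: [0.4461, 0.1764, 0.0931]
eef_rot: [1.883, 1.905, 0.557]
force: [-0.1, 0.1, -0.2]
width: 0.0004
t 45.05 pos [0.4461 0.1764 0.0931] q [ 0.21 -0.45  2.44 -0.2   0.59 -1.24] w 0.0004 F [-0.1  0.1 -0.2]
rot(u) [-1.55 -1.48  2.12] | shift before-rot(u) [-0.1   0.14  2.54] after-rot [ 0.2  -0.19  2.53]
tip out,y,z [ 66.4 -10.6 117.4]
```

View pics/s39.png

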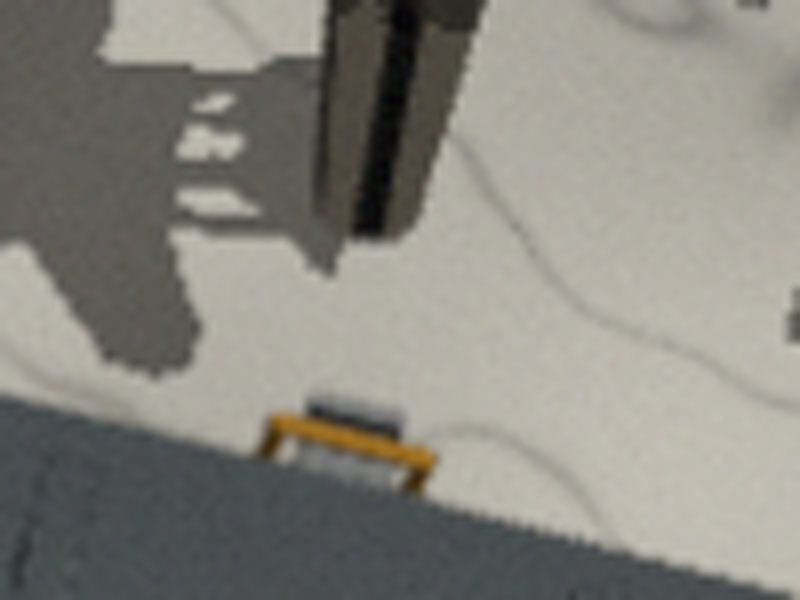

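View pics/t39.png

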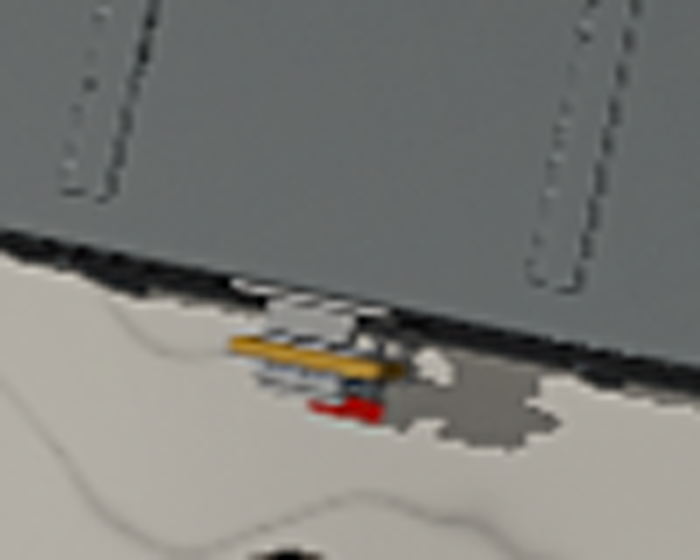

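```bash
python3 - <<'E'
from lev import *
P=lambda o,y,z:place(case,np.array([[-.098-o/1e3,y/1e3,z/1e3]]))
for L in(0,.1,.2,.3,.4,.5,.6):
  r=[]
  for n in(0,8):
    o=50*np.sin(L)+n*np.cos(L); z=70-50*np.cos(L)+n*np.sin(L)
    r+=[np.round((proj('top',P(o,y,z))-[200,220]+.5)*7)[0] for y in(-12,12)]
  print(L,*r)
E
python3 - <<'E'
import cv2
im=cv2.imread('pics/t39.png')[320:460,200:480]
cv2.imwrite('pics/t39z.png',cv2.resize(im,None,fx=2.8,fy=2.8,interpolation=cv2.INTER_CUBIC))
E
```

```text
0 [395. 389.] [323. 375.] [390. 414.] [317. 399.]
0.1 [392. 404.] [319. 390.] [386. 428.] [314. 414.]
0.2 [388. 419.] [316. 405.] [382. 443.] [310. 428.]
0.3 [384. 434.] [312. 419.] [378. 457.] [306. 442.]
0.4 [381. 448.] [308. 433.] [374. 470.] [302. 455.]
0.5 [377. 461.] [304. 446.] [370. 482.] [297. 467.]
0.6 [373. 474.] [300. 459.] [366. 494.] [293. 479.]
```

View pics/t39z.png

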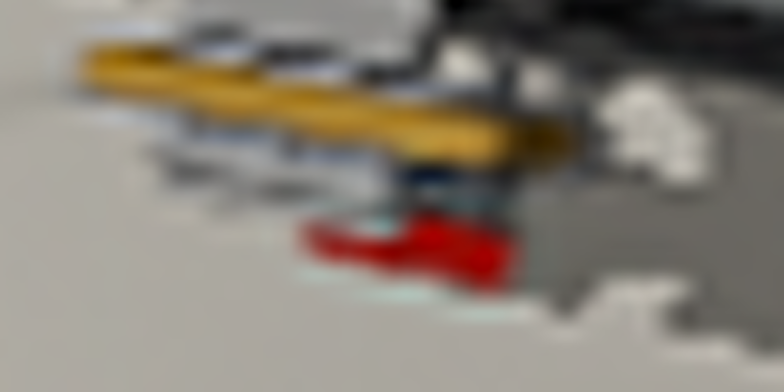

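```bash
python3 -m handwheel '[{"ax":0,"ay":0,"az":0,"x":0,"y":-0.3,"z":-0.6,"jaw":-1},{"ax":0,"ay":0,"az":0,"x":0,"y":-0.3,"z":-0.6,"jaw":-1},{"ax":0,"ay":0,"az":0,"x":0,"y":0,"z":0,"jaw":-1},{"ax":0,"ay":0,"az":0,"x":0,"y":0,"z":0,"jaw":-1}]'
python3 - <<'E'
from lev import *
f=lambda x,y:((x+.5)/8-.5+360,(y+.5)/8-.5+150)
g=lambda x,y:((x+.5)/7-.5+200,(y+.5)/7-.5+220)
C=np.stack([CX,CY,[0,0,1]])
P,e=tri(f(351,440),g(310,357)); q=C@(P-[case[0],case[1],0]); print('bar out,y,h',np.round([-(q[0]+.098)*1e3,q[1]*1e3,(q[2]-.07)*1e3],1),e)
for n in('side','top'): cv2.imwrite(f'pics/{n}_end.png',bot.capture(n)[:,:,::-1])
E
```

```text
time: 45.65
position: [0.3999, 0.1758, 0.118]
eef_rot: [1.885, 1.908, 0.553]
force: [0.6, -0.3, -0.2]
width: 0.0005
bar out,y,h [ 0.3 -0.6 53.9] 0.00025486226822356517
```

View pics/top_end.png

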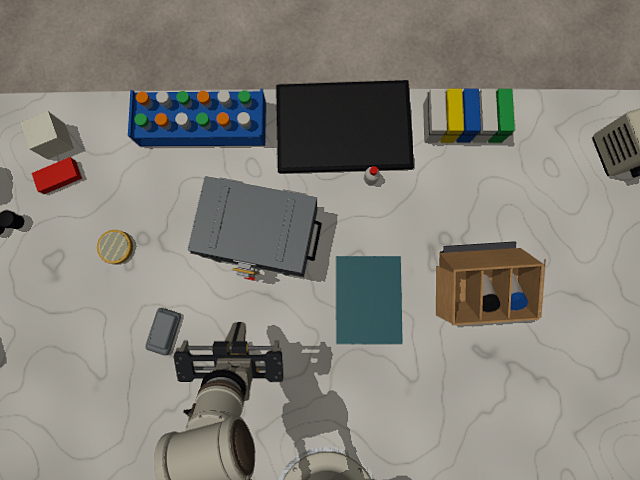

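View pics/side_end.png

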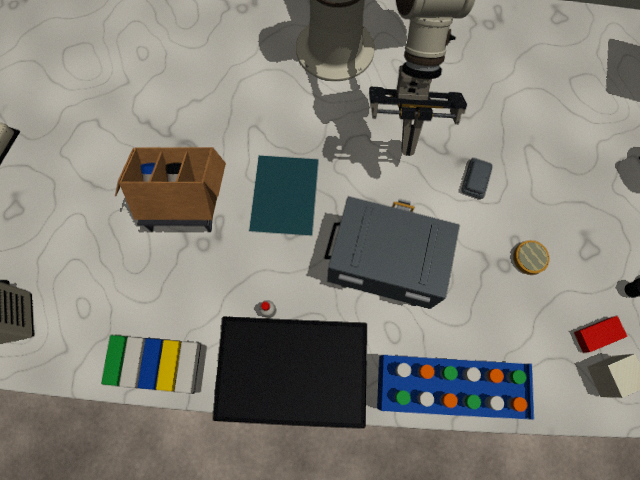

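```bash
python3 -c "
from bench import bot
print(bot.sign_off())"
```

```text
the job is handed in; nothing more can be done
None
```

The camera is in the case, the lid is shut and the latch is closed. I handed the job in at about 46 s of the 72 s allowed.

**What I did**
- **Camera:** I lifted it out of the carton, stood it on the bench to turn the grip 90°, then lowered it into the empty front cell. It touched down at a few newtons. A picture taken before closing the lid showed it upright with the lens mount up.
- **Lid:** I pushed it over from behind and it sank shut. In the pictures its front corners matched the closed position to within a pixel.
- **Loop:** The first try caught on the keeper's lip. I let go, took a fresh grip and seated the loop on the second try. I then released it, leaving the lever at about 1.1–1.2 rad.
- **Lever:** I pressed it down with the closed fingertips, then backed the arm off so it touches nothing.

**Last checks**
- **Lever:** From the red tab in the top picture it reads about 0 to 0.1 rad, so it is past centre and flat.
- **Loop bar:** It lies within 1 mm of the keeper seat from front to back. Its measured height was 54 mm above the pivot, against 50 mm nominal. An unhooked bar could reach at most 47 mm with the lever flat, so it must be hooked; I put the 4 mm down to measuring error.
- **Other objects:** The tubs still in the carton, the dish, mouse and dropper bottle look unmoved. The tub and eyepieces in the case were not seen again after the lid closed.

**What disagreed or was rough**
- The real fingertips sat about 29 mm short of the reported tool point in the pictures, and I allowed for that throughout.
- **Forces:** The wrist force reached about 44 N when the loop caught on the keeper's lip. It reached about 51 N when the lever stopped against the case. I believe only the loop or the fingertips were loaded both times, not the gripper body, but I could not confirm that.

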